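# Pack the braai slates into the tub

### The job

Pack the slate serving tiles away after the braai: put every slate from the tiled ledge into the blue tub, then shut the tub's lid fully. Put the lighter that was left on one of the slates onto the cork mat first, and leave the pepper grinder, the spoon and the meat hook where they are. The slates lie too flat to pick up: slide one over the gutter and press its end down so that it tips up.

Things in the scene. Friction and masses are not known exactly. Their poses are not given: they have to be found in the camera images.
- slate_a: dark grey slate serving tile, flat slab 110 mm (its x) by 90 mm (its y) by 5 mm, about 0.13 kg. Origin: centre of its underside; z is its normal. Starts flat on the ledge's shelf, its +x end roughly towards the gutter and short of it. Slippery on the ledge (friction about 0.25): pressing on its top with a fingertip drags it. Always present; the lighter starts on top of it.
- slate_b: dark grey slate serving tile, flat slab 110 mm (its x) by 90 mm (its y) by 5 mm, about 0.13 kg. Origin: centre of its underside; z is its normal. Starts flat on the ledge's shelf, its +x end roughly towards the gutter and short of it. Slippery on the ledge (friction about 0.25): pressing on its top with a fingertip drags it. May be absent.
- slate_c: dark grey slate serving tile, flat slab 110 mm (its x) by 90 mm (its y) by 5 mm, about 0.13 kg. Origin: centre of its underside; z is its normal. Starts flat on the ledge's shelf, its +x end roughly towards the gutter and short of it. Slippery on the ledge (friction about 0.25): pressing on its top with a fingertip drags it. May be absent.
- ledge: fixed terracotta tile ledge. Origin: at table height under the shelf's gutter edge, mid-length; x points across the gutter, away from the shelf. Shelf: top 68 mm high, x -205 to 0 mm, y -190 to 190 mm, with a rim 10 mm high and 12 mm wide round its other three sides. Gutter: open channel, x 0 to 42 mm, floor 8 mm high. Kerb: x 42 to 68 mm, 80 mm high. Yaw varies slightly.
- gutter_edge (a point): point on the shelf's top edge at the gutter, mid-length, 68 mm high; axes as the ledge. A slate slid against the kerb overhangs it by 42 mm. Its end pressed 30 mm or more below the shelf, the slate drops and stays leaning in the gutter, 55 to 80 degrees steep: +x end on the gutter floor, 35 to 50 mm of the other end sticking up above the shelf edge, to be pinched there.
- lighter: steel flip-top lighter lying flat, 57 mm (its x) by 38 mm (its y) by 13 mm (its z), 0.06 kg. Origin: centre of its underside.
- mat: fixed square cork mat on the table, 110 by 110 by 4 mm thick. Origin: centre of its underside, at table height.
- tub: fixed open-topped blue plastic tub on the table, outside 170 mm (its x) by 150 mm (its y) by 120 mm high, walls and floor 5 mm. Origin: centre of its underside, at table height. Its lid is hinged along the top of its +x wall.
- lid_hinge (a point): point on the hinge axis of the tub's lid, mid-length, 120 mm above the table over the outside of the tub's +x wall. The axis runs along the tub's y.
- lid (a joint): angle of the blue lid, 170 mm from hinge to front edge, 150 mm wide, 8 mm thick, with a 12 mm lip (50 mm wide) at the front. 0 = shut flat on the tub, 1.57 = upright, up to 1.85 leaning back. It starts open; the hinge is stiff (0.17 N m): the lid stays wherever it is left, also half way, and must be pushed all the way down.
- grinder: empty glass pepper grinder with a steel top standing on the table beyond the ledge, 52 mm across, 109 mm tall; bystander. Origin: centre of its underside.
- spoon: short rosewood spoon lying on the table beyond the work, 160 mm long; bystander. Origin: centre of its underside.
- hook: double-ended steel meat hook lying on the table beyond the ledge, about 125 mm long; bystander. Origin: mid-shank, on the table.
Things that resemble listed ones, but are neither listed nor needed, are in the scene too. Leave any turquoise, white or yellow look-alike of the slate_c alone.

How it is judged:
By the outcome, as a careful person would: the job done as asked, in the order asked, and still so for the second after the job is handed in, with the robot touching nothing.
Of slate_b, slate_c only 1 to 2 are there at a start; the rules pass over those that are not, and their reading is None.
At some moment in a run one of slate_a, slate_b, slate_c, lighter may be knocked a few centimetres aside while the robot is not near it.
It also fails if it takes over 210 s, if anything falls off the work surface, if the arm or the gripper's body presses on something with over 40 N, if the wrist force passes 120 N, or if a joint passes its speed limit or range.

### The arm

A 7-joint arm with a two-finger parallel gripper is mounted at the origin on the work surface. World frame = base frame: x ahead of the robot, y to its left, z up, the work surface at z = 0. Lengths are in m, angles in rad, forces in N, time in s.
With the tool pointing down it reaches from about 0.425 to 0.875 m from the base axis. Payload 4.7 kg.
Tool frame: the origin (TCP) lies at the very end of the fingers, on their centre line; the grasp point (between the pads) lies 19 mm behind it; z points along the fingers, y is the direction in which the jaws open and shut (so a half turn about z gives the same grasp; the last joint's range is limited). The gripper opens to 87 mm and grips with 3 to 60 N. Pads are 19 mm wide; open, the fingers measure 117 mm over their backs; the gripper's body (75 mm by 190 mm) begins 51 mm behind the grasp point.
Start: joints at [-1.128, 0.321, -0.07, 1.45, 0.023, 1.371, -0.057], TCP at [0.27, 0.591, 0.184] pointing down, gripper open.
Joint ranges: [-2.86, 2.86], [-0.3, 2.09], [-1.38, 1.24], [0.06, 2.45], [-1.56, 4.7], [0.09, 2.05], [-2.69, 2.69]. Speed limits (rad/s): [2.57, 2.57, 3.14, 3.14, 3.14, 3.14, 3.14].

### API

Orientations are given as a unit quaternion [w, x, y, z].
In Python, from cell import r gives the robot as it stands.
- The arm moves only by the tool step_arm, never from a script. Its argument "commands" is text: rows parted by semicolons, each of 7 numbers parted by spaces: the turn, a rotation vector about the tool's x, y, z in degrees, then the shift along the tool's x, y, z in m, then the finger opening in m, from 0 to 0.087. A call has exactly 5 rows; each row shifts and turns the pose as measured when the row begins, along the tool's axes as they then stand; what a row does not reach is not made up. A row lasts 1/10 s, in which the tool goes at most 50 mm and 8.59 degrees, less where a joint would pass 70% of its speed; a pose out of reach is approached as far as the arm can. A call is refused whole if a number of a shift passes 0.05 or a number of a turn 8.59, either way. A call with a gripper value outside its range is refused whole. The fingers move at their own pace and stop on an object; "grip_force" is the grip in N (left out, the last holds). Time passes only in rows, so rows that do not move let the fingers close, or fill a call up. It gives the time, the measured TCP pose, the force and the opening at its end, in the units of the state.
- r.observe(): the state, without advancing time (a new reading comes with each control period).
- r.read_camera(name): name is "scene" or "top" or "wrist"; returns a dict with "image" (400x640x3 uint8, red, green, blue), "z_map" (400x640 float32, m along the optical axis (not along the pixel's ray), 0 where there is no reading), "vfov" (degrees; the focal length in pixels is half the picture's height over the tangent of half this angle, whatever the lens; pixels are square), "cx", "cy" (the principal point, pixels), "distortion" ([k1, k2, p1, p2, k3] as OpenCV has them; the pictures are not rectified), "rvec" (rotation vector, rad) and "tvec" (3), from world to camera coordinates, as OpenCV has them. Camera axes: x right, y down, z forward; pixel columns grow to the right and rows downward; lengths in m; the calibration is good to about 2 mm. A picture is of the moment at which its call begins.
- r.close_job(): hands the job in, once; it reports no verdict.
The state is a dict: "time": time; "qpos": joint angles; "qvel": joint speeds; "effort": joint torques, N m; "eef_pos": TCP position; "ee_rot": TCP orientation; "contact_force": force on the tool from outside, world axes, zero at the start; "torque": the same for the moment, N m; "width": opening from 0.0 (shut) to 1.0 (fully open).
Only numpy, scipy, OpenCV 4.12 (cv2) and the standard library are available. Lean on these libraries where they do the work, as an engineer would, in place of code of your own. Each camera call takes 0.05 s, during which the arm holds its last target.

## Working session

There is one attempt and no reset: what is moved stays moved. The work goes in short steps, Python scripts to look and compute and a tool call to move; the robot and the scene stay as the last step left them, time stands still between calls to the robot, and variables do not carry over. Pictures are saved under pics/ and viewed, and the job is handed in when it is done.

Besides the shell and the picture viewer there is one more tool, called after "Request:" as name(argument=value, ...) on one line, values as JSON. step_arm: Moves the arm, as the interface text tells. Its arguments: {"type":"object","properties":{"commands":{"type":"string"},"grip_force":{"type":"number"}},"required":["commands"]}

```bash
ls; mkdir -p pics; cat > h.py <<'E'
import numpy as np, cv2
from scipy.spatial.transform import Rotation as R
from cell import r
def cam(n, save=None):
    c=r.read_camera(n)
    if save: cv2.imwrite('pics/'+save, cv2.cvtColor(c['image'],cv2.COLOR_RGB2BGR))
    f=c['image'].shape[0]/2/np.tan(np.radians(c['vfov'])/2)
    c['K']=np.array([[f,0,c['cx']],[0,f,c['cy']],[0,0,1.]])
    c['R']=cv2.Rodrigues(np.array(c['rvec'],float))[0]; c['t']=np.array(c['tvec'],float).ravel()
    c['D']=np.array(c['distortion'],float)
    return c
def plane(c,uv,z):
    uv=np.array(uv,float).reshape(-1,1,2)
    n=cv2.undistortPoints(uv,c['K'],c['D']).reshape(-1,2)
    d=np.c_[n,np.ones(len(n))]@c['R']; o=-c['R'].T@c['t']
    return o+d*((z-o[2])/d[:,2])[:,None]
def depthpts(c,uv):
    uv=np.array(uv,int).reshape(-1,2)
    n=cv2.undistortPoints(uv.astype(float).reshape(-1,1,2),c['K'],c['D']).reshape(-1,2)
    z=c['z_map'][uv[:,1],uv[:,0]]
    return (np.c_[n,np.ones(len(n))]*z[:,None]-c['t'])@c['R']
def proj(c,p):
    return cv2.projectPoints(np.array(p,float).reshape(-1,3),np.array(c['rvec'],float),c['t'],c['K'],c['D'])[0].reshape(-1,2)
def st():
    s=r.observe(); return s
def totool(p):  # world vector -> tool
    s=r.observe(); return R.from_quat(np.roll(s['ee_rot'],-1)).inv().apply(p)
E
python3 - <<'E'
from h import *
s=st(); print(s)
for n in ['scene','top','wrist']: 
    c=cam(n,n+'0.png'); print(n,-c['R'].T@c['t'],c['vfov'],c['D'])
print(R.from_quat(np.roll(s['ee_rot'],-1)).as_matrix().round(3))
E
```

```text
pics
{'time': 0.0, 'qpos': array([-1.12790957,  0.32183094, -0.07009482,  1.4516911 ,  0.02256053,
        1.3707934 , -0.05692429]), 'qvel': array([ 0.00062003, -0.00087315, -0.00153435, -0.00120068, -0.00173688,
        0.00030057, -0.00164305]), 'effort': array([-5.30077068e-04, -4.91278625e+01, -4.04010219e-01, -3.12536681e+01,
       -6.37335679e-02,  4.35391255e-02,  1.71747201e-04]), 'eef_pos': array([0.27001307, 0.59056306, 0.18264842]), 'ee_rot': array([-1.77890223e-04,  2.12750564e-01,  9.77106064e-01, -9.51626772e-04]), 'contact_force': array([ 0.76157199,  0.0957601 , -0.49988554]), 'torque': array([ 0.01411146, -0.02042326, -0.02849319]), 'width': 1.001130208359055}
scene [ 1.21344659 -0.15230722  1.15724343] 43.65418741192409 [-0.08331345  0.          0.          0.          0.        ]
top [ 0.34977678 -0.0579919   1.24199927] 56.4834531139389 [-0.02246443  0.          0.          0.          0.        ]
wrist [0.19745743 0.62292321 0.38340253] 58.547463838118055 [-0.07703852  0.          0.          0.          0.        ]
[[-0.909  0.416 -0.001]
 [ 0.416  0.909 -0.002]
 [-0.    -0.002 -1.   ]]
```

View pics/scene0.png

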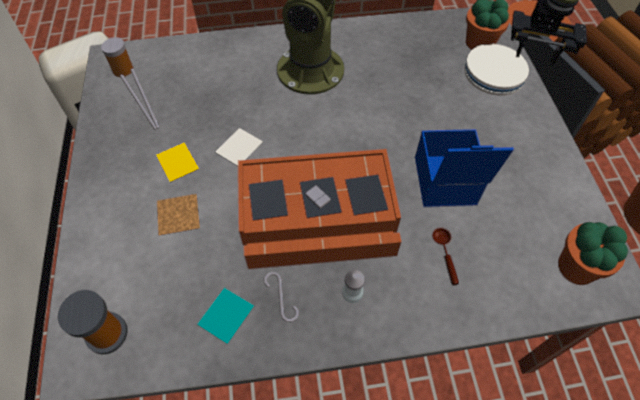

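View pics/top0.png

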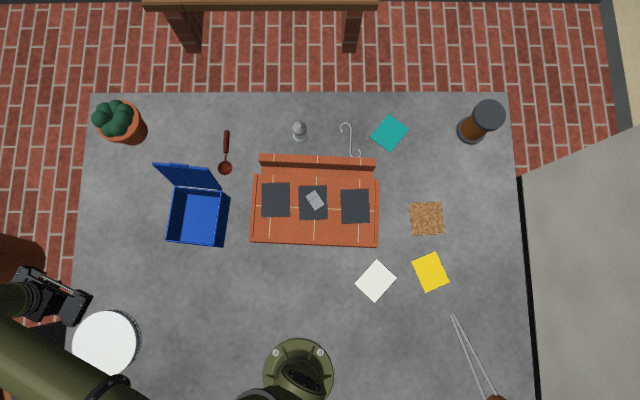

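View pics/wrist0.png

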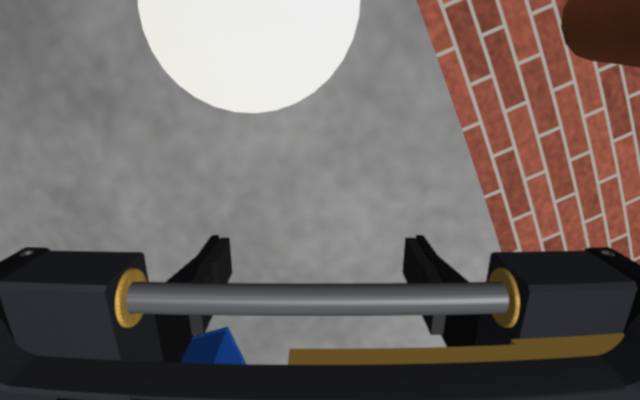

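The scene view shows three dark grey slates at (268,200), (319,197), (366,195), with the lighter at (318,196) on the middle one. The mat is at (178,214) and the tub at (455,170), with its lid open. In the top view the slates are at (276,200), (313,202), (355,206), the lighter at (315,200), the mat at (427,218) and the tub at (197,217). The slate look-alikes are yellow (430,271), white (376,281) and teal (389,132). The only cork patch is the mat.

```bash
cat > meas.py <<'E'
from h import *
def rect(c,m,z,name,minA=60):
    n,l,s,ce=cv2.connectedComponentsWithStats(m.astype(np.uint8))
    for i in range(1,n):
        if s[i,4]<minA: continue
        cs,_=cv2.findContours((l==i).astype(np.uint8),cv2.RETR_EXTERNAL,cv2.CHAIN_APPROX_NONE)
        p=plane(c,cs[0].reshape(-1,2),z)[:,:2]
        (ct,wh,a)=cv2.minAreaRect((p*1000).astype(np.float32))
        print(name,'pix',ce[i].round(0),'area',s[i,4],'ctr',np.round(ct,1),'wh',np.round(wh,1),'ang',round(a,1))
E
python3 - <<'E'
from meas import *
c=cam('top'); im=c['image'].astype(int); hsv=cv2.cvtColor(c['image'],cv2.COLOR_RGB2HSV)
roi=np.zeros(im.shape[:2],bool); roi[150:250,245:385]=1
v=im.max(2); sat=hsv[...,1]
print(im[200,270],im[200,315],im[230,420])
rect(c,roi&(v<75)&(im[...,0]<80),0.073,'slate')
rect(c,roi&(v>110)&(sat<60),0.086,'lighter')
r2=np.zeros_like(roi); r2[190:245,400:455]=1
rect(c,r2&(sat>80),0.004,'mat')
rect(c,roi&(sat>110),0.068,'ledge',20)
b=(hsv[...,0]>105)&(hsv[...,0]<130)&(sat>150)
rect(c,b,0.12,'tub')
# depth checks
for n,uv in dict(slate=(270,200),shelf=(295,230),kerb=(300,161),tubfloor=(200,215),wallnear=(190,241),light=(313,198)).items(): print(n,depthpts(c,uv).round(3))
big=cv2.resize(c['image'][90:260,140:470],None,fx=2.4,fy=2.4,interpolation=cv2.INTER_CUBIC); cv2.imwrite('pics/topcrop.png',big[...,::-1])
s=cam('scene');big=cv2.resize(s['image'][120:280,140:520],None,fx=2.1,fy=2.1,interpolation=cv2.INTER_CUBIC); cv2.imwrite('pics/scenecrop.png',big[...,::-1])
E
```

```text
[64 72 76] [154 156 161] [175 134  91]
slate pix [273. 164.] area 68 ctr [661.6  81.4] wh [81.8 12. ] ang 85.9
slate pix [341. 167.] area 105 ctr [ 650.6 -140.3] wh [122.8  12.1] ang 86.9
slate pix [281. 186.] area 70 ctr [585.6  57.7] wh [61.1 26.1] ang 89.8
slate pix [314. 191.] area 138 ctr [562.8 -46.3] wh [83.  51.9] ang 89.6
slate pix [355. 205.] area 583 ctr [ 523.8 -181.4] wh [ 86.  102.8] ang 89.8
lighter pix [312. 194.] area 2681 ctr [545.9 -54.6] wh [448.  316.8] ang 89.9
lighter pix [314. 200.] area 201 ctr [541.1 -54.2] wh [54.9 36. ] ang 33.3
mat pix [426. 218.] area 1044 ctr [ 492.8 -429.2] wh [109.3 108.7] ang 3.8
ledge pix [315. 200.] area 8091 ctr [547.3 -55.8] wh [407.1 290.8] ang 87.2
tub pix [188. 175.] area 1065 ctr [614.6 341.4] wh [226.7  65.7] ang 83.3
tub pix [198. 217.] area 3124 ctr [487.  298.9] wh [176.4 169.2] ang 83.4
slate [[0.544 0.088 0.07 ]]
shelf [[0.448 0.008 0.066]]
kerb [[ 0.67  -0.008  0.079]]
tubfloor [[0.505 0.33  0.002]]
wallnear [[0.418 0.359 0.004]]
light [[ 0.548 -0.05   0.084]]
```

View pics/topcrop.png

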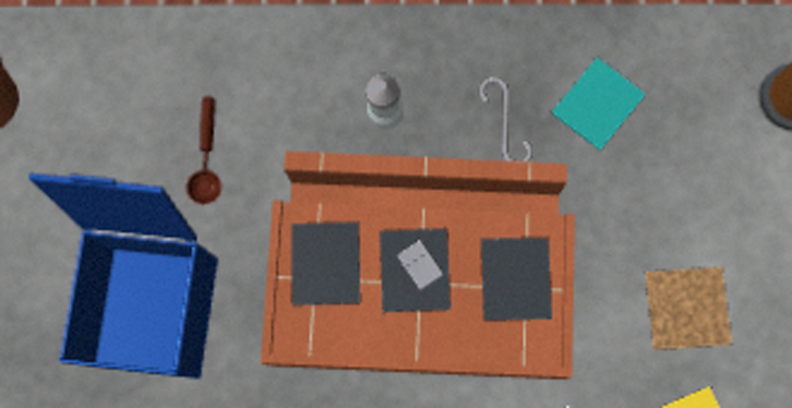

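View pics/scenecrop.png

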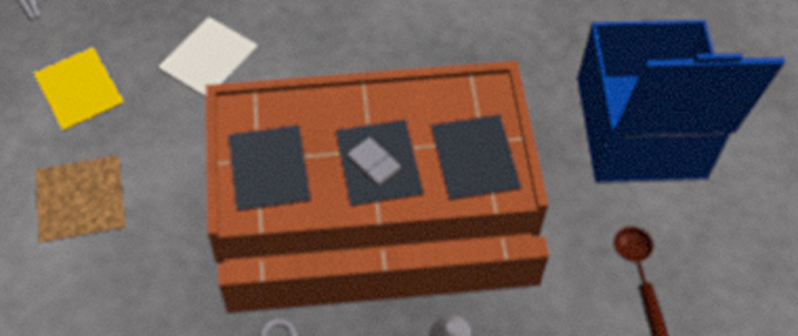

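```bash
cat >> meas.py <<'E'
def allslates(c):
    im=c['image'].astype(int)
    u,v=np.meshgrid(np.arange(640),np.arange(400))
    P=plane(c,np.c_[u.ravel(),v.ravel()],0.073).reshape(400,640,3)
    m=(im[...,2]>=im[...,0])&(im.max(2)<120)&(P[...,0]>.44)&(P[...,0]<.66)&(P[...,1]<.15)&(P[...,1]>-.27)
    m=cv2.morphologyEx(m.astype(np.uint8),cv2.MORPH_OPEN,np.ones((3,3)))
    rect(c,m,0.073,'slate')
E
python3 - <<'E'
from meas import *
for n in ['top','scene']:
    c=cam(n); im=c['image'].astype(int); hsv=cv2.cvtColor(c['image'],cv2.COLOR_RGB2HSV)
    print(n); allslates(c)
    u,v=np.meshgrid(np.arange(640),np.arange(400)); P=depthpts(c,np.c_[u.ravel(),v.ravel()]).reshape(400,640,3)
    ter=(im[...,0]>im[...,2]+40)&(P[...,0]>.4)&(P[...,0]<.75)&(P[...,1]<.17)&(P[...,1]>-.3)
    k=ter&(P[...,2]>.074)&(P[...,2]<.086)&(P[...,0]>.63)
    rect(c,k,.08,'kerb',200)
    s=ter&(P[...,2]>.06)&(P[...,2]<.085)&(P[...,0]<.63)
    rect(c,s,.068,'shelf',200)
    L=(hsv[...,1]<60)&(im.min(2)>110)&(P[...,2]>.075)&(P[...,0]>.45)&(P[...,0]<.65)&(abs(P[...,1]+.05)<.2)
    rect(c,L,.086,'lighter',50)
    b=(hsv[...,0]>105)&(hsv[...,0]<130)&(hsv[...,1]>130)&(P[...,2]>.11)&(P[...,2]<.128)
    rect(c,b,.12,'tubrim',10)
    b=(hsv[...,0]>105)&(hsv[...,0]<130)&(hsv[...,1]>130)&(P[...,2]>.13)&(P[...,0]>.3)
    q=P[b]; print('lid pts',q.min(0),q.max(0)); print(q[np.argsort(q[:,2])[-5:]].round(3))
E
```

```text
top
slate pix [275. 200.] area 898 ctr [545.2  69.9] wh [105.6  85.9] ang 1.2
slate pix [312. 203.] area 702 ctr [535.5 -47.9] wh [106.  86.] ang 0.3
slate pix [355. 206.] area 911 ctr [ 523.7 -182.3] wh [ 88.3 102.8] ang 89.8
kerb pix [317. 159.] area 969 ctr [675.4 -61. ] wh [378.1  28.9] ang 87.1
shelf pix [314. 214.] area 5761 ctr [513.  -54.1] wh [408.2 217.8] ang 87.3
lighter pix [314. 200.] area 198 ctr [541.2 -54.2] wh [54.8 36. ] ang 33.3
tubrim pix [192. 220.] area 375 ctr [490.3 311.3] wh [151.3 172. ] ang 83.5
tubrim pix [201. 190.] area 20 ctr [568.5 295.3] wh [53.   3.1] ang 83.4
lid pts [ 0.30152333 -0.0579919   0.13015298] [0.61057984 0.63088859 1.24199927]
[[ 0.35  -0.058  1.242]
 [ 0.35  -0.058  1.242]
 [ 0.35  -0.058  1.242]
 [ 0.35  -0.058  1.242]
 [ 0.35  -0.058  1.242]]
scene
slate pix [366. 195.] area 1118 ctr [547.2  72.1] wh [104.6  84.5] ang 1.7
slate pix [321. 197.] area 850 ctr [537.5 -46.2] wh [105.2  84. ] ang 2.1
slate pix [268. 199.] area 1135 ctr [ 525.5 -180.1] wh [104.8  83.9] ang 1.1
kerb pix [322. 244.] area 1667 ctr [678.2 -60.5] wh [378.5  30.6] ang 87.1
shelf pix [315. 189.] area 7687 ctr [512.1 -52.2] wh [407.  231.2] ang 87.2
lighter pix [318. 196.] area 252 ctr [542.6 -52.8] wh [55.8 34.3] ang 34.9
tubrim pix [442. 144.] area 365 ctr [494.4 311.7] wh [152. 178.] ang 82.8
tubrim pix [445. 184.] area 27 ctr [575.9 266.7] wh [43.6  6. ] ang 81.7
tubrim pix [479. 183.] area 18 ctr [586.3 351.9] wh [35.8  5.7] ang 87.3
lid pts [ 0.30009764 -0.15230722  0.13010258] [1.21344659 0.65192886 1.15724343]
[[ 1.213 -0.152  1.157]
 [ 1.213 -0.152  1.157]
 [ 1.213 -0.152  1.157]
 [ 1.213 -0.152  1.157]
 [ 1.213 -0.152  1.157]]
```

```bash
cat >> h.py <<'E'
def rot(jaw,tilt=0.,lean=None):
    """tool down, tool y (jaw) at world yaw `jaw` deg; then tilt deg about tool x"""
    a=np.radians(jaw); y=np.array([np.cos(a),np.sin(a),0]); z=np.array([0,0,-1.]); x=np.cross(y,z)
    return R.from_matrix(np.c_[x,y,z])*R.from_euler('x',tilt,degrees=True)
def plan(pos,Rt=None,n=None,w=0.087,near=True,fr=None):
    s=r.observe() if fr is None else None
    p=np.array(s['eef_pos']) if fr is None else fr[0]; R0=R.from_quat(np.roll(s['ee_rot'],-1)) if fr is None else fr[1]
    Rt=R0 if Rt is None else Rt
    rv=(R0.inv()*Rt).as_rotvec(degrees=True)
    if near and abs(np.linalg.norm(rv))>91:
        Rt=Rt*R.from_euler('z',180,degrees=True); rv=(R0.inv()*Rt).as_rotvec(degrees=True)
    d=np.array(pos)-p
    m=max(np.abs(rv).max()/8.5,np.linalg.norm(d)/.048,1e-9)
    if n is None: n=int(np.ceil(m)); n=max(5,5*int(np.ceil(n/5)))
    out=[]
    for i in range(n):
        Ri=R0*R.from_rotvec(rv*i/n,degrees=True)
        t=Ri.inv().apply(d/n); out.append(' '.join(f'{x:.1f}' for x in rv/n)+' '+' '.join(f'{x:.4f}' for x in t)+f' {w}')
    print(f'need {m:.1f} rows, n={n}, dist',d.round(4),'rv',rv.round(1))
    for k in range(0,n,5):
        b=out[k:k+5]; print('; '.join(b))
def stat():
    s=r.observe(); R0=R.from_quat(np.roll(s['ee_rot'],-1)).as_matrix()
    print('t',round(s['time'],2),'p',s['eef_pos'].round(4),'jaw',np.degrees(np.arctan2(R0[1,1],R0[0,1])).round(1),'z',R0[:,2].round(3),'F',s['contact_force'].round(1),'w',round(s['width']*87,1),'q',s['qpos'].round(2))
E
python3 - <<'E'
from h import *
stat()
p=np.array([.27,.5906,.1826]);R0=rot(65.4)
plan([.40,.40,.36],n=10)
E
```

```text
t 0.35 p [0.2703 0.591  0.1835] jaw 65.4 z [-0. -0. -1.] F [0.8 0.  0.1] w 87.2 q [-1.13  0.32 -0.07  1.45  0.02  1.37 -0.06]
need 6.1 rows, n=10, dist [ 0.1297 -0.191   0.1765] rv [0. 0. 0.]
0.0 0.0 0.0 -0.0197 -0.0120 -0.0176 0.087; 0.0 0.0 0.0 -0.0197 -0.0120 -0.0176 0.087; 0.0 0.0 0.0 -0.0197 -0.0120 -0.0176 0.087; 0.0 0.0 0.0 -0.0197 -0.0120 -0.0176 0.087; 0.0 0.0 0.0 -0.0197 -0.0120 -0.0176 0.087
0.0 0.0 0.0 -0.0197 -0.0120 -0.0176 0.087; 0.0 0.0 0.0 -0.0197 -0.0120 -0.0176 0.087; 0.0 0.0 0.0 -0.0197 -0.0120 -0.0176 0.087; 0.0 0.0 0.0 -0.0197 -0.0120 -0.0176 0.087; 0.0 0.0 0.0 -0.0197 -0.0120 -0.0176 0.087
```

Request:
step_arm(commands="0 0 0 0 0 -0.04 0.087; 0 0 0 0 0 -0.04 0.087; 0 0 0 0 0 -0.04 0.087; 0 0 0 0 0 -0.04 0.087; 0 0 0 0 0 -0.03 0.087")

```text
time: 0.85
eef_pos: [0.2691, 0.5881, 0.3725]
ee_rot: [-0.001, 0.213, 0.977, -0.007]
contact_force: [-0.2, -0.1, 0.2]
width: 1.001
```

```bash
python3 - <<'E'
from h import *
stat()
plan([.5422,-.0535,.30],rot(-56))
E
```

```text
t 0.85 p [0.2691 0.5881 0.3725] jaw 65.4 z [-0.006 -0.013 -1.   ] F [-0.2 -0.1  0.2] w 87.1 q [-1.14  0.32 -0.06  1.08  0.02  1.75 -0.05]
need 14.6 rows, n=15, dist [ 0.2731 -0.6416 -0.0725] rv [ -0.8  -0.4 -58.6]
-0.1 -0.0 -3.9 -0.0343 -0.0313 0.0053 0.087; -0.1 -0.0 -3.9 -0.0321 -0.0335 0.0053 0.087; -0.1 -0.0 -3.9 -0.0298 -0.0356 0.0053 0.087; -0.1 -0.0 -3.9 -0.0273 -0.0376 0.0053 0.087; -0.1 -0.0 -3.9 -0.0246 -0.0394 0.0052 0.087
-0.1 -0.0 -3.9 -0.0219 -0.0410 0.0052 0.087; -0.1 -0.0 -3.9 -0.0191 -0.0424 0.0052 0.087; -0.1 -0.0 -3.9 -0.0161 -0.0436 0.0051 0.087; -0.1 -0.0 -3.9 -0.0131 -0.0446 0.0051 0.087; -0.1 -0.0 -3.9 -0.0101 -0.0454 0.0051 0.087
-0.1 -0.0 -3.9 -0.0069 -0.0459 0.0050 0.087; -0.1 -0.0 -3.9 -0.0038 -0.0463 0.0050 0.087; -0.1 -0.0 -3.9 -0.0006 -0.0465 0.0050 0.087; -0.1 -0.0 -3.9 0.0025 -0.0464 0.0049 0.087; -0.1 -0.0 -3.9 0.0057 -0.0461 0.0049 0.087
```

```bash
python3 - <<'E'
from h import *
plan([.5422,-.0535,.30],rot(-56),near=False)
E
```

```text
need 14.6 rows, n=15, dist [ 0.2731 -0.6416 -0.0725] rv [ -0.5   0.9 121.4]
-0.0 0.1 8.1 -0.0343 -0.0313 0.0053 0.087; -0.0 0.1 8.1 -0.0384 -0.0261 0.0053 0.087; -0.0 0.1 8.1 -0.0417 -0.0204 0.0052 0.087; -0.0 0.1 8.1 -0.0442 -0.0144 0.0051 0.087; -0.0 0.1 8.1 -0.0458 -0.0080 0.0051 0.087
-0.0 0.1 8.1 -0.0464 -0.0015 0.0050 0.087; -0.0 0.1 8.1 -0.0462 0.0051 0.0050 0.087; -0.0 0.1 8.1 -0.0450 0.0115 0.0049 0.087; -0.0 0.1 8.1 -0.0430 0.0177 0.0049 0.087; -0.0 0.1 8.1 -0.0400 0.0236 0.0049 0.087
-0.0 0.1 8.1 -0.0363 0.0290 0.0049 0.087; -0.0 0.1 8.1 -0.0319 0.0338 0.0048 0.087; -0.0 0.1 8.1 -0.0268 0.0380 0.0048 0.087; -0.0 0.1 8.1 -0.0212 0.0414 0.0048 0.087; -0.0 0.1 8.1 -0.0152 0.0439 0.0048 0.087
```

Request:
step_arm(commands="0 0.1 8 -0.034 -0.031 0.003 0.087; 0 0.1 8 -0.038 -0.026 0.003 0.087; 0 0.1 8 -0.042 -0.02 0.003 0.087; 0 0.1 8 -0.044 -0.014 0.003 0.087; 0 0.1 8 -0.046 -0.008 0.003 0.087")

```text
time: 1.35
eef_pos: [0.3589, 0.3789, 0.3615]
ee_rot: [-0.006, 0.539, 0.842, -0.001]
contact_force: [0.3, -0.0, 0.4]
width: 1.002
```

Request:
step_arm(commands="0 0.1 8 -0.046 -0.001 0.005 0.087; 0 0.1 8 -0.046 0.005 0.005 0.087; 0 0.1 8 -0.045 0.011 0.005 0.087; 0 0.1 8 -0.043 0.018 0.005 0.087; 0 0.1 8 -0.04 0.024 0.005 0.087")

```text
time: 1.85
eef_pos: [0.4501, 0.1554, 0.3339]
ee_rot: [-0.01, 0.803, 0.596, 0.003]
contact_force: [0.2, -0.6, 0.3]
width: 0.998
```

```bash
python3 - <<'E'
from h import *
stat()
plan([.5422,-.0535,.25],rot(-56),near=False)
E
```

```text
t 1.85 p [0.4501 0.1554 0.3339] jaw -16.9 z [-0.007  0.019 -1.   ] F [ 0.2 -0.6  0.3] w 86.8 q [-0.73 -0.1   0.33  1.61  0.01  1.62 -0.7 ]
need 5.1 rows, n=10, dist [ 0.0921 -0.2089 -0.0839] rv [-1.  -0.6 39.1]
-0.1 -0.1 3.9 -0.0174 0.0150 0.0079 0.087; -0.1 -0.1 3.9 -0.0164 0.0161 0.0080 0.087; -0.1 -0.1 3.9 -0.0152 0.0172 0.0080 0.087; -0.1 -0.1 3.9 -0.0140 0.0182 0.0081 0.087; -0.1 -0.1 3.9 -0.0127 0.0191 0.0081 0.087
-0.1 -0.1 3.9 -0.0114 0.0199 0.0082 0.087; -0.1 -0.1 3.9 -0.0100 0.0206 0.0082 0.087; -0.1 -0.1 3.9 -0.0086 0.0212 0.0083 0.087; -0.1 -0.1 3.9 -0.0071 0.0217 0.0083 0.087; -0.1 -0.1 3.9 -0.0056 0.0222 0.0083 0.087
```

Request:
step_arm(commands="-0.2 -0.1 8 -0.035 0.030 0.014 0.087; -0.2 -0.1 8 -0.031 0.034 0.014 0.087; -0.2 -0.1 8 -0.026 0.038 0.014 0.087; -0.2 -0.1 8 -0.02 0.042 0.014 0.087; -0.2 -0.1 8 -0.014 0.044 0.014 0.087")

```text
time: 2.35
eef_pos: [0.5415, -0.0658, 0.262]
ee_rot: [-0.001, 0.963, 0.271, 0.005]
contact_force: [0.7, 0.2, 0.1]
width: 0.999
```

```bash
python3 - <<'E'
from meas import *
stat()
c=cam('wrist','w1.png')
plan([.5422,-.0535,.15],rot(-56),near=False)
E
```

```text
t 2.35 p [ 0.5415 -0.0658  0.262 ] jaw -58.6 z [ 0.01   0.006 -1.   ] F [0.7 0.2 0.1] w 86.9 q [-0.48  0.06  0.59  1.62 -0.04  1.47 -0.91]
need 2.3 rows, n=5, dist [ 0.0007  0.0225 -0.1094] rv [ 0.3 -0.3 -3.6]
0.1 -0.1 -0.7 0.0023 -0.0039 0.0219 0.087; 0.1 -0.1 -0.7 0.0023 -0.0039 0.0219 0.087; 0.1 -0.1 -0.7 0.0024 -0.0038 0.0219 0.087; 0.1 -0.1 -0.7 0.0025 -0.0038 0.0219 0.087; 0.1 -0.1 -0.7 0.0026 -0.0037 0.0219 0.087
```

View pics/w1.png

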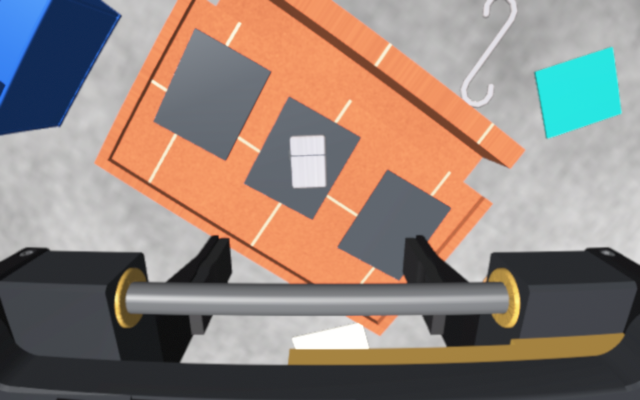

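The wrist view shows the lighter at (308,162) on the middle slate. It lies nearly straight across the jaws, and grey slates flank it at (213,95) and (394,222).

```bash
python3 - <<'E'
from meas import *
c=cam('wrist'); im=c['image'].astype(int)
m=np.zeros((400,640),bool); m[120:200,270:345]=1
rect(c,m&(im.min(2)>150),.086,'lighter')
u,v=np.meshgrid(np.arange(640),np.arange(230)); 
g=np.zeros((400,640),np.uint8); g[:275]=((im[...,2]>=im[...,0])&(im.max(2)<130)&(im.max(2)>60))[:275]
P=plane(c,np.c_[np.meshgrid(np.arange(640),np.arange(400))[0].ravel(),np.meshgrid(np.arange(640),np.arange(400))[1].ravel()],.073).reshape(400,640,3)
g&=((P[...,0]>.44)&(P[...,0]<.65)&(P[...,1]<.15)&(P[...,1]>-.27)).astype(np.uint8)
g=cv2.morphologyEx(g,cv2.MORPH_OPEN,np.ones((3,3)))
rect(c,g,.073,'slate',500)
E
```

```text
lighter pix [298. 156.] area 1829 ctr [542.1 -55.8] wh [56.7 36.9] ang 33.6
slate pix [202. 102.] area 6416 ctr [546.2  68.4] wh [107.1  87.3] ang 1.6
slate pix [290. 153.] area 5659 ctr [537.  -49.3] wh [106.9  86.8] ang 2.1
slate pix [386. 219.] area 6246 ctr [ 525.  -183.8] wh [106.9  89.1] ang 1.2
```

```bash
python3 - <<'E'
from h import *
plan([.542,-.0547,.11],rot(-56.4),near=False)
E
```

```text
need 3.2 rows, n=5, dist [ 0.0017  0.0177 -0.1503] rv [ 0.2 -0.3 -2.7]
0.0 -0.1 -0.5 0.0019 -0.0029 0.0301 0.087; 0.0 -0.1 -0.5 0.0020 -0.0029 0.0301 0.087; 0.0 -0.1 -0.5 0.0021 -0.0029 0.0301 0.087; 0.0 -0.1 -0.5 0.0021 -0.0028 0.0301 0.087; 0.0 -0.1 -0.5 0.0022 -0.0028 0.0301 0.087
```

Request:
step_arm(commands="0 -0.1 -0.5 0.002 -0.003 0.03 0.087; 0 -0.1 -0.5 0.002 -0.003 0.03 0.087; 0 -0.1 -0.5 0.002 -0.003 0.03 0.087; 0 -0.1 -0.5 0.002 -0.003 0.03 0.087; 0 -0.1 -0.5 0.002 -0.003 0.02 0.087")

```text
time: 2.95
eef_pos: [0.5444, -0.0557, 0.1197]
ee_rot: [0.002, 0.958, 0.287, 0.003]
contact_force: [0.1, 0.1, 0.6]
width: 0.999
```

```bash
python3 - <<'E'
from h import *
stat()
plan([.542,-.0547,.077],rot(-56.4),near=False)
E
```

```text
t 2.95 p [ 0.5444 -0.0557  0.1197] jaw -56.6 z [ 0.007 -0.003 -1.   ] F [0.1 0.1 0.6] w 86.9 q [-0.47  0.15  0.57  1.82 -0.08  1.19 -0.86]
need 0.9 rows, n=5, dist [-0.0024  0.001  -0.0427] rv [ 0.4 -0.2 -0.2]
0.1 -0.0 -0.0 -0.0003 -0.0005 0.0085 0.087; 0.1 -0.0 -0.0 -0.0003 -0.0005 0.0085 0.087; 0.1 -0.0 -0.0 -0.0003 -0.0005 0.0085 0.087; 0.1 -0.0 -0.0 -0.0003 -0.0005 0.0085 0.087; 0.1 -0.0 -0.0 -0.0003 -0.0004 0.0085 0.087
```

Request:
step_arm(commands="0.1 0 0 0 -0.0005 0.012 0.087; 0.1 0 0 0 -0.0005 0.012 0.087; 0.1 0 0 0 -0.0005 0.012 0.087; 0 0 0 0 0 0.006 0.087; 0 0 0 0 0 0 0.06", grip_force=15)

```text
time: 3.45
eef_pos: [0.5428, -0.0528, 0.0741]
ee_rot: [-0.001, 0.957, 0.289, 0.001]
contact_force: [0.6, -0.4, -0.9]
width: 0.967
```

```bash
python3 - <<'E'
from h import *
stat(); cam('wrist','w2.png')
E
```

```text
t 3.45 p [ 0.5428 -0.0528  0.0741] jaw -56.5 z [ 0.002  0.002 -1.   ] F [ 0.6 -0.4 -0.9] w 84.1 q [-0.46  0.2   0.57  1.87 -0.12  1.11 -0.83]
```

View pics/w2.png

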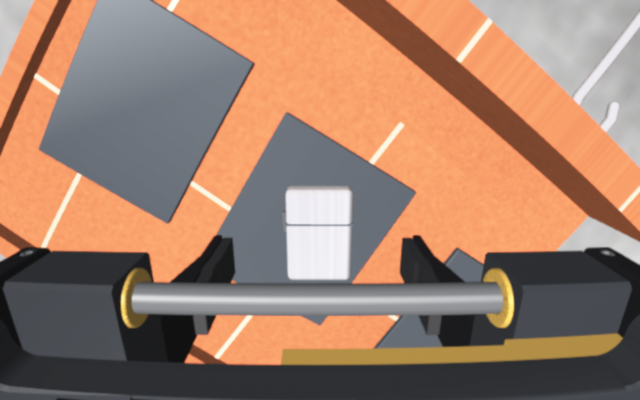

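The lighter lies centred between the open fingers at (318,233), square to the jaws. I'll check where the TCP projects before closing.

```bash
python3 - <<'E'
from meas import *
c=cam('wrist'); print(proj(c,[st()['eef_pos']]))
m=np.zeros((400,640),bool); m[170:284,270:370]=1
rect(c,m&(c['image'].min(2)>150),.086,'lighter')
stat()
E
```

```text
[[315.09081146 225.24179454]]
lighter pix [318. 232.] area 5940 ctr [542.8 -55. ] wh [57.1 36.9] ang 33.5
t 3.55 p [ 0.5435 -0.0529  0.0751] jaw -56.5 z [ 0.003  0.002 -1.   ] F [-0.1  0.5  0.2] w 77.9 q [-0.46  0.2   0.57  1.87 -0.12  1.11 -0.83]
```

Centred within about 2 mm, so I'll close.

Request:
step_arm(commands="0 0 0 0 0 0 0.03; 0 0 0 0 0 0 0.03; 0 0 0 0 0 0 0.03; 0 0 0 0 0 0 0.03; 0 0 0 0 0 0 0.03", grip_force=15)

```text
time: 4.05
eef_pos: [0.5455, -0.0531, 0.0775]
ee_rot: [-0.0, 0.958, 0.288, 0.004]
contact_force: [-0.3, -0.1, 0.7]
width: 0.448
```

Request:
step_arm(commands="0 0 0 0 0 0 0.03; 0 0 0 0 0 -0.03 0.03; 0 0 0 0 0 -0.04 0.03; 0 0 0 0 0 -0.04 0.03; 0 0 0 0 0 -0.04 0.03")

```text
time: 4.55
eef_pos: [0.5393, -0.0531, 0.2254]
ee_rot: [-0.002, 0.958, 0.288, -0.003]
contact_force: [0.4, 1.1, -0.0]
width: 0.346
```

```bash
python3 - <<'E'
from h import *
stat(); cam('wrist','w3.png')
plan([.493,-.429,.16],rot(-86),near=False)
E
```

```text
t 4.55 p [ 0.5393 -0.0531  0.2254] jaw -56.5 z [-0.007  0.001 -1.   ] F [ 0.4  1.1 -0. ] w 30.1 q [-0.49  0.08  0.58  1.67 -0.04  1.41 -0.9 ]
need 8.0 rows, n=10, dist [-0.0503 -0.3756 -0.0729] rv [-0.  -0.3 29.5]
-0.0 -0.0 3.0 -0.0250 0.0285 0.0072 0.087; -0.0 -0.0 3.0 -0.0235 0.0298 0.0072 0.087; -0.0 -0.0 3.0 -0.0219 0.0310 0.0072 0.087; -0.0 -0.0 3.0 -0.0203 0.0320 0.0072 0.087; -0.0 -0.0 3.0 -0.0186 0.0330 0.0072 0.087
-0.0 -0.0 3.0 -0.0169 0.0340 0.0072 0.087; -0.0 -0.0 3.0 -0.0151 0.0348 0.0073 0.087; -0.0 -0.0 3.0 -0.0133 0.0355 0.0073 0.087; -0.0 -0.0 3.0 -0.0114 0.0361 0.0073 0.087; -0.0 -0.0 3.0 -0.0095 0.0367 0.0073 0.087
```

View pics/w3.png

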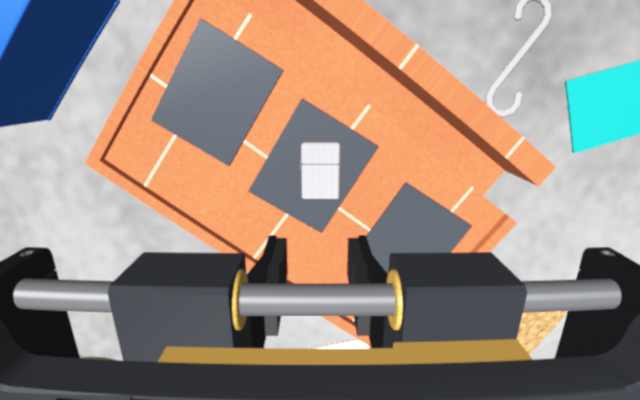

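The lighter is still on the slate at (320,171): I lifted before the fingers had finished closing. I'll reopen and try again.

```bash
python3 - <<'E'
from meas import *
c=cam('wrist'); 
m=np.zeros((400,640),bool); m[130:210,290:350]=1
rect(c,m&(c['image'].min(2)>150),.086,'lighter')
plan([.542,-.0547,.10],rot(-56.4),near=False)
E
```

```text
lighter pix [317. 173.] area 2101 ctr [541.6 -55.3] wh [56.8 37.7] ang 34.3
need 2.7 rows, n=5, dist [-0.0013 -0.0012 -0.1302] rv [ 0.  -0.3 -0.1]
0.0 -0.1 -0.0 -0.0005 0.0000 0.0260 0.087; 0.0 -0.1 -0.0 -0.0004 0.0000 0.0260 0.087; 0.0 -0.1 -0.0 -0.0004 0.0000 0.0260 0.087; 0.0 -0.1 -0.0 -0.0004 0.0000 0.0260 0.087; 0.0 -0.1 -0.0 -0.0004 0.0000 0.0260 0.087
```

Request:
step_arm(commands="0 0 0 0 0 0 0.08; 0 0 0 0 0 0 0.08; 0 0 0 0 0 0.03 0.08; 0 0 0 0 0 0.04 0.08; 0 0 0 0 0 0.04 0.08")

```text
time: 5.15
eef_pos: [0.5472, -0.0532, 0.1199]
ee_rot: [0.0, 0.958, 0.288, 0.007]
contact_force: [1.2, 0.7, -0.1]
width: 0.716
```

```bash
python3 - <<'E'
from h import *
stat()
plan([.542,-.0547,.076],rot(-56.4),near=False)
E
```

```text
t 5.15 p [ 0.5472 -0.0532  0.1199] jaw -56.5 z [ 0.013  0.003 -1.   ] F [ 1.2  0.7 -0.1] w 62.3 q [-0.47  0.15  0.58  1.82 -0.09  1.19 -0.86]
need 0.9 rows, n=5, dist [-0.0052 -0.0015 -0.0439] rv [ 0.3 -0.7 -0.1]
0.1 -0.1 -0.0 -0.0011 -0.0004 0.0088 0.087; 0.1 -0.1 -0.0 -0.0011 -0.0004 0.0088 0.087; 0.1 -0.1 -0.0 -0.0011 -0.0003 0.0088 0.087; 0.1 -0.1 -0.0 -0.0011 -0.0003 0.0088 0.087; 0.1 -0.1 -0.0 -0.0010 -0.0003 0.0088 0.087
```

Request:
step_arm(commands="0.1 -0.1 0 -0.001 0 0.009 0.08; 0.1 -0.1 0 -0.001 0 0.01 0.08; 0.1 -0.1 0 -0.001 0 0.01 0.08; 0 -0.1 0 -0.001 0 0.01 0.08; 0 0 0 0 0 0.003 0.08")

```text
time: 5.65
eef_pos: [0.5394, -0.0555, 0.0709]
ee_rot: [-0.002, 0.958, 0.288, -0.003]
contact_force: [-0.1, 0.8, 0.0]
width: 0.914
```

```bash
python3 - <<'E'
from h import *
stat()
plan([.542,-.0547,.076],rot(-56.4),near=False)
E
```

```text
t 5.65 p [ 0.5394 -0.0555  0.0709] jaw -56.5 z [-0.007  0.003 -1.   ] F [-0.1  0.8  0. ] w 79.5 q [-0.46  0.2   0.57  1.87 -0.12  1.11 -0.83]
need 0.1 rows, n=5, dist [0.0026 0.0008 0.0051] rv [-0.3  0.2 -0.1]
-0.1 0.0 -0.0 0.0005 0.0001 -0.0010 0.087; -0.1 0.0 -0.0 0.0005 0.0001 -0.0010 0.087; -0.1 0.0 -0.0 0.0005 0.0001 -0.0010 0.087; -0.1 0.0 -0.0 0.0005 0.0001 -0.0010 0.087; -0.1 0.0 -0.0 0.0005 0.0001 -0.0010 0.087
```

Request:
step_arm(commands="0 0 0 0.001 0 -0.004 0.03; 0 0 0 0 0 0 0.03; 0 0 0 0 0 0 0.03; 0 0 0 0 0 0 0.03; 0 0 0 0 0 0 0.03", grip_force=15)

```text
time: 6.15
eef_pos: [0.543, -0.0549, 0.0781]
ee_rot: [-0.002, 0.958, 0.288, -0.0]
contact_force: [-0.0, -0.1, -0.9]
width: 0.544
```

Request:
step_arm(commands="0 0 0 0 0 0 0.03; 0 0 0 0 0 0 0.03; 0 0 0 0 0 0 0.03; 0 0 0 0 0 0 0.03; 0 0 0 0 0 0 0.03")

```text
time: 6.65
eef_pos: [0.5431, -0.0548, 0.0784]
ee_rot: [-0.002, 0.958, 0.288, 0.0]
contact_force: [-0.5, 0.7, 0.9]
width: 0.347
```

Request:
step_arm(commands="0 0 0 0 0 -0.01 0.03; 0 0 0 0 0 -0.03 0.03; 0 0 0 0 0 -0.04 0.03; 0 0 0 0 0 -0.04 0.03; 0 0 0 0 0 -0.02 0.03")

```text
time: 7.15
eef_pos: [0.5402, -0.0555, 0.2219]
ee_rot: [-0.002, 0.958, 0.288, -0.004]
contact_force: [0.3, 0.1, -0.5]
width: 0.342
```

```bash
python3 - <<'E'
from h import *
stat(); cam('wrist','w4.png')
plan([.493,-.429,.16],rot(-86),near=False)
E
```

```text
t 7.15 p [ 0.5402 -0.0555  0.2219] jaw -56.6 z [-0.008  0.002 -1.   ] F [ 0.3  0.1 -0.5] w 29.7 q [-0.49  0.08  0.58  1.67 -0.05  1.41 -0.89]
need 8.0 rows, n=10, dist [-0.0487 -0.3734 -0.0645] rv [-0.2  0.2 29.4]
-0.0 0.0 2.9 -0.0246 0.0285 0.0064 0.087; -0.0 0.0 2.9 -0.0231 0.0297 0.0064 0.087; -0.0 0.0 2.9 -0.0216 0.0309 0.0064 0.087; -0.0 0.0 2.9 -0.0200 0.0319 0.0064 0.087; -0.0 0.0 2.9 -0.0183 0.0329 0.0064 0.087
-0.0 0.0 2.9 -0.0166 0.0338 0.0064 0.087; -0.0 0.0 2.9 -0.0148 0.0346 0.0064 0.087; -0.0 0.0 2.9 -0.0130 0.0353 0.0064 0.087; -0.0 0.0 2.9 -0.0112 0.0360 0.0064 0.087; -0.0 0.0 2.9 -0.0093 0.0365 0.0064 0.087
```

View pics/w4.png

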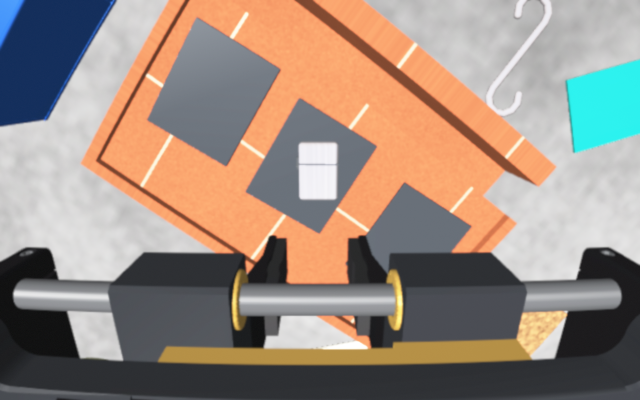

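Missed again: the lighter is at (318,171) and the fingers closed to 30 mm in the air. I'll check where the fingertips really are against the stated TCP.

```bash
python3 - <<'E'
from meas import *
c=cam('wrist'); s=st(); Rt=R.from_quat(np.roll(s['ee_rot'],-1))
for uv in [(277,242),(280,250),(275,262),(357,242),(362,255),(274,300),(318,170)]:
    P=depthpts(c,uv); print(uv,c['z_map'][uv[1],uv[0]],P.round(4),'tool',Rt.inv().apply(P-s['eef_pos']).round(4))
print('cam in tool',Rt.inv().apply(-c['R'].T@c['t']-s['eef_pos']), Rt.inv().apply(c['R'].T[:,2]))
for n in['scene','top']:
    c=cam(n); big=cv2.resize(c['image'][100:260,220:420],None,fx=3.5,fy=3.5,interpolation=cv2.INTER_CUBIC); cv2.imwrite(f'pics/{n}2.png',big[...,::-1]); print(n,proj(c,s['eef_pos']))
E
```

```text
(277, 242) 0.17096102 [[ 0.5392 -0.036   0.268 ]] tool [[ 0.009  -0.0176 -0.0459]]
(280, 250) 0.16205013 [[ 0.5407 -0.0379  0.2773]] tool [[ 0.0091 -0.0153 -0.0552]]
(275, 262) 0.1515909 [[ 0.5399 -0.0372  0.2883]] tool [[ 0.0088 -0.0164 -0.0662]]
(357, 242) 0.17053598 [[ 0.5605 -0.0679  0.2683]] tool [[ 0.0091  0.0207 -0.0463]]
(362, 255) 0.15673415 [[ 0.5611 -0.0684  0.2826]] tool [[ 0.0093  0.0214 -0.0607]]
(274, 300) 0.08616995 [[ 0.5623 -0.0316  0.35  ]] tool [[ 0.0304 -0.009  -0.128 ]]
(318, 170) 0.34606266 [[ 0.5451 -0.0556  0.0866]] tool [[0.0037 0.0029 0.1355]]
cam in tool [ 0.07945999  0.0012864  -0.20319669] [-0.29030557  0.00153971  0.95693276]
scene [[316.46102372 163.88350383]]
top [[314.79497288 191.94426403]]
```

View pics/scene2.png

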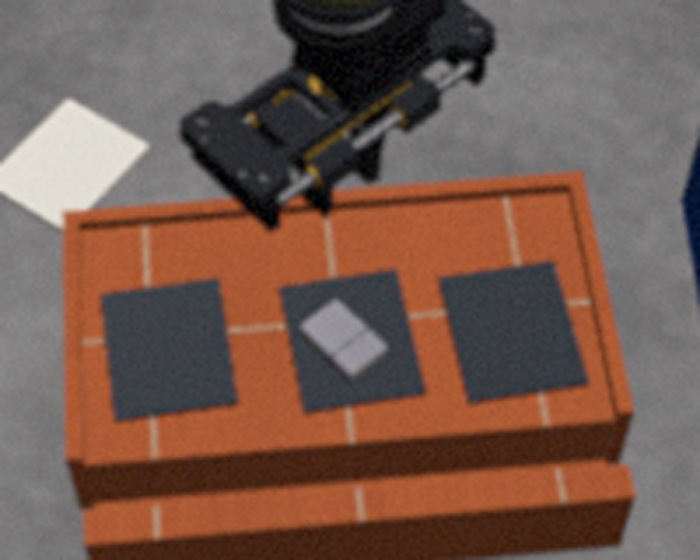

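```bash
python3 - <<'E'
from meas import *
c=cam('wrist'); s=st(); Rt=R.from_quat(np.roll(s['ee_rot'],-1))
for col in (270,277,283,352,358,364):
  o=[]
  for v in range(228,250,2):
    P=depthpts(c,(col,v)); q=Rt.inv().apply(P-s['eef_pos'])[0]; o.append(f'{v}:{q[0]*1e3:.0f},{q[1]*1e3:.0f},{q[2]*1e3:.0f}')
  print(col,o)
big=cv2.resize(c['image'][215:345,220:420],None,fx=4,fy=4,interpolation=cv2.INTER_CUBIC); cv2.imwrite('pics/wf.png',big[...,::-1])
s1=cam('scene')
E
```

```text
270 ['228:-62,-48,150', '230:-64,-48,150', '232:-66,-48,150', '234:-69,-48,150', '236:11,-21,-42', '238:11,-21,-44', '240:11,-21,-46', '242:11,-20,-48', '244:11,-20,-50', '246:11,-20,-53', '248:11,-20,-55']
277 ['228:-61,-40,149', '230:-65,-41,151', '232:-66,-40,149', '234:-69,-41,151', '236:-72,-41,151', '238:9,-18,-40', '240:9,-18,-43', '242:9,-17,-45', '244:9,-17,-47', '246:9,-17,-49', '248:9,-17,-50']
283 ['228:-62,-34,150', '230:-64,-34,150', '232:-67,-34,151', '234:-69,-34,149', '236:-71,-34,150', '238:9,-15,-39', '240:9,-15,-42', '242:10,-14,-46', '244:9,-14,-47', '246:9,-14,-50', '248:9,-14,-51']
352 ['228:-62,39,149', '230:-64,39,150', '232:-67,39,151', '234:-68,39,148', '236:-70,39,148', '238:9,19,-41', '240:9,19,-42', '242:8,19,-43', '244:9,18,-47', '246:10,18,-50', '248:79,1,-202']
358 ['228:-62,46,150', '230:-64,46,149', '232:-66,46,149', '234:-69,46,150', '236:11,22,-41', '238:10,22,-43', '240:10,21,-45', '242:9,21,-45', '244:9,21,-48', '246:9,21,-49', '248:9,21,-52']
364 ['228:-61,52,149', '230:-64,52,149', '232:-66,52,149', '234:-68,52,149', '236:11,25,-41', '238:10,25,-42', '240:11,24,-47', '242:10,24,-48', '244:11,23,-50', '246:11,23,-53', '248:10,23,-53']
```

View pics/wf.png

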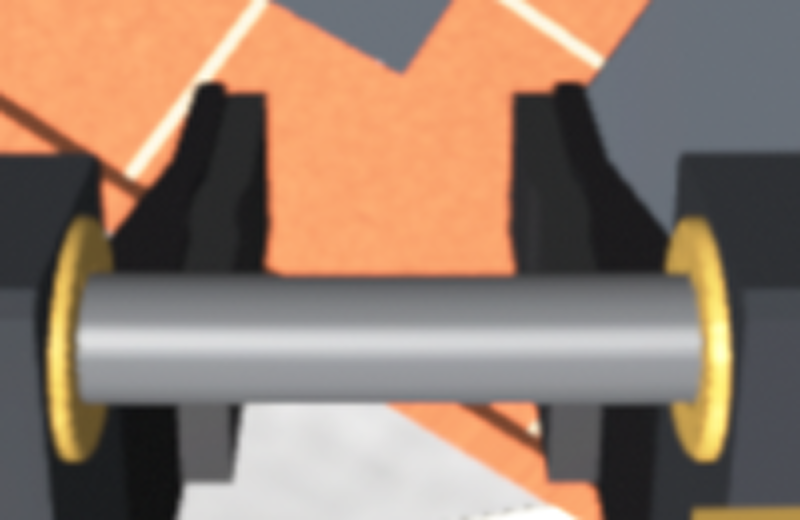

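View pics/top2.png

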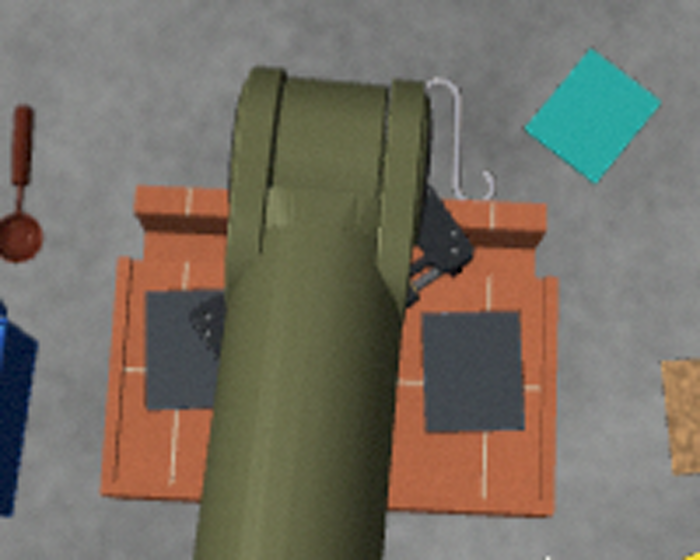

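```bash
python3 - <<'E'
from meas import *
stat(); s=st(); c=cam('scene'); Rt=R.from_quat(np.roll(s['ee_rot'],-1))
for d in (0,.02,.03,.04,.05): print(d,[proj(c,s['eef_pos']+Rt.apply([0,y,-d]))[0].round(1) for y in (-.018,.018)])
b=cv2.resize(c['image'][120:190,280:360],None,fx=9,fy=8,interpolation=cv2.INTER_NEAREST); cv2.imwrite('pics/sf.png',b[...,::-1])
E
```

```text
t 7.45 p [ 0.5379 -0.0551  0.2164] jaw -56.5 z [-0.016  0.002 -1.   ] F [ 0.5 -0.2 -1. ] w 30.3 q [-0.49  0.09  0.58  1.68 -0.05  1.41 -0.89]
0 [array([322.2, 160. ]), array([310.6, 168.4])]
0.02 [array([322.3, 154.9]), array([310.6, 163.4])]
0.03 [array([322.3, 152.3]), array([310.5, 160.9])]
0.04 [array([322.4, 149.7]), array([310.5, 158.3])]
0.05 [array([322.4, 147. ]), array([310.4, 155.7])]
```

View pics/sf.png

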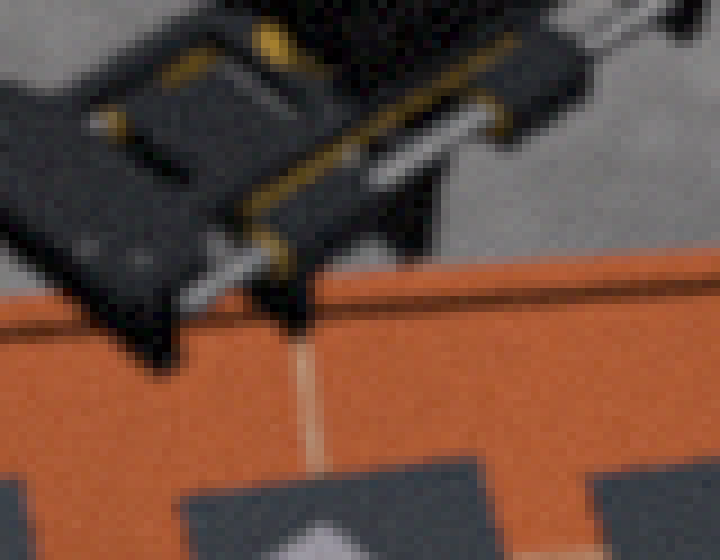

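Both views put the real finger ends about 35–40 mm behind the reported TCP. In the wrist depth they sit at tool z ≈ −0.040, and in the scene view at (313,161) and (325,153). I'll open and go down slowly, watching the force, to find the true offset.

Request:
step_arm(commands="0 0 0 0 0 0 0.08; 0 0 0 0 0 0 0.08; 0 0 0 0 0 0.03 0.08; 0 0 0 0 0 0.04 0.08; 0 0 0 0 0 0.03 0.08")

```text
time: 8.0
eef_pos: [0.5383, -0.055, 0.1149]
ee_rot: [-0.002, 0.958, 0.288, -0.005]
contact_force: [0.9, 0.3, 1.0]
width: 0.713
```

Request:
step_arm(commands="0 0 0 0 0 0.01 0.08; 0 0 0 0 0 0.01 0.08; 0 0 0 0 0 0.01 0.08; 0 0 0 0 0 0.005 0.08; 0 0 0 0 0 0 0.08")

```text
time: 8.5
eef_pos: [0.5358, -0.055, 0.0755]
ee_rot: [-0.003, 0.958, 0.288, -0.008]
contact_force: [0.5, -0.0, 0.4]
width: 0.915
```

```bash
python3 - <<'E'
from h import *
stat()
plan([.542,-.0547,.05],rot(-56.4),near=False)
E
```

```text
t 8.5 p [ 0.5358 -0.055   0.0755] jaw -56.5 z [-0.017  0.001 -1.   ] F [ 0.5 -0.   0.4] w 79.6 q [-0.46  0.2   0.58  1.86 -0.12  1.13 -0.83]
need 0.5 rows, n=5, dist [ 0.0062  0.0003 -0.0255] rv [-0.6  0.8 -0.1]
-0.1 0.2 -0.0 0.0011 0.0007 0.0051 0.087; -0.1 0.2 -0.0 0.0011 0.0007 0.0051 0.087; -0.1 0.2 -0.0 0.0011 0.0007 0.0051 0.087; -0.1 0.2 -0.0 0.0011 0.0007 0.0051 0.087; -0.1 0.2 -0.0 0.0011 0.0006 0.0051 0.087
```

Request:
step_arm(commands="-0.1 0.2 0 0.001 0.001 0.005 0.08; -0.1 0.2 0 0.001 0.001 0.005 0.08; -0.1 0.2 0 0.001 0.001 0.005 0.08; -0.1 0.2 0 0.001 0.001 0.005 0.08; -0.1 0.2 0 0.001 0 0.005 0.08")

```text
time: 9.0
eef_pos: [0.5454, -0.0557, 0.0516]
ee_rot: [-0.0, 0.958, 0.288, 0.005]
contact_force: [-0.4, 0.1, -0.5]
width: 0.918
```

```bash
python3 - <<'E'
from h import *
stat()
plan([.542,-.0547,.038],rot(-56.4),near=False)
cam('wrist','w5.png')
E
```

```text
t 9.0 p [ 0.5454 -0.0557  0.0516] jaw -56.5 z [ 0.01   0.004 -1.   ] F [-0.4  0.1 -0.5] w 79.9 q [-0.45  0.22  0.57  1.89 -0.14  1.06 -0.81]
need 0.3 rows, n=5, dist [-0.0034  0.001  -0.0136] rv [ 0.1 -0.6 -0.1]
0.0 -0.1 -0.0 -0.0005 -0.0006 0.0027 0.087; 0.0 -0.1 -0.0 -0.0005 -0.0006 0.0027 0.087; 0.0 -0.1 -0.0 -0.0005 -0.0006 0.0027 0.087; 0.0 -0.1 -0.0 -0.0005 -0.0005 0.0027 0.087; 0.0 -0.1 -0.0 -0.0005 -0.0005 0.0027 0.087
```

View pics/w5.png

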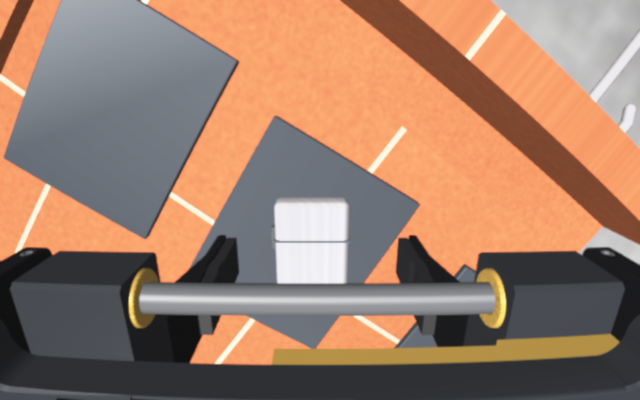

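The reported TCP is 21 mm below the slate's top with no contact, so the offset is real. The lighter at (311,245) is still between the fingers. I'll continue down gently.

Request:
step_arm(commands="0 -0.1 0 -0.0005 -0.0005 0.003 0.08; 0 -0.1 0 -0.0005 -0.0005 0.003 0.08; 0 -0.1 0 -0.0005 -0.0005 0.003 0.08; 0 -0.1 0 -0.0005 -0.0005 0.003 0.08; 0 0 0 0 0 0.001 0.08")

```text
time: 9.55
eef_pos: [0.5415, -0.0546, 0.0363]
ee_rot: [0.0, 0.958, 0.288, 0.001]
contact_force: [-0.9, 0.5, 0.1]
width: 0.918
```

```bash
python3 - <<'E'
from meas import *
stat()
c=cam('wrist'); s=st(); Rt=R.from_quat(np.roll(s['ee_rot'],-1))
for uv in [(225,240),(225,244),(405,240),(405,244)]:
    P=depthpts(c,uv); print(P.round(4),Rt.inv().apply(P-s['eef_pos']).round(4))
c=cam('scene'); b=cv2.resize(c['image'][150:230,270:370],None,fx=7,fy=7,interpolation=cv2.INTER_CUBIC); cv2.imwrite('pics/sf2.png',b[...,::-1])
E
```

```text
t 9.55 p [ 0.5415 -0.0546  0.0363] jaw -56.5 z [ 0.002 -0.    -1.   ] F [-0.9  0.5  0.1] w 79.9 q [-0.45  0.24  0.57  1.91 -0.15  1.03 -0.81]
[[ 0.5247 -0.0135  0.0779]] [[ 0.0087 -0.0436 -0.0416]]
[[ 0.5256 -0.0144  0.0831]] [[ 0.009  -0.0423 -0.0469]]
[[ 0.573  -0.0868  0.0776]] [[ 0.0085  0.0442 -0.0412]]
[[ 0.5723 -0.0861  0.0818]] [[ 0.0083  0.0432 -0.0454]]
```

View pics/sf2.png

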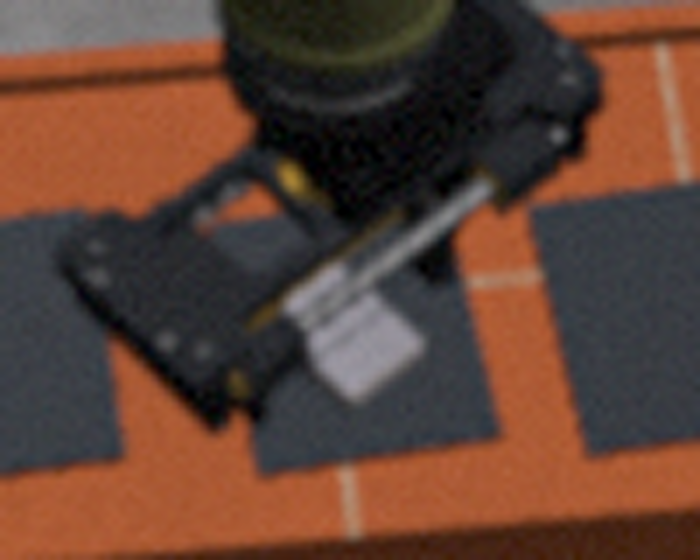

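The fingers straddle the lighter, with their tips near z 0.076. I'll close.

Request:
step_arm(commands="0 0 0 0 0 0 0.03; 0 0 0 0 0 0 0.03; 0 0 0 0 0 0 0.03; 0 0 0 0 0 0 0.03; 0 0 0 0 0 0 0.03", grip_force=15)

```text
time: 10.15
eef_pos: [0.5422, -0.0549, 0.0371]
ee_rot: [0.001, 0.958, 0.288, 0.002]
contact_force: [0.1, -0.7, -0.0]
width: 0.551
```

Request:
step_arm(commands="0 0 0 0 0 0 0.03; 0 0 0 0 0 0 0.03; 0 0 0 0 0 0 0.03; 0 0 0 0 0 0 0.03; 0 0 0 0 0 0 0.03")

```text
time: 10.65
eef_pos: [0.5423, -0.0548, 0.0372]
ee_rot: [0.001, 0.958, 0.288, 0.002]
contact_force: [0.6, -0.5, 0.2]
width: 0.436
```

Stopped at 38 mm, so the lighter is held. I'll lift it.

Request:
step_arm(commands="0 0 0 0 0 -0.01 0.03; 0 0 0 0 0 -0.03 0.03; 0 0 0 0 0 -0.04 0.03; 0 0 0 0 0 -0.04 0.03; 0 0 0 0 0 -0.02 0.03")

```text
time: 11.15
eef_pos: [0.5381, -0.0551, 0.1801]
ee_rot: [0.0, 0.958, 0.287, -0.003]
contact_force: [1.0, 0.4, -0.6]
width: 0.436
```

```bash
python3 - <<'E'
from h import *
stat(); cam('wrist','w6.png')
plan([.493,-.429,.12],rot(-86),near=False,w=.03)
E
```

```text
t 11.15 p [ 0.5381 -0.0551  0.1801] jaw -56.6 z [-0.006 -0.002 -1.   ] F [ 1.   0.4 -0.6] w 37.9 q [-0.49  0.1   0.58  1.74 -0.05  1.32 -0.89]
need 8.0 rows, n=10, dist [-0.0467 -0.3738 -0.0627] rv [ 0.   0.1 29.4]
0.0 0.0 2.9 -0.0245 0.0286 0.0063 0.03; 0.0 0.0 2.9 -0.0230 0.0298 0.0063 0.03; 0.0 0.0 2.9 -0.0214 0.0310 0.0063 0.03; 0.0 0.0 2.9 -0.0198 0.0320 0.0063 0.03; 0.0 0.0 2.9 -0.0181 0.0330 0.0063 0.03
0.0 0.0 2.9 -0.0164 0.0339 0.0063 0.03; 0.0 0.0 2.9 -0.0146 0.0347 0.0063 0.03; 0.0 0.0 2.9 -0.0128 0.0354 0.0063 0.03; 0.0 0.0 2.9 -0.0110 0.0360 0.0063 0.03; 0.0 0.0 2.9 -0.0092 0.0365 0.0063 0.03
```

View pics/w6.png

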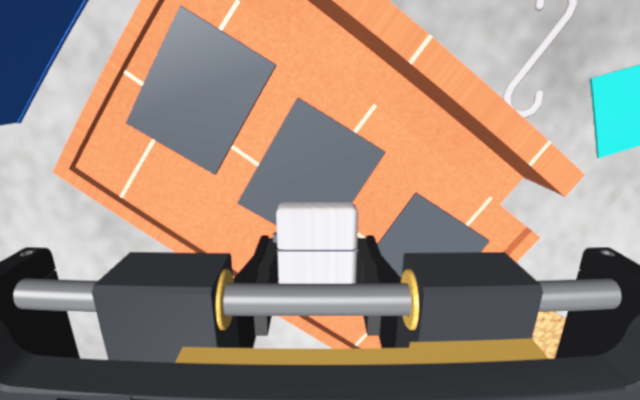

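The lighter is held, at (317,245). Next is the mat.

Request:
step_arm(commands="0 0 3 -0.025 0.029 0.002 0.03; 0 0 3 -0.023 0.03 0.002 0.03; 0 0 3 -0.021 0.031 0.002 0.03; 0 0 3 -0.02 0.032 0.002 0.03; 0 0 3 -0.018 0.033 0.002 0.03")

```text
time: 11.7
eef_pos: [0.5193, -0.2399, 0.1755]
ee_rot: [-0.001, 0.987, 0.163, 0.003]
contact_force: [1.1, 0.0, -1.8]
width: 0.434
```

Request:
step_arm(commands="0 0 3 -0.016 0.034 0.01 0.03; 0 0 3 -0.015 0.035 0.01 0.03; 0 0 3 -0.013 0.035 0.01 0.03; 0 0 3 -0.011 0.036 0.01 0.03; 0 0 3 -0.009 0.036 0.01 0.03")

```text
time: 12.2
eef_pos: [0.4945, -0.4325, 0.1242]
ee_rot: [-0.002, 1.0, 0.028, 0.005]
contact_force: [-0.0, -0.8, 0.1]
width: 0.435
```

```bash
python3 - <<'E'
from h import *
stat()
plan([.493,-.429,0.0],rot(-86),near=False,w=.03)
E
```

```text
t 12.2 p [ 0.4945 -0.4325  0.1242] jaw -86.8 z [ 0.009  0.004 -1.   ] F [-0.  -0.8  0.1] w 37.9 q [ 0.07  0.46  0.83  1.54 -0.36  1.29 -0.57]
need 2.6 rows, n=5, dist [-0.0015  0.0035 -0.1242] rv [-0.2 -0.6 -0.8]
-0.0 -0.1 -0.2 -0.0005 -0.0006 0.0248 0.03; -0.0 -0.1 -0.2 -0.0005 -0.0007 0.0248 0.03; -0.0 -0.1 -0.2 -0.0004 -0.0007 0.0248 0.03; -0.0 -0.1 -0.2 -0.0004 -0.0007 0.0248 0.03; -0.0 -0.1 -0.2 -0.0003 -0.0007 0.0248 0.03
```

Request:
step_arm(commands="0 -0.1 -0.2 0 -0.001 0.025 0.03; 0 -0.1 -0.2 0 -0.001 0.025 0.03; 0 -0.1 -0.2 0 -0.001 0.025 0.03; 0 -0.1 -0.2 0 -0.001 0.025 0.03; 0 -0.1 -0.2 0 -0.001 0.02 0.03")

```text
time: 12.7
eef_pos: [0.489, -0.4383, 0.0009]
ee_rot: [0.002, 1.0, 0.03, -0.001]
contact_force: [0.2, 0.3, -0.6]
width: 0.438
```

Request:
step_arm(commands="0 0 0 0 0 0.006 0.03; 0 0 0 0 0 0.006 0.03; 0 0 0 0 0 0.005 0.03; 0 0 0 0 0 0.004 0.03; 0 0 0 0 0 0 0.03")

```text
time: 13.2
eef_pos: [0.4882, -0.4371, -0.0226]
ee_rot: [0.001, 1.0, 0.03, -0.002]
contact_force: [-0.0, -0.2, -0.3]
width: 0.437
```

```bash
python3 - <<'E'
from h import *
stat()
E
```

```text
t 13.2 p [ 0.4882 -0.4371 -0.0226] jaw -86.5 z [-0.004 -0.003 -1.   ] F [-0.  -0.2 -0.3] w 38.0 q [ 0.13  0.61  0.75  1.66 -0.46  1.06 -0.5 ]
```

Request:
step_arm(commands="0 0 0 0.002 -0.003 0.002 0.03; 0 0 0 0.002 -0.003 0.002 0.03; 0 0 0 0.001 -0.002 0.002 0.03; 0 0 0 0 0 0.002 0.03; 0 0 0 0 0 0.002 0.03")

```text
time: 13.7
eef_pos: [0.495, -0.4289, -0.0309]
ee_rot: [0.002, 1.0, 0.03, -0.0]
contact_force: [0.5, 0.7, -0.7]
width: 0.433
```

```bash
python3 - <<'E'
from h import *
stat(); cam('wrist','w7.png')
E
```

```text
t 13.7 p [ 0.495  -0.4289 -0.0309] jaw -86.5 z [-0.001 -0.004 -1.   ] F [ 0.5  0.7 -0.7] w 37.7 q [ 0.11  0.61  0.74  1.67 -0.46  1.04 -0.51]
```

View pics/w7.png

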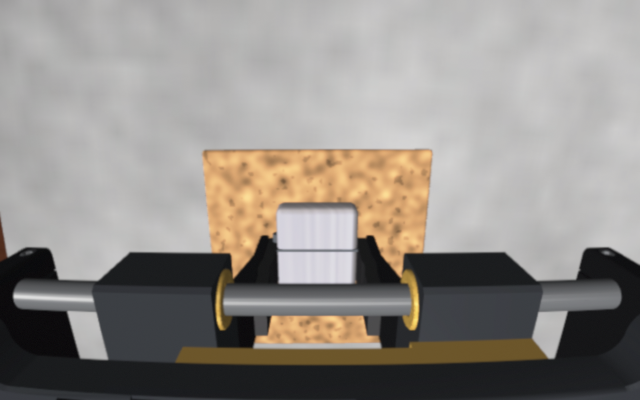

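The lighter at (317,245) is over the mat's middle. I'll go down the last few millimetres.

Request:
step_arm(commands="0 0 0 0 0 0.0015 0.03; 0 0 0 0 0 0.0015 0.03; 0 0 0 0 0 0.0015 0.03; 0 0 0 0 0 0 0.03; 0 0 0 0 0 0 0.03")

```text
time: 14.25
eef_pos: [0.495, -0.4293, -0.0312]
ee_rot: [0.001, 1.0, 0.03, 0.0]
contact_force: [0.6, 0.2, -0.7]
width: 0.431
```

```bash
python3 - <<'E'
from meas import *
stat(); c=cam('wrist'); P=depthpts(c,[(317,225),(317,215),(317,265),(230,200),(400,200)]); print(P.round(4))
E
```

```text
t 14.25 p [ 0.495  -0.4293 -0.0312] jaw -86.6 z [ 0.001 -0.002 -1.   ] F [ 0.6  0.2 -0.7] w 37.5 q [ 0.12  0.61  0.74  1.67 -0.47  1.04 -0.5 ]
[[ 0.5148 -0.4295  0.0166]
 [ 0.52   -0.4292  0.0175]
 [ 0.4946 -0.4307  0.0171]
 [ 0.52   -0.3864  0.0029]
 [ 0.5251 -0.4698  0.0033]]
```

The lighter's top is at 0.017, which is the mat plus 13 mm, so it is resting on the mat. I'll release it.

Request:
step_arm(commands="0 0 0 0 0 0 0.07; 0 0 0 0 0 0 0.07; 0 0 0 0 0 0 0.07; 0 0 0 0 0 0 0.07; 0 0 0 0 0 0 0.07")

```text
time: 14.8
eef_pos: [0.4947, -0.4295, -0.0319]
ee_rot: [0.001, 1.0, 0.03, -0.0]
contact_force: [0.5, -0.2, -0.9]
width: 0.769
```

Request:
step_arm(commands="0 0 0 0 0 -0.02 0.07; 0 0 0 0 0 -0.04 0.07; 0 0 0 0 0 -0.04 0.07; 0 0 0 0 0 -0.04 0.07; 0 0 0 0 0 -0.04 0.07")

```text
time: 15.3
eef_pos: [0.4909, -0.4252, 0.1461]
ee_rot: [-0.003, 1.0, 0.03, -0.006]
contact_force: [-0.3, -0.5, 0.5]
width: 0.804
```

```bash
python3 - <<'E'
from meas import *
stat(); c=cam('wrist','w8.png'); c=cam('top','t8.png'); allslates(c)
E
```

```text
t 15.3 p [ 0.4909 -0.4252  0.1461] jaw -86.6 z [-0.013  0.006 -1.   ] F [-0.3 -0.5  0.5] w 70.0 q [ 0.05  0.45  0.84  1.51 -0.33  1.34 -0.6 ]
slate pix [275. 200.] area 898 ctr [545.2  69.9] wh [105.6  85.9] ang 1.2
slate pix [312. 202.] area 901 ctr [535.5 -47.9] wh [106.  86.] ang 0.3
slate pix [355. 206.] area 911 ctr [ 523.7 -182.3] wh [ 88.3 102.8] ang 89.8
```

View pics/w8.png

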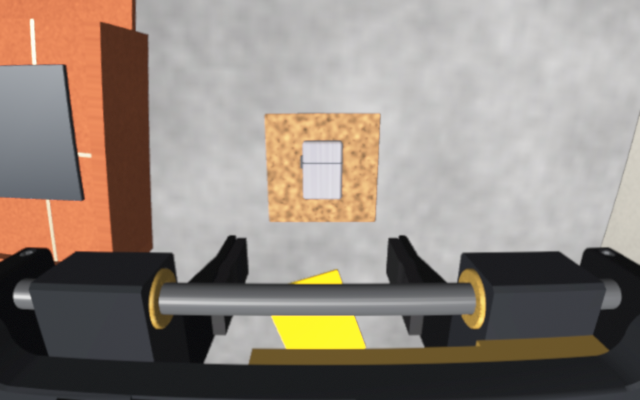

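The lighter at (322,170) now lies flat in the mat's middle, and the slates haven't moved. Before pressing slates, I'll check where the gripper body starts relative to the true tips.

```bash
python3 - <<'E'
from meas import *
c=cam('wrist'); s=st(); Rt=R.from_quat(np.roll(s['ee_rot'],-1))
u,v=np.meshgrid(np.arange(0,640,2),np.arange(200,400,2)); uv=np.c_[u.ravel(),v.ravel()]
P=depthpts(c,uv); q=Rt.inv().apply(P-s['eef_pos']); z=c['z_map'][uv[:,1],uv[:,0]]
k=(z>0.02)&(q[:,2]<0)&(z<.25)
q=q[k]
for lo,hi in [(-.2,-.07),(-.07,-.05),(-.05,-.03),(.03,.05),(.05,.07),(.07,.2)]:
    m=(q[:,1]>lo)&(q[:,1]<hi)
    if m.any(): print(lo,hi,m.sum(),np.percentile(q[m,2],[99.9,98,90,50]).round(3),q[m,0].min().round(3),q[m,0].max().round(3))
E
```

```text
-0.2 -0.07 943 [-0.111 -0.113 -0.117 -0.127] 0.008 0.038
-0.07 -0.05 2283 [-0.117 -0.119 -0.126 -0.135] 0.017 0.039
-0.05 -0.03 4065 [-0.042 -0.051 -0.083 -0.133] -0.011 0.039
0.03 0.05 3693 [-0.042 -0.051 -0.081 -0.134] -0.011 0.039
0.05 0.07 3077 [-0.085 -0.119 -0.126 -0.136] 0.011 0.039
0.07 0.2 984 [-0.113 -0.114 -0.118 -0.129] 0.015 0.038
```

The body begins 70 mm behind the visible tips, as the description says, so the reported TCP lies about 41 mm beyond the true tip. I'll use true tip z = reported z + 0.041. I start with the right-hand slate (y ≈ −0.182), sliding it with shut fingers on its top.

```bash
cat >> h.py <<'E'
LO=np.array([.6219,-.0579]); LY=np.radians(-2.9)
LX=np.array([np.cos(LY),np.sin(LY)]); LYv=np.array([-np.sin(LY),np.cos(LY)])
OFF=.041
def led(x,y,z):  # ledge mm -> world m (tip) -> TCP
    p=LO+LX*x/1e3+LYv*y/1e3; return np.array([p[0],p[1],z])
def toled(p):
    d=np.array(p)[:2]-LO; return np.array([d@LX,d@LYv])*1e3
def tipplan(tip,Rt,**k):
    plan(np.array(tip)-OFF*Rt.apply([0,0,-1]),Rt,**k)
def lstat():
    stat(); s=r.observe(); Rt=R.from_quat(np.roll(s['ee_rot'],-1)); t=s['eef_pos']-OFF*Rt.apply([0,0,1]); print('TIP world',t.round(4),'ledge xy mm',toled(t).round(1),'z',t[2].round(4))
E
python3 - <<'E'
from h import *
lstat()
t=led(-116,-128,.12); print(t)
tipplan(t,rot(-92.9),near=False,w=0)
E
```

```text
t 15.45 p [ 0.4927 -0.4272  0.1481] jaw -86.6 z [-0.007  0.002 -1.   ] F [-0.7  0.3  0.1] w 70.0 q [ 0.05  0.44  0.84  1.51 -0.33  1.34 -0.6 ]
TIP world [ 0.493  -0.4273  0.1891] ledge xy mm [-110.1 -375.4] z 0.1891
[ 0.49957266 -0.1798673   0.12      ]
need 5.4 rows, n=10, dist [ 0.0069  0.2473 -0.0691] rv [-0.1  0.4  6.3]
-0.0 0.0 0.6 0.0022 -0.0246 0.0070 0; -0.0 0.0 0.6 0.0019 -0.0247 0.0070 0; -0.0 0.0 0.6 0.0017 -0.0247 0.0070 0; -0.0 0.0 0.6 0.0014 -0.0247 0.0070 0; -0.0 0.0 0.6 0.0011 -0.0247 0.0069 0
-0.0 0.0 0.6 0.0008 -0.0247 0.0069 0; -0.0 0.0 0.6 0.0005 -0.0247 0.0069 0; -0.0 0.0 0.6 0.0003 -0.0247 0.0069 0; -0.0 0.0 0.6 -0.0000 -0.0247 0.0069 0; -0.0 0.0 0.6 -0.0003 -0.0247 0.0069 0
```

Request:
step_arm(commands="0 0 1.3 0.004 -0.045 0.005 0; 0 0 1.3 0.004 -0.045 0.005 0; 0 0 1.3 0.003 -0.045 0.005 0; 0 0 1.3 0.002 -0.045 0.005 0; 0 0 1.3 0 -0.045 0.005 0")

```text
time: 15.95
eef_pos: [0.4971, -0.2033, 0.1164]
ee_rot: [0.002, 0.999, -0.037, -0.008]
contact_force: [0.8, -0.2, 1.2]
width: 0.436
```

```bash
python3 - <<'E'
from h import *
lstat()
tipplan(led(-116,-128,.09),rot(-92.9),near=False,w=0)
E
```

```text
t 15.95 p [ 0.4971 -0.2033  0.1164] jaw -94.3 z [-0.016 -0.003 -1.   ] F [ 0.8 -0.2  1.2] w 37.9 q [-0.43  0.17  0.85  1.83 -0.13  1.21 -1.19]
TIP world [ 0.4977 -0.2032  0.1574] ledge xy mm [-116.7 -151.4] z 0.1574
need 1.5 rows, n=5, dist [ 0.0025  0.0234 -0.0674] rv [ 0.2  0.9 -1.4]
0.0 0.2 -0.3 0.0004 -0.0048 0.0135 0; 0.0 0.2 -0.3 0.0003 -0.0048 0.0135 0; 0.0 0.2 -0.3 0.0003 -0.0047 0.0135 0; 0.0 0.2 -0.3 0.0003 -0.0047 0.0135 0; 0.0 0.2 -0.3 0.0003 -0.0047 0.0135 0
```

Request:
step_arm(commands="0 0.2 -0.3 0 -0.005 0.014 0; 0 0.2 -0.3 0 -0.005 0.014 0; 0 0.2 -0.3 0 -0.005 0.014 0; 0 0.2 -0.3 0 -0.005 0.012 0; 0 0.1 0 0 -0.002 0.005 0")

```text
time: 16.45
eef_pos: [0.4949, -0.1665, 0.0488]
ee_rot: [-0.002, 1.0, -0.018, -0.004]
contact_force: [1.3, 0.7, -0.7]
width: 0.024
```

```bash
python3 - <<'E'
from h import *
lstat()
cam('wrist','w9.png')
E
```

```text
t 16.45 p [ 0.4949 -0.1665  0.0488] jaw -92.0 z [-0.008  0.004 -1.   ] F [ 1.3  0.7 -0.7] w 2.1 q [-0.45  0.21  0.81  1.94 -0.18  1.07 -1.17]
TIP world [ 0.4952 -0.1666  0.0898] ledge xy mm [-121. -115.] z 0.0898
```

View pics/w9.png

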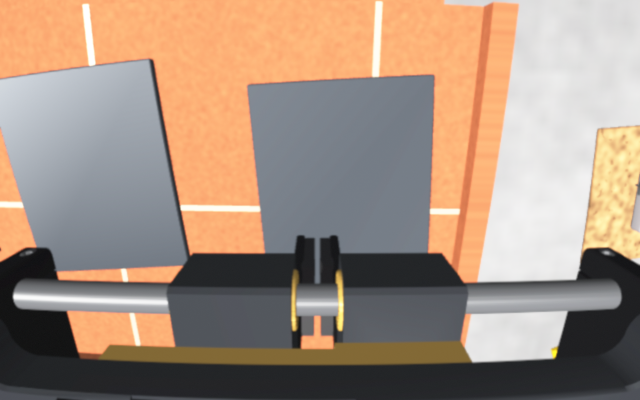

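The shut fingers at (318,240) hang over the right slate, about 12 mm left of its middle (column ~345). I'll centre, then touch down.

Request:
step_arm(commands="0 0 0 0.002 0.005 0.003 0; 0 0 0 0.002 0.005 0.003 0; 0 0 0 0 0.002 0.003 0; 0 0 0 0 0 0.003 0; 0 0 0 0 0 0.002 0")

```text
time: 17.0
eef_pos: [0.4993, -0.1825, 0.0346]
ee_rot: [-0.001, 1.0, -0.02, -0.003]
contact_force: [-2.5, 2.8, 15.9]
width: 0.006
```

```bash
python3 - <<'E'
from h import *
lstat()
E
```

```text
t 17.0 p [ 0.4993 -0.1825  0.0346] jaw -92.3 z [-0.007  0.002 -1.   ] F [-2.5  2.8 15.9] w 0.5 q [-0.41  0.26  0.8   1.93 -0.21  1.04 -1.12]
TIP world [ 0.4996 -0.1826  0.0756] ledge xy mm [-115.9 -130.7] z 0.0756
```

Contact at 16 N. Now I'll drag towards the gutter.

Request:
step_arm(commands="0 0 0 0.008 0 0 0; 0 0 0 0.012 0 0.0005 0; 0 0 0 0.012 0 0.0005 0; 0 0 0 0.012 0 0.0005 0; 0 0 0 0.008 0 0.0005 0")

```text
time: 17.5
eef_pos: [0.5565, -0.1855, 0.0347]
ee_rot: [-0.001, 1.0, -0.02, -0.001]
contact_force: [-2.0, 0.4, 5.9]
width: 0.002
```

```bash
sed -i 's/^OFF=.041/OFF=.039/' h.py; python3 - <<'E'
from meas import *
lstat()
cam('wrist','w10.png')
c=cam('scene','s10.png'); allslates(c)
E
```

```text
t 17.5 p [ 0.5565 -0.1855  0.0347] jaw -92.3 z [-0.003  0.002 -1.   ] F [-2.   0.4  5.9] w 0.2 q [-0.36  0.38  0.77  1.8  -0.3   1.08 -1.09]
TIP world [ 0.5567 -0.1856  0.0737] ledge xy mm [ -58.7 -130.8] z 0.0737
slate pix [313. 194.] area 1544 ctr [518.9 -69.8] wh [144.5 129.7] ang 2.5
slate pix [235. 187.] area 132 ctr [ 478.4 -258.2] wh [23.4 76.4] ang 90.0
slate pix [366. 194.] area 1117 ctr [546.8  72.3] wh [104.8  84.6] ang 1.3
slate pix [269. 219.] area 1128 ctr [ 578.  -181.6] wh [ 86.4 109.3] ang 90.0
```

View pics/w10.png

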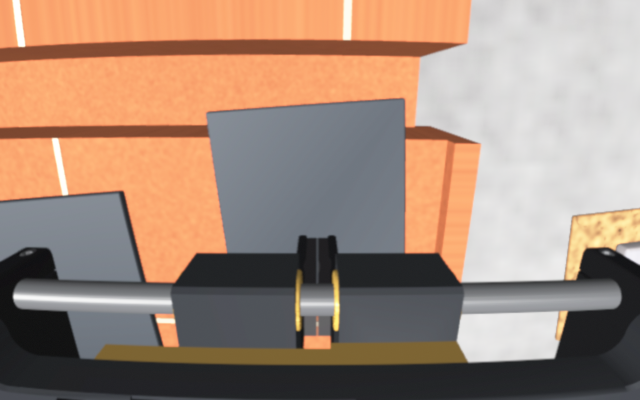

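The slate follows well and its end now overhangs the gutter, with the far edge at row ~105. It has about 22–26 mm to go before the kerb.

Request:
step_arm(commands="0 0 0 0.006 0 0.0005 0; 0 0 0 0.007 0 0.0005 0; 0 0 0 0.006 0 0.0005 0; 0 0 0 0.004 0 0.0005 0; 0 0 0 0.004 0 0.0005 0")

```text
time: 18.1
eef_pos: [0.5851, -0.1877, 0.0347]
ee_rot: [-0.001, 1.0, -0.02, -0.002]
contact_force: [-3.4, 0.8, 8.6]
width: 0.004
```

```bash
python3 - <<'E'
from meas import *
lstat()
cam('wrist','w11.png')
c=cam('scene','s10.png'); allslates(c)
E
```

```text
t 18.1 p [ 0.5851 -0.1877  0.0347] jaw -92.3 z [-0.004  0.002 -1.   ] F [-3.4  0.8  8.6] w 0.3 q [-0.33  0.44  0.75  1.73 -0.34  1.1  -1.08]
TIP world [ 0.5853 -0.1878  0.0737] ledge xy mm [ -30.  -131.6] z 0.0737
slate pix [366. 194.] area 1113 ctr [546.8  72.2] wh [104.6  84.7] ang 1.7
slate pix [313. 196.] area 1567 ctr [535.  -72.2] wh [138.5 110.1] ang 89.9
slate pix [263. 190.] area 85 ctr [ 495.1 -190.5] wh [28.6 27.9] ang 84.7
slate pix [234. 198.] area 100 ctr [ 512.7 -264.1] wh [13.  67.5] ang 87.0
slate pix [253. 200.] area 61 ctr [ 521.7 -217.2] wh [10.3 39.8] ang 85.5
slate pix [269. 227.] area 1005 ctr [ 600.9 -183.6] wh [85.8 96.7] ang 86.7
```

View pics/w11.png

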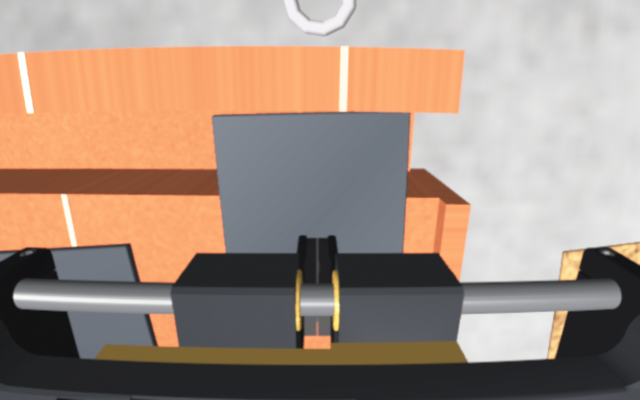

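The slate is now flush against the kerb (far edge at row 113, columns 215–408). I'll lift, move over the overhanging end and press.

Request:
step_arm(commands="0 0 0 0 0 -0.02 0; 0 0 0 0.01 0 -0.005 0; 0 0 0 0.02 0 0 0; 0 0 0 0.018 0 0 0; 0 0 0 0.006 0 0 0")

```text
time: 18.7
eef_pos: [0.6415, -0.1881, 0.0564]
ee_rot: [-0.002, 1.0, -0.019, -0.003]
contact_force: [1.1, 0.1, -1.1]
width: 0.005
```

```bash
python3 - <<'E'
from h import *
lstat()
tipplan(led(27,-130,.08),rot(-92.9),near=False,w=0)
E
```

```text
t 18.7 p [ 0.6415 -0.1881  0.0564] jaw -92.2 z [-0.006  0.004 -1.   ] F [ 1.1  0.1 -1.1] w 0.4 q [-0.29  0.53  0.73  1.56 -0.38  1.2  -1.1 ]
TIP world [ 0.6417 -0.1882  0.0954] ledge xy mm [  26.4 -129.2] z 0.0954
need 0.3 rows, n=5, dist [ 0.0008 -0.001  -0.0154] rv [-0.2  0.4  0.7]
-0.0 0.1 0.1 0.0002 0.0002 0.0031 0; -0.0 0.1 0.1 0.0002 0.0002 0.0031 0; -0.0 0.1 0.1 0.0002 0.0002 0.0031 0; -0.0 0.1 0.1 0.0002 0.0002 0.0031 0; -0.0 0.1 0.1 0.0002 0.0002 0.0031 0
```

Request:
step_arm(commands="0 0.1 0 0 0 0.006 0; 0 0.1 0 0 0 0.006 0; 0 0.1 0 0 0 0.006 0; 0 0 0 0 0 0.005 0; 0 0 0 0 0 0.005 0")

```text
time: 19.2
eef_pos: [0.6398, -0.1878, 0.024]
ee_rot: [-0.002, 1.0, -0.019, -0.002]
contact_force: [0.9, -1.1, 0.0]
width: 0.006
```

```bash
python3 - <<'E'
from h import *
lstat()
cam('wrist','w12.png')
E
```

```text
t 19.2 p [ 0.6398 -0.1878  0.024 ] jaw -92.2 z [-0.003  0.005 -1.   ] F [ 0.9 -1.1  0. ] w 0.5 q [-0.28  0.56  0.72  1.6  -0.4   1.14 -1.08]
TIP world [ 0.6399 -0.1879  0.063 ] ledge xy mm [  24.6 -129. ] z 0.063
```

View pics/w12.png

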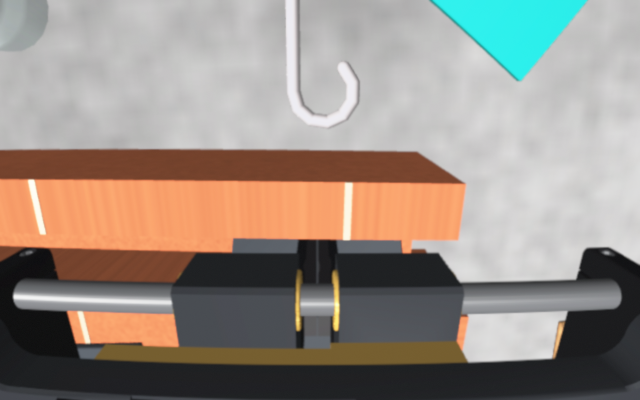

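The fingertip at (318,245) is on the slate's end in the gutter, next to the kerb, and the end is already going down. I'll keep pressing.

Request:
step_arm(commands="0 0 0 0 0 0.006 0; 0 0 0 0 0 0.006 0; 0 0 0 0 0 0.006 0; 0 0 0 0 0 0.006 0; 0 0 0 0 0 0.006 0")

```text
time: 19.75
eef_pos: [0.6461, -0.1888, 0.0029]
ee_rot: [-0.003, 1.0, -0.019, 0.005]
contact_force: [-19.0, 8.8, 47.0]
width: 0.006
```

```bash
python3 - <<'E'
from h import *
lstat()
c=cam('scene'); b=cv2.resize(c['image'][140:280,210:420],None,fx=3.8,fy=3.8,interpolation=cv2.INTER_CUBIC); cv2.imwrite('pics/s13.png',b[...,::-1])
E
```

```text
t 19.75 p [ 0.6461 -0.1888  0.0029] jaw -92.2 z [ 0.01   0.005 -1.   ] F [-19.    8.8  47. ] w 0.5 q [-0.27  0.59  0.7   1.61 -0.42  1.09 -1.06]
TIP world [ 0.6458 -0.189   0.0419] ledge xy mm [  30.5 -129.7] z 0.0419
```

View pics/s13.png

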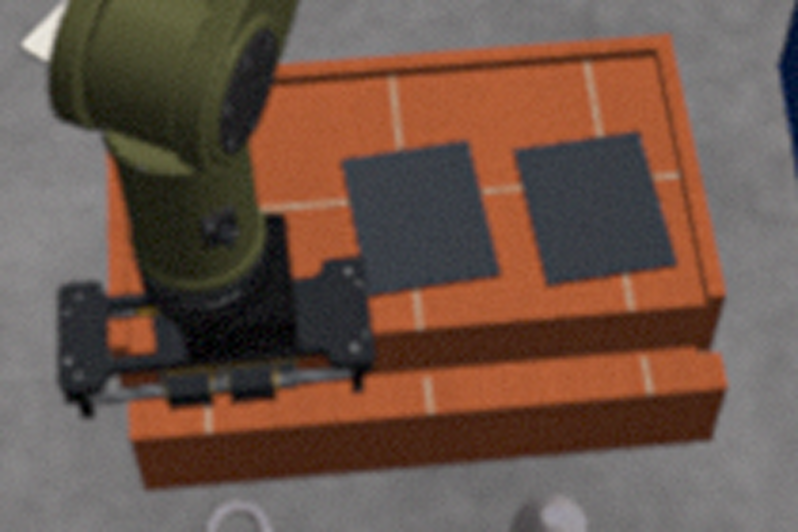

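The force rose to 47 N (−19 N in x): the finger slid towards the kerb at lx 30 and wedged. I'll back off and look.

Request:
step_arm(commands="0 0 0 -0.002 0 -0.006 0; 0 0 0 -0.004 0 -0.006 0; 0 0 0 -0.003 0 -0.01 0; 0 0 0 0 0 -0.02 0; 0 0 0 0 0 -0.02 0")

```text
time: 20.3
eef_pos: [0.6323, -0.1881, 0.0646]
ee_rot: [-0.004, 1.0, -0.02, 0.002]
contact_force: [0.5, -0.2, 0.7]
width: 0.009
```

```bash
python3 - <<'E'
from h import *
lstat()
c=cam('wrist','w14.png')
E
```

```text
t 20.3 p [ 0.6323 -0.1881  0.0646] jaw -92.2 z [ 0.003  0.007 -1.   ] F [ 0.5 -0.2  0.7] w 0.8 q [-0.3   0.5   0.74  1.59 -0.37  1.19 -1.1 ]
TIP world [ 0.6322 -0.1884  0.1036] ledge xy mm [  16.9 -129.8] z 0.1036
```

View pics/w14.png

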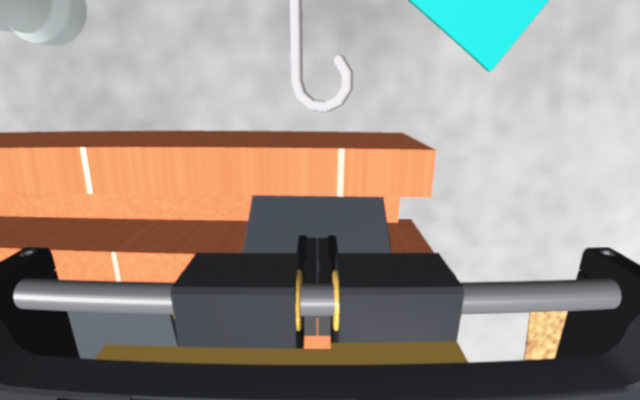

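Request:
step_arm(commands="0 0 0 0 0 -0.03 0; 0 0 0 -0.01 0 -0.03 0; 0 0 0 -0.02 0 -0.03 0; 0 0 0 -0.03 0 -0.02 0; 0 0 0 -0.02 0 0 0")

```text
time: 20.85
eef_pos: [0.5513, -0.1859, 0.1789]
ee_rot: [-0.002, 1.0, -0.019, 0.002]
contact_force: [-0.7, 0.2, 1.2]
width: 0.007
```

```bash
python3 - <<'E'
from h import *
lstat()
c=cam('wrist','w15.png')
u=315
for v in range(60,240,8):
    P=depthpts(c,(u,v))[0]; print(v,c['image'][v,u],toled(P).round(0),P[2].round(3))
E
```

```text
t 20.85 p [ 0.5513 -0.1859  0.1789] jaw -92.1 z [ 0.004  0.005 -1.   ] F [-0.7  0.2  1.2] w 0.6 q [-0.43  0.22  0.82  1.66 -0.17  1.33 -1.18]
TIP world [ 0.5512 -0.1861  0.2179] ledge xy mm [ -64.2 -131.6] z 0.2179
60 [122  69  47] [  41. -129.] 0.053
68 [69 75 80] [  36. -129.] 0.019
76 [70 75 80] [  28. -129.] 0.032
84 [70 75 81] [  21. -130.] 0.042
92 [70 75 82] [  14. -130.] 0.054
100 [70 75 82] [   7. -130.] 0.065
108 [70 75 82] [   1. -130.] 0.073
116 [70 76 82] [  -5. -130.] 0.085
124 [70 76 83] [ -11. -130.] 0.093
132 [71 75 82] [ -16. -131.] 0.101
140 [248 160 109] [ -27. -130.] 0.066
148 [248 158 105] [ -34. -131.] 0.068
156 [251 165 111] [ -41. -131.] 0.068
164 [249 159 106] [ -48. -131.] 0.068
172 [249 159 106] [ -55. -131.] 0.067
180 [247 156 105] [ -63. -131.] 0.068
188 [249 160 106] [ -70. -131.] 0.067
196 [249 160 107] [ -78. -131.] 0.068
204 [247 156 105] [ -85. -131.] 0.068
212 [249 159 107] [ -93. -131.] 0.068
220 [247 177 131] [-101. -131.] 0.068
228 [249 161 108] [-109. -131.] 0.068
236 [247 156 104] [-118. -131.] 0.067
```

View pics/w15.png

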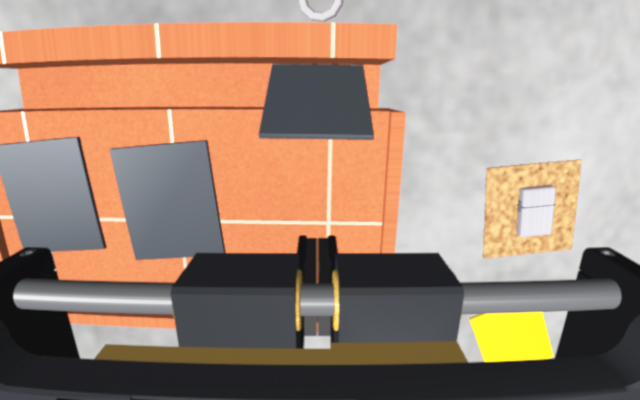

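The slate has dropped. It leans in the gutter with its foot at lx 36 (row 68) and its top at lx −18, z 0.103 (row 136), a slope of about 58°. On to the middle slate.

```bash
python3 - <<'E'
from meas import *
c=cam('top'); allslates(c); print(toled([.5365,-.0483]),toled([.546,.0705]))
tipplan(led(-113,8,.095),rot(-92.9),near=False,w=0)
E
```

```text
slate pix [338. 180.] area 440 ctr [ 604.9 -136.4] wh [64.5 92.1] ang 89.5
slate pix [275. 200.] area 897 ctr [545.2  69.9] wh [105.6  85.8] ang 1.2
slate pix [312. 202.] area 900 ctr [535.5 -47.9] wh [106.  86.] ang 0.3
[-85.77632533   5.26706875] [-82.29893272 124.39556131]
need 4.0 rows, n=5, dist [-0.0402  0.1411 -0.1212] rv [-0.4 -0.1  0.7]
-0.1 -0.0 0.1 -0.0091 -0.0277 0.0244 0; -0.1 -0.0 0.1 -0.0092 -0.0277 0.0244 0; -0.1 -0.0 0.1 -0.0093 -0.0277 0.0244 0; -0.1 -0.0 0.1 -0.0093 -0.0277 0.0243 0; -0.1 -0.0 0.1 -0.0094 -0.0278 0.0243 0
```

Request:
step_arm(commands="0 0 0.1 -0.009 -0.028 0.01 0; 0 0 0.1 -0.009 -0.028 0.02 0; 0 0 0.1 -0.009 -0.028 0.028 0; 0 0 0.1 -0.009 -0.028 0.028 0; 0 0 0.1 -0.009 -0.025 0.02 0")

```text
time: 21.45
eef_pos: [0.5142, -0.0455, 0.0689]
ee_rot: [-0.002, 1.0, -0.027, 0.004]
contact_force: [0.0, 0.8, -0.5]
width: 0.003
```

```bash
python3 - <<'E'
from h import *
lstat()
tipplan(led(-113,6,.085),rot(-92.9),near=False,w=0)
E
```

```text
t 21.45 p [ 0.5142 -0.0455  0.0689] jaw -93.1 z [ 0.009  0.004 -1.   ] F [ 0.   0.8 -0.5] w 0.2 q [-0.64  0.14  0.73  1.95 -0.11  1.08 -1.49]
TIP world [ 0.5139 -0.0456  0.1079] ledge xy mm [-108.5    6.8] z 0.1079
need 0.5 rows, n=5, dist [-0.0049 -0.0007 -0.0229] rv [-0.3 -0.5 -0.2]
-0.1 -0.1 -0.0 -0.0010 0.0002 0.0046 0; -0.1 -0.1 -0.0 -0.0010 0.0002 0.0046 0; -0.1 -0.1 -0.0 -0.0010 0.0002 0.0046 0; -0.1 -0.1 -0.0 -0.0010 0.0002 0.0046 0; -0.1 -0.1 -0.0 -0.0010 0.0002 0.0046 0
```

Request:
step_arm(commands="0 -0.1 0 -0.001 0 0.008 0; 0 -0.1 0 -0.001 0 0.008 0; 0 0 0 -0.001 0 0.007 0; 0 0 0 0 0 0.004 0; 0 0 0 0 0 0.003 0")

```text
time: 21.95
eef_pos: [0.5105, -0.0425, 0.0345]
ee_rot: [-0.002, 1.0, -0.025, -0.0]
contact_force: [-6.8, 2.7, 25.8]
width: 0.004
```

```bash
python3 - <<'E'
from h import *
lstat()
E
```

```text
t 21.95 p [ 0.5105 -0.0425  0.0345] jaw -92.9 z [ 0.     0.004 -1.   ] F [-6.8  2.7 25.8] w 0.3 q [-0.63  0.19  0.72  1.98 -0.15  1.02 -1.45]
TIP world [ 0.5105 -0.0426  0.0735] ledge xy mm [-112.1    9.6] z 0.0735
```

Request:
step_arm(commands="0 0 0 0.01 0 0 0; 0 0 0 0.012 0 0.0005 0; 0 0 0 0.012 0 0.0005 0; 0 0 0 0.012 0 0.0005 0; 0 0 0 0.01 0 0.0005 0")

```text
time: 22.45
eef_pos: [0.5727, -0.0493, 0.0348]
ee_rot: [-0.002, 1.0, -0.028, 0.003]
contact_force: [-0.1, 0.8, -0.0]
width: 0.002
```

Request:
step_arm(commands="0 0 0 0.006 0 0.0005 0; 0 0 0 0.005 0 0.0005 0; 0 0 0 0.005 0 0.0005 0; 0 0 0 0.004 0 0.0005 0; 0 0 0 0.004 0 0.0005 0")

```text
time: 22.95
eef_pos: [0.6011, -0.0524, 0.0347]
ee_rot: [-0.002, 1.0, -0.028, 0.004]
contact_force: [-2.0, -0.4, 4.4]
width: 0.002
```

```bash
python3 - <<'E'
from h import *
lstat()
c=cam('wrist','w16.png')
E
```

```text
t 22.95 p [ 0.6011 -0.0524  0.0347] jaw -93.2 z [ 0.008  0.003 -1.   ] F [-2.  -0.4  4.4] w 0.2 q [-0.52  0.39  0.69  1.77 -0.29  1.07 -1.36]
TIP world [ 0.6007 -0.0525  0.0737] ledge xy mm [-21.4   4.3] z 0.0737
```

View pics/w16.png

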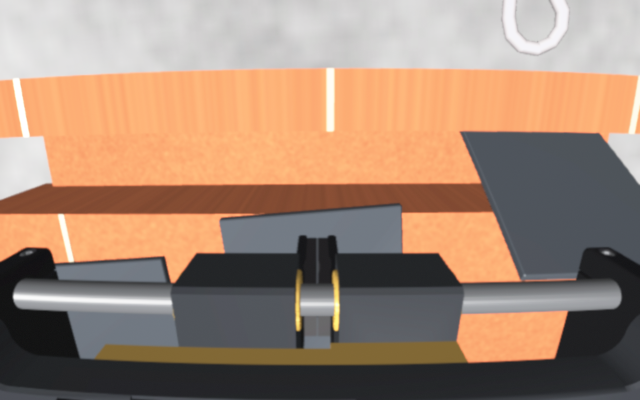

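The finger slipped: the slate's end is only at the shelf edge (row ~210) while the finger is at lx −21. I'll lift, go back and drag again with more pressure.

Request:
step_arm(commands="0 0 0 0 0 -0.015 0; 0 -0.1 0 -0.01 0 -0.003 0; 0 -0.1 0 -0.02 0 0 0; 0 -0.1 0 -0.02 0 0 0; 0 -0.1 0 -0.008 0 0.004 0")

```text
time: 23.5
eef_pos: [0.5408, -0.0496, 0.0496]
ee_rot: [-0.001, 1.0, -0.028, 0.001]
contact_force: [0.3, 1.0, 0.2]
width: 0.003
```

```bash
python3 - <<'E'
from h import *
lstat()
c=cam('wrist','w17.png')
E
```

```text
t 23.5 p [ 0.5408 -0.0496  0.0496] jaw -93.3 z [ 0.002  0.003 -1.   ] F [0.3 1.  0.2] w 0.3 q [-0.6   0.24  0.73  1.9  -0.19  1.06 -1.42]
TIP world [ 0.5408 -0.0497  0.0886] ledge xy mm [-81.5   4.1] z 0.0886
```

View pics/w17.png

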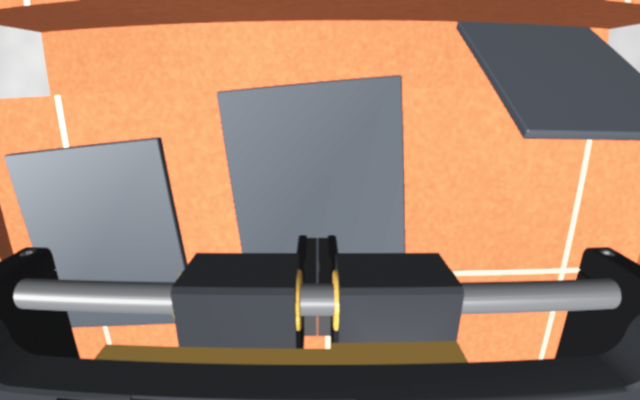

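The finger is over the slate's rear half, centred (columns 220–403). I'll press and drag.

Request:
step_arm(commands="0 0 0 0 0 0.006 0; 0 0 0 0 0 0.006 0; 0 0 0 0 0 0.004 0; 0 0 0 0 0 0.002 0; 0 0 0 0.004 0 0.001 0")

```text
time: 24.05
eef_pos: [0.5493, -0.0494, 0.0347]
ee_rot: [-0.003, 1.0, -0.028, 0.004]
contact_force: [-0.3, 0.5, 3.1]
width: 0.005
```

Request:
step_arm(commands="0 0 0 0.007 0 0.001 0; 0 0 0 0.008 0 0.001 0; 0 0 0 0.008 0 0.001 0; 0 0 0 0.006 0 0.001 0; 0 0 0 0.004 0 0.001 0")

```text
time: 24.55
eef_pos: [0.5881, -0.0521, 0.0346]
ee_rot: [-0.003, 1.0, -0.028, 0.004]
contact_force: [-6.9, 0.8, 14.3]
width: 0.002
```

```bash
python3 - <<'E'
from h import *
lstat()
c=cam('wrist','w18.png')
E
```

```text
t 24.55 p [ 0.5881 -0.0521  0.0346] jaw -93.2 z [ 0.009  0.006 -1.   ] F [-6.9  0.8 14.3] w 0.1 q [-0.54  0.36  0.7   1.8  -0.27  1.06 -1.36]
TIP world [ 0.5877 -0.0523  0.0736] ledge xy mm [-34.4   3.8] z 0.0736
```

View pics/w18.png

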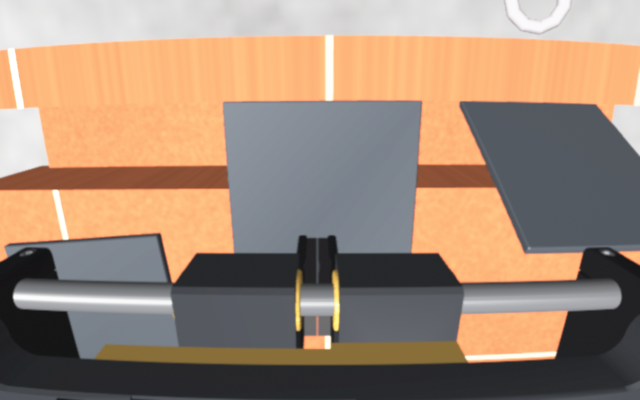

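Flush against the kerb (far edge at row 102, columns 224–421). Now over its end, and press.

Request:
step_arm(commands="0 0 0 0 0 -0.02 0; 0 -0.1 0 0.012 0 -0.005 0; 0 -0.1 0 0.02 0 0 0; 0 -0.1 0 0.018 0 0 0; 0 -0.1 0 0.007 0 0 0")

```text
time: 25.1
eef_pos: [0.6491, -0.056, 0.0577]
ee_rot: [-0.002, 1.0, -0.027, 0.0]
contact_force: [-0.5, 0.5, 0.0]
width: 0.006
```

```bash
python3 - <<'E'
from h import *
lstat()
E
```

```text
t 25.1 p [ 0.6491 -0.056   0.0577] jaw -93.1 z [ 0.001  0.004 -1.   ] F [-0.5  0.5  0. ] w 0.6 q [-0.48  0.48  0.68  1.62 -0.33  1.16 -1.34]
TIP world [ 0.649  -0.0562  0.0967] ledge xy mm [27.   3.1] z 0.0967
```

Request:
step_arm(commands="0 0 0 -0.001 0 0.008 0; 0 0 0 -0.001 0 0.008 0; 0 0 0 -0.001 0 0.007 0; 0 0 0 0 0 0.006 0; 0 0 0 0 0 0.006 0")

```text
time: 25.6
eef_pos: [0.6445, -0.0563, 0.018]
ee_rot: [-0.001, 1.0, -0.028, -0.001]
contact_force: [-0.8, 0.8, 0.2]
width: 0.002
```

```bash
python3 - <<'E'
from h import *
lstat()
E
```

```text
t 25.6 p [ 0.6445 -0.0563  0.018 ] jaw -93.2 z [-0.002  0.003 -1.   ] F [-0.8  0.8  0.2] w 0.1 q [-0.47  0.51  0.67  1.66 -0.35  1.1  -1.32]
TIP world [ 0.6445 -0.0564  0.057 ] ledge xy mm [22.5  2.7] z 0.057
```

Request:
step_arm(commands="0 0 0 0 0 0.005 0; 0 0 0 0 0 0.005 0; 0 0 0 0 0 0.004 0; 0 0 0 0 0 0.002 0; 0 0 0 0 0 0 0")

```text
time: 26.1
eef_pos: [0.6511, -0.0565, 0.0048]
ee_rot: [-0.001, 1.0, -0.028, 0.006]
contact_force: [2.2, -0.8, 1.7]
width: 0.005
```

```bash
python3 - <<'E'
from h import *
lstat()
E
```

```text
t 26.1 p [ 0.6511 -0.0565  0.0048] jaw -93.2 z [ 0.012  0.002 -1.   ] F [ 2.2 -0.8  1.7] w 0.4 q [-0.46  0.53  0.66  1.66 -0.37  1.06 -1.31]
TIP world [ 0.6506 -0.0566  0.0438] ledge xy mm [28.6  2.8] z 0.0438
```

Request:
step_arm(commands="0 0 0 -0.003 0 -0.02 0; 0 -0.1 0 -0.005 0 -0.035 0; 0 -0.1 0 -0.01 0 -0.04 0; 0 -0.1 0 -0.035 0 -0.03 0; 0 -0.1 0 -0.045 0 -0.02 0")

```text
time: 26.6
eef_pos: [0.5419, -0.0514, 0.1499]
ee_rot: [0.001, 1.0, -0.028, -0.01]
contact_force: [0.0, -0.0, 1.4]
width: 0.004
```

```bash
python3 - <<'E'
from h import *
lstat()
c=cam('wrist','w19.png')
for v in range(60,240,12):
    P=depthpts(c,(350,v))[0]; print(v,toled(P).round(0),P[2].round(3))
tipplan(led(-110,124,.095),rot(-92.9),near=False,w=0)
E
```

```text
t 26.6 p [ 0.5419 -0.0514  0.1499] jaw -93.2 z [-0.02  -0.001 -1.   ] F [ 0.  -0.   1.4] w 0.3 q [-0.64  0.16  0.76  1.77 -0.11  1.28 -1.48]
TIP world [ 0.5427 -0.0514  0.1889] ledge xy mm [-79.4   2.5] z 0.1889
60 [ 20. -27.] 0.043
72 [ 11. -26.] 0.059
84 [  2. -24.] 0.073
96 [ -6. -23.] 0.085
108 [-14. -23.] 0.097
120 [-25. -25.] 0.068
132 [-35. -26.] 0.067
144 [-44. -26.] 0.068
156 [-54. -26.] 0.068
168 [-63. -26.] 0.069
180 [-74. -26.] 0.068
192 [-84. -27.] 0.068
204 [-94. -27.] 0.068
216 [-105.  -27.] 0.069
228 [-117.  -28.] 0.067
need 3.3 rows, n=5, dist [-0.0177  0.1231 -0.0973] rv [-0.3  1.2 -0.4]
-0.1 0.2 -0.1 -0.0046 -0.0243 0.0197 0; -0.1 0.2 -0.1 -0.0046 -0.0243 0.0196 0; -0.1 0.2 -0.1 -0.0046 -0.0243 0.0196 0; -0.1 0.2 -0.1 -0.0047 -0.0244 0.0196 0; -0.1 0.2 -0.1 -0.0047 -0.0244 0.0195 0
```

View pics/w19.png

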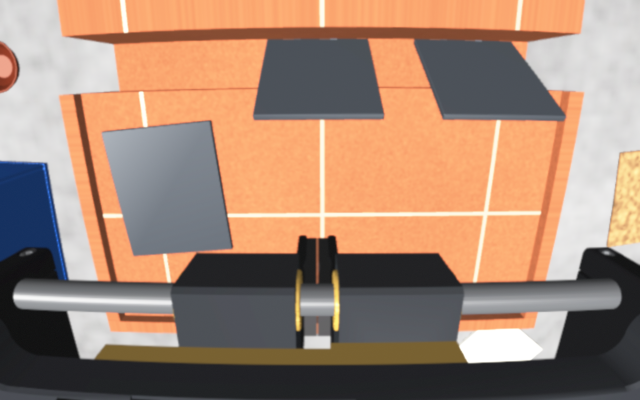

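The middle slate also leans in the gutter (top edge at row 117, columns 255–382). Now the left slate at (168,188).

Request:
step_arm(commands="0 0.2 0 -0.005 -0.024 0.01 0; 0 0.2 0 -0.005 -0.025 0.02 0; 0 0.2 0 -0.005 -0.025 0.02 0; 0 0.2 0 -0.005 -0.025 0.02 0; 0 0.2 0 -0.004 -0.022 0.015 0")

```text
time: 27.15
eef_pos: [0.5114, 0.0698, 0.0742]
ee_rot: [-0.007, 0.999, -0.034, -0.002]
contact_force: [1.5, 0.2, -0.1]
width: 0.005
```

```bash
python3 - <<'E'
from h import *
lstat()
c=cam('wrist','w20.png')
tipplan(led(-108,122,.085),rot(-92.9),near=False,w=0)
E
```

```text
t 27.15 p [0.5114 0.0698 0.0742] jaw -93.9 z [-0.004  0.014 -1.   ] F [ 1.5  0.2 -0.1] w 0.4 q [-0.79  0.14  0.66  1.93 -0.11  1.1  -1.72]
TIP world [0.5116 0.0692 0.1132] ledge xy mm [-116.6  121.4] z 0.1132
need 0.6 rows, n=5, dist [ 0.0113 -0.0048 -0.0258] rv [-0.8  0.5 -0.7]
-0.2 0.1 -0.1 0.0024 0.0009 0.0051 0; -0.2 0.1 -0.1 0.0023 0.0009 0.0051 0; -0.2 0.1 -0.1 0.0023 0.0009 0.0051 0; -0.2 0.1 -0.1 0.0023 0.0009 0.0051 0; -0.2 0.1 -0.1 0.0023 0.0009 0.0052 0
```

View pics/w20.png

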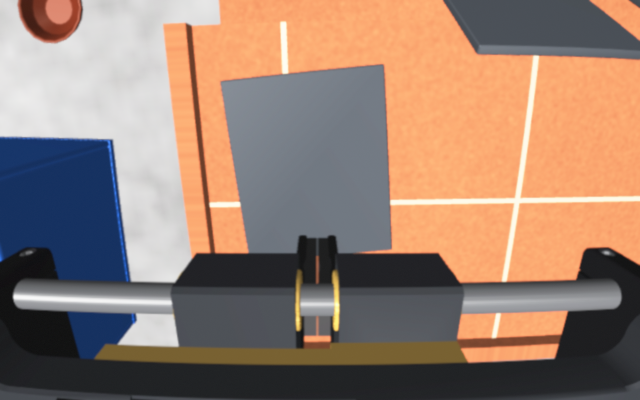

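Centred over its rear half. I'll press and drag.

Request:
step_arm(commands="-0.2 0.1 0 0.002 0 0.012 0; -0.2 0.1 0 0.002 0 0.012 0; -0.2 0.1 0 0.002 0 0.008 0; 0 0 0 0.002 0 0.004 0; 0 0 0 0 0 0.002 0")

```text
time: 27.7
eef_pos: [0.5162, 0.0726, 0.0346]
ee_rot: [-0.002, 0.999, -0.032, -0.004]
contact_force: [-4.8, 1.4, 22.4]
width: 0.003
```

```bash
python3 - <<'E'
from h import *
lstat()
E
```

```text
t 27.7 p [0.5162 0.0726 0.0346] jaw -93.7 z [-0.008  0.004 -1.   ] F [-4.8  1.4 22.4] w 0.3 q [-0.78  0.21  0.65  1.96 -0.15  1.03 -1.69]
TIP world [0.5165 0.0725 0.0736] ledge xy mm [-111.9  124.9] z 0.0736
```

Request:
step_arm(commands="0 0 0 0.008 0 0.001 0; 0 0 0 0.01 0 0.001 0; 0 0 0 0.01 0 0.001 0; 0 0 0 0.01 0 0.001 0; 0 0 0 0.008 0 0.001 0")

```text
time: 28.2
eef_pos: [0.5688, 0.0661, 0.0347]
ee_rot: [-0.004, 0.999, -0.035, -0.001]
contact_force: [-2.2, 0.6, 7.9]
width: 0.006
```

Request:
step_arm(commands="0 0 0 0.006 0 0.001 0; 0 0 0 0.006 0 0.001 0; 0 0 0 0.005 0 0.001 0; 0 0 0 0.003 0 0.001 0; 0 0 0 0.002 0 0.001 0")

```text
time: 28.7
eef_pos: [0.5954, 0.0608, 0.0347]
ee_rot: [-0.005, 0.999, -0.038, -0.001]
contact_force: [-3.5, 1.0, 8.7]
width: 0.005
```

```bash
python3 - <<'E'
from h import *
lstat()
c=cam('wrist','w21.png')
E
```

```text
t 28.7 p [0.5954 0.0608 0.0347] jaw -94.4 z [-0.002  0.009 -1.   ] F [-3.5  1.   8.7] w 0.4 q [-0.67  0.38  0.64  1.77 -0.27  1.08 -1.58]
TIP world [0.5955 0.0605 0.0737] ledge xy mm [-32.4 116.9] z 0.0737
```

View pics/w21.png

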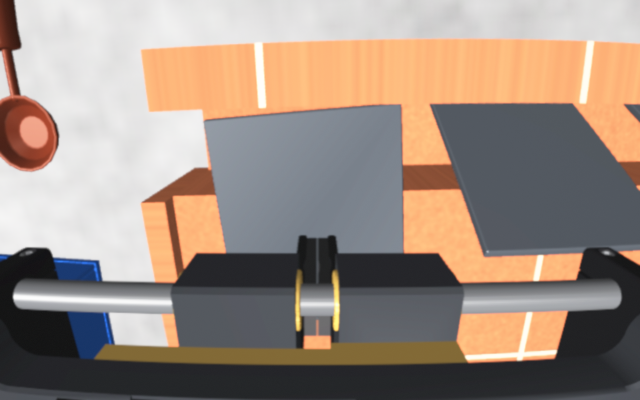

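The right corner touches the kerb, but the left has a gap of about 5 mm. I'll drag a little more to square it.

Request:
step_arm(commands="0 0 -0.3 0.004 -0.001 0.001 0; 0 0 -0.3 0.004 -0.001 0.001 0; 0 0 -0.3 0.004 -0.001 0.001 0; 0 0 -0.3 0.003 -0.001 0.001 0; 0 0 0 0 0 0 0")

```text
time: 29.25
eef_pos: [0.6137, 0.0587, 0.0349]
ee_rot: [-0.005, 1.0, -0.03, -0.002]
contact_force: [-0.5, -0.7, 0.1]
width: 0.008
```

```bash
python3 - <<'E'
from h import *
lstat()
c=cam('wrist','w22.png')
E
```

```text
t 29.25 p [0.6137 0.0587 0.0349] jaw -93.5 z [-0.003  0.01  -1.   ] F [-0.5 -0.7  0.1] w 0.7 q [-0.64  0.42  0.63  1.72 -0.28  1.09 -1.55]
TIP world [0.6138 0.0584 0.0739] ledge xy mm [-14.  115.7] z 0.0739
```

View pics/w22.png

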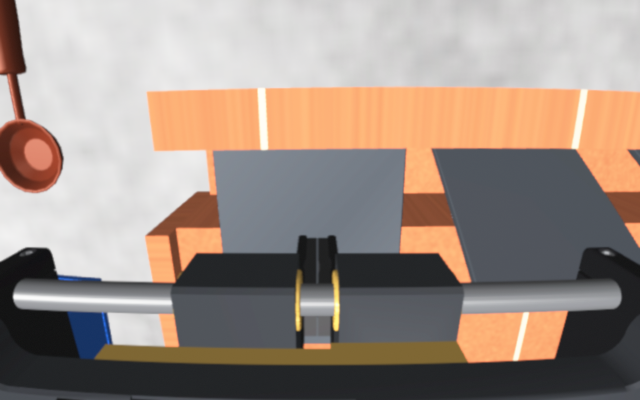

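Flush now. Next I lift, move 38 mm over the end and press.

Request:
step_arm(commands="0 0 0 0 0 -0.02 0; 0 -0.1 0 0.006 0 -0.005 0; 0 -0.1 0 0.014 0 0 0; 0 -0.1 0 0.012 0 0 0; 0 -0.1 0 0.004 0 0 0")

```text
time: 29.8
eef_pos: [0.6509, 0.053, 0.0573]
ee_rot: [-0.004, 0.999, -0.032, -0.007]
contact_force: [-0.3, 0.2, -0.5]
width: 0.004
```

```bash
python3 - <<'E'
from h import *
lstat()
E
```

```text
t 29.8 p [0.6509 0.053  0.0573] jaw -93.7 z [-0.013  0.008 -1.   ] F [-0.3  0.2 -0.5] w 0.3 q [-0.6   0.48  0.63  1.6  -0.31  1.18 -1.53]
TIP world [0.6514 0.0527 0.0963] ledge xy mm [ 23.9 112. ] z 0.0963
```

Request:
step_arm(commands="0 0.2 0 0.001 -0.003 0.008 0; 0 0.2 0 0 -0.003 0.008 0; 0 0.2 0 0 -0.002 0.007 0; 0 0 0 0 0 0.006 0; 0 0 0 0 0 0.006 0")

```text
time: 30.3
eef_pos: [0.6513, 0.0613, 0.0178]
ee_rot: [-0.003, 0.999, -0.032, -0.002]
contact_force: [-0.3, 0.2, -0.5]
width: 0.001
```

Request:
step_arm(commands="0 0 0 0 0 0.005 0; 0 0 0 0 0 0.005 0; 0 0 0 0 0 0.004 0; 0 0 0 0 0 0.002 0; 0 0 0 0 0 0 0")

```text
time: 30.8
eef_pos: [0.6582, 0.0613, 0.0048]
ee_rot: [-0.004, 0.999, -0.032, 0.005]
contact_force: [0.7, -0.4, 1.8]
width: 0.008
```

```bash
python3 - <<'E'
from h import *
lstat()
E
```

```text
t 30.8 p [0.6582 0.0613 0.0048] jaw -93.7 z [ 0.011  0.007 -1.   ] F [ 0.7 -0.4  1.8] w 0.7 q [-0.59  0.53  0.61  1.64 -0.34  1.07 -1.52]
TIP world [0.6578 0.0611 0.0438] ledge xy mm [ 29.8 120.6] z 0.0438
```

Request:
step_arm(commands="0 0 0 -0.003 0 -0.02 0; 0 -0.1 3 -0.005 0 -0.035 0; 0 -0.1 4 -0.01 0 -0.04 0; 0 -0.1 4 -0.035 0 -0.03 0; 0 -0.1 4 -0.045 0 -0.03 0")

```text
time: 31.3
eef_pos: [0.5557, 0.0767, 0.157]
ee_rot: [0.001, 0.985, -0.169, -0.009]
contact_force: [0.3, 0.3, 2.0]
width: 0.004
```

```bash
python3 - <<'E'
from meas import *
lstat()
c=cam('wrist','w23.png')
c=cam('top','t23.png'); allslates(c)
E
```

```text
t 31.3 p [0.5557 0.0767 0.157 ] jaw -109.5 z [-0.019  0.002 -1.   ] F [0.3 0.3 2. ] w 0.4 q [-0.83  0.19  0.74  1.72 -0.14  1.3  -1.97]
TIP world [0.5564 0.0766 0.196 ] ledge xy mm [-72.2 131. ] z 0.196
slate pix [288. 184.] area 516 ctr [593.9  26.8] wh [135.8  74.9] ang 20.0
slate pix [315. 174.] area 288 ctr [626.8 -56.7] wh [84.2 36. ] ang 86.2
slate pix [355. 176.] area 289 ctr [ 620.2 -186.3] wh [88.2 35.6] ang 86.8
slate pix [271. 188.] area 126 ctr [581.1  85.2] wh [24.4 66.3] ang 72.7
```

View pics/w23.png

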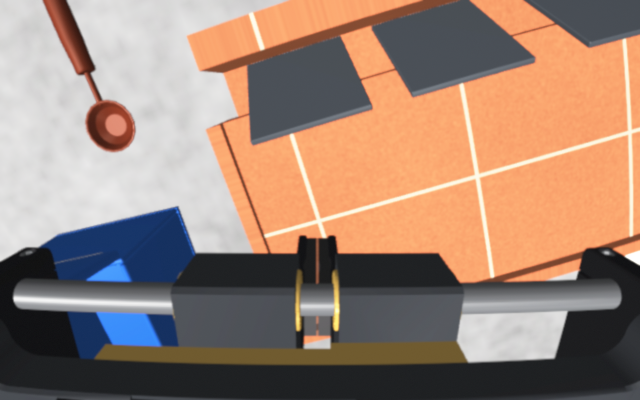

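All three lean in the gutter (left (308,90), middle (450,47), right (590,20)). I'll measure the left one's lean and plan the pinch.

```bash
cat >> meas.py <<'E'
def lean(c,lymin,lymax):
    im=c['image'].astype(int)
    u,v=np.meshgrid(np.arange(640),np.arange(400)); uv=np.c_[u.ravel(),v.ravel()]
    P=depthpts(c,uv); d=P[:,:2]-LO; lx=d@LX*1e3; ly=d@LYv*1e3; z=P[:,2]*1e3
    I=im.reshape(-1,3); m=(I[:,2]>=I[:,0])&(I.max(1)<130)&(I.max(1)>35)&(lx>-45)&(lx<45)&(ly>lymin)&(ly<lymax)&(z>10)&(z<125)
    lx,ly,z=lx[m],ly[m],z[m]
    A=np.c_[lx,ly,np.ones(len(lx))]; k,*_=np.linalg.lstsq(A,z,rcond=None)
    e=z-A@k; g=abs(e)<6; k,*_=np.linalg.lstsq(A[g],z[g],rcond=None)
    print('n',m.sum(),'slope deg',np.degrees(np.arctan(k[0])).round(1),'k',k.round(3),'ly',np.percentile(ly[g],[.5,50,99.5]).round(0),'top lx,z',np.percentile(lx[g],.5).round(1),np.percentile(z[g],99.5).round(1),'foot',np.percentile(lx[g],99.5).round(1),np.percentile(z[g],.5).round(1))
E
python3 - <<'E'
from meas import *
c=cam('wrist'); lean(c,70,175); lean(c,-55,60)
c=cam('scene'); lean(c,-180,-75)
print(rot(-2.9,-32).as_matrix().round(2))
a=np.radians(-2.9)
top=led(-18,120,.103); d=np.array([.53*LX[0],.53*LX[1],-.85])
tipplan(top-.05*d,rot(-2.9,-32),near=False,w=.03)
E
```

```text
n 8186 slope deg -57.6 k [-1.5730e+00 -6.0000e-03  7.5601e+01] ly [ 75. 117. 161.] top lx,z -20.1 103.4 foot 38.9 13.2
n 8604 slope deg -57.6 k [-1.5740e+00 -2.0000e-03  7.5336e+01] ly [-43.   1.  44.] top lx,z -19.9 103.7 foot 39.0 13.5
n 811 slope deg -56.7 k [-1.5240e+00 -1.0000e-03  7.5656e+01] ly [-170. -128.  -86.] top lx,z -17.4 103.3 foot 19.2 45.6
[[ 0.05  0.85  0.53]
 [ 1.   -0.04 -0.03]
 [ 0.    0.53 -0.85]]
need 12.1 rows, n=15, dist [ 0.0475 -0.0155 -0.0445] rv [ -23.1   30.2 -103. ]
-1.5 2.0 -6.9 0.0034 -0.0001 0.0029 0.03; -1.5 2.0 -6.9 0.0033 0.0003 0.0030 0.03; -1.5 2.0 -6.9 0.0031 0.0006 0.0032 0.03; -1.5 2.0 -6.9 0.0029 0.0008 0.0033 0.03; -1.5 2.0 -6.9 0.0027 0.0011 0.0034 0.03
-1.5 2.0 -6.9 0.0024 0.0013 0.0035 0.03; -1.5 2.0 -6.9 0.0021 0.0015 0.0036 0.03; -1.5 2.0 -6.9 0.0018 0.0016 0.0038 0.03; -1.5 2.0 -6.9 0.0015 0.0017 0.0039 0.03; -1.5 2.0 -6.9 0.0011 0.0017 0.0039 0.03
-1.5 2.0 -6.9 0.0008 0.0018 0.0040 0.03; -1.5 2.0 -6.9 0.0004 0.0017 0.0041 0.03; -1.5 2.0 -6.9 0.0001 0.0016 0.0041 0.03; -1.5 2.0 -6.9 -0.0003 0.0015 0.0042 0.03; -1.5 2.0 -6.9 -0.0006 0.0014 0.0042 0.03
```

The fits give the left slate sloping 57.6°, centre ly 118, top at lx −20, z 103. Middle: ly 1. Right: ly −128. I'll turn the jaws along the ledge's x and tilt to match the slope.

Request:
step_arm(commands="-1.5 2 -6.9 0.003 0 0.002 0.03; -1.5 2 -6.9 0.003 0 0.002 0.03; -1.5 2 -6.9 0.003 0 0.002 0.03; -1.5 2 -6.9 0.003 0 0.002 0.03; -1.5 2 -6.9 0.003 0 0.002 0.03")

```text
time: 32.0
eef_pos: [0.5708, 0.0698, 0.1411]
ee_rot: [0.082, 0.984, 0.144, 0.062]
contact_force: [-0.7, -0.2, 0.6]
width: 0.319
```

Request:
step_arm(commands="-1.5 2 -6.9 0.002 0 0.002 0.03; -1.5 2 -6.9 0.002 0 0.002 0.03; -1.5 2 -6.9 0.002 0 0.002 0.03; -1.5 2 -6.9 0.002 0 0.002 0.03; -1.5 2 -6.9 0.002 0 0.002 0.03")

```text
time: 32.5
eef_pos: [0.579, 0.0678, 0.1238]
ee_rot: [0.154, 0.875, 0.444, 0.119]
contact_force: [-0.3, -0.6, -1.4]
width: 0.344
```

```bash
cat >> h.py <<'E'
def grasp(ly,d,tilt=-32,topx=-21,topz=.102,w=.03,**k):
    top=led(topx,ly,topz); v=rot(-2.9,tilt).apply([0,0,1]); tipplan(top+d*v,rot(-2.9,tilt),near=False,w=w,**k)
E
python3 - <<'E'
from meas import *
lstat()
grasp(118,-.05)
E
```

```text
t 32.5 p [0.579  0.0678 0.1238] jaw -37.1 z [ 0.345 -0.163 -0.924] F [-0.3 -0.6 -1.4] w 29.9 q [-0.96 -0.04  0.6   2.04  0.39  0.89 -1.2 ]
TIP world [0.5655 0.0742 0.1598] ledge xy mm [-63. 129.] z 0.1598
need 3.6 rows, n=5, dist [ 0.0221 -0.0065 -0.0124] rv [ -8.5  11.2 -30.8]
-1.7 2.2 -6.2 0.0013 0.0031 0.0040 0.03; -1.7 2.2 -6.2 0.0008 0.0030 0.0042 0.03; -1.7 2.2 -6.2 0.0003 0.0030 0.0043 0.03; -1.7 2.2 -6.2 -0.0001 0.0029 0.0044 0.03; -1.7 2.2 -6.2 -0.0006 0.0027 0.0044 0.03
```

Request:
step_arm(commands="-1.7 2.2 -6.2 0.001 0.003 0.002 0.03; -1.7 2.2 -6.2 0.001 0.003 0.002 0.03; -1.7 2.2 -6.2 0 0.003 0.002 0.03; -1.7 2.2 -6.2 0 0.003 0.002 0.03; -1.7 2.2 -6.2 0 0.003 0.002 0.03")

```text
time: 33.0
eef_pos: [0.593, 0.057, 0.1123]
ee_rot: [0.204, 0.687, 0.674, 0.179]
contact_force: [-0.4, -0.3, 0.4]
width: 0.349
```

```bash
python3 - <<'E'
from meas import *
lstat()
grasp(118,-.012)
cam('wrist','w24.png')
c=cam('scene'); b=cv2.resize(c['image'][120:280,280:480],None,fx=3.8,fy=3.7,interpolation=cv2.INTER_CUBIC); cv2.imwrite('pics/s24.png',b[...,::-1])
E
```

```text
t 33.0 p [0.593  0.057  0.1123] jaw -0.5 z [ 0.521 -0.04  -0.853] F [-0.4 -0.3  0.4] w 30.4 q [-0.96 -0.2   0.65  2.23  0.55  0.61 -0.69]
TIP world [0.5727 0.0585 0.1456] ledge xy mm [-55.1 113.8] z 0.1456
need 0.9 rows, n=5, dist [ 0.0282  0.0033 -0.0332] rv [-0.6  0.7  2. ]
-0.1 0.1 0.4 0.0010 0.0014 0.0086 0.03; -0.1 0.1 0.4 0.0010 0.0013 0.0086 0.03; -0.1 0.1 0.4 0.0010 0.0013 0.0086 0.03; -0.1 0.1 0.4 0.0010 0.0013 0.0086 0.03; -0.1 0.1 0.4 0.0010 0.0013 0.0086 0.03
```

View pics/w24.png

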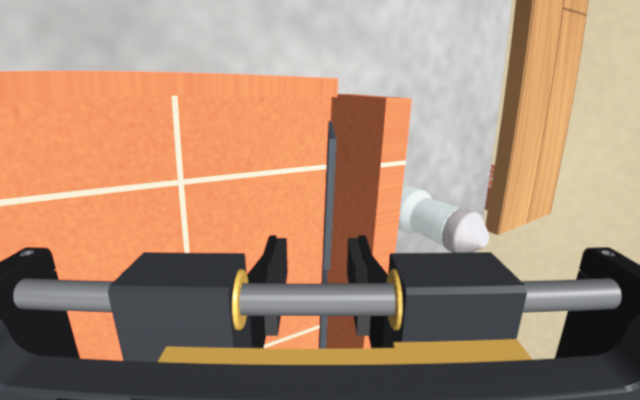

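View pics/s24.png

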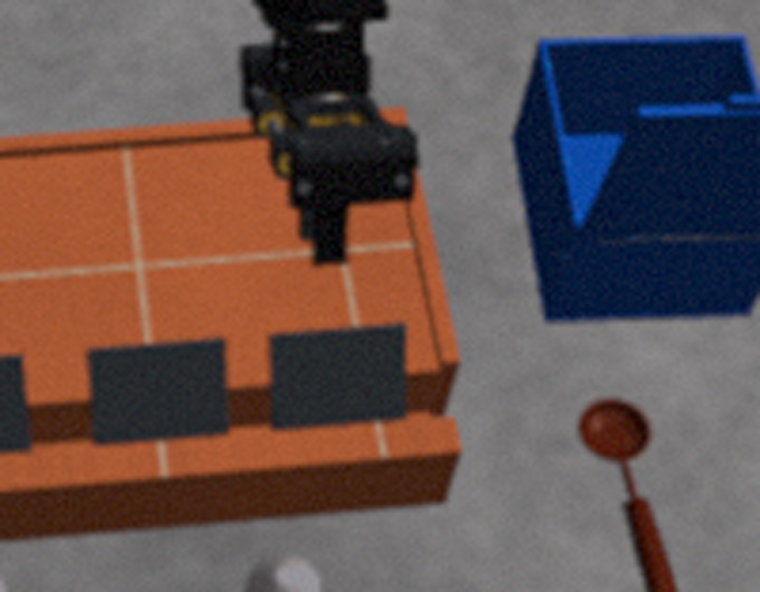

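The view along the slate works: its edge shows as a line at column ~331, between the fingers at 280 and 355. I'll advance along it.

Request:
step_arm(commands="-0.1 0.1 0.4 0.001 0.001 0.008 0.03; -0.1 0.1 0.4 0.001 0.001 0.008 0.03; -0.1 0.1 0.4 0.001 0.001 0.008 0.03; -0.1 0.1 0.4 0.001 0.001 0.008 0.03; -0.1 0.1 0.4 0.001 0.001 0.006 0.03")

```text
time: 33.6
eef_pos: [0.6189, 0.0585, 0.0785]
ee_rot: [0.2, 0.703, 0.657, 0.186]
contact_force: [0.5, 0.0, -0.1]
width: 0.342
```

```bash
python3 - <<'E'
from meas import *
lstat()
grasp(118,.02)
cam('wrist','w25.png')
E
```

```text
t 33.6 p [0.6189 0.0585 0.0785] jaw -3.9 z [ 0.524 -0.038 -0.851] F [ 0.5  0.  -0.1] w 29.7 q [-0.97 -0.06  0.72  2.22  0.46  0.48 -0.67]
TIP world [0.5984 0.06   0.1117] ledge xy mm [-29.4 116.5] z 0.1117
need 0.7 rows, n=5, dist [ 0.0192  0.0009 -0.0265] rv [-0.3  0.6 -0.8]
-0.1 0.1 -0.2 0.0005 0.0005 0.0065 0.03; -0.1 0.1 -0.2 0.0004 0.0005 0.0065 0.03; -0.1 0.1 -0.2 0.0004 0.0005 0.0065 0.03; -0.1 0.1 -0.2 0.0004 0.0004 0.0065 0.03; -0.1 0.1 -0.2 0.0004 0.0004 0.0065 0.03
```

View pics/w25.png

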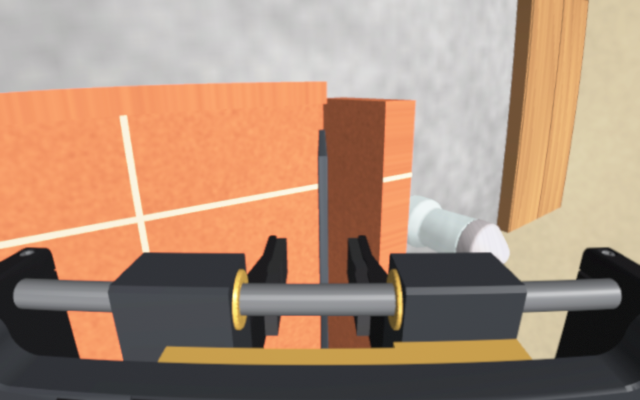

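Well aligned (slate edge at column 323, jaw middle ~318). I'll go in for the pinch.

Request:
step_arm(commands="0 0.1 0 0 0 0.006 0.03; 0 0.1 0 0 0 0.006 0.03; 0 0.1 0 0 0 0.006 0.03; 0 0 0 0 0 0.006 0.03; 0 0 0 0 0 0.004 0.03")

```text
time: 34.15
eef_pos: [0.635, 0.0579, 0.0524]
ee_rot: [0.199, 0.702, 0.657, 0.188]
contact_force: [-0.8, 1.0, 0.4]
width: 0.345
```

```bash
python3 - <<'E'
from meas import *
lstat()
grasp(118,.02)
c=cam('wrist','w26.png')
print(proj(c,st()['eef_pos']))
E
```

```text
t 34.15 p [0.635  0.0579 0.0524] jaw -3.8 z [ 0.525 -0.033 -0.851] F [-0.8  1.   0.4] w 30.1 q [-0.97  0.04  0.76  2.21  0.32  0.38 -0.55]
TIP world [0.6145 0.0592 0.0855] ledge xy mm [-13.3 116.5] z 0.0855
need 0.1 rows, n=5, dist [ 0.0031  0.0015 -0.0004] rv [-0.3  0.3 -0.8]
-0.1 0.1 -0.2 0.0003 0.0005 0.0004 0.03; -0.1 0.1 -0.2 0.0003 0.0005 0.0004 0.03; -0.1 0.1 -0.2 0.0003 0.0005 0.0004 0.03; -0.1 0.1 -0.2 0.0003 0.0005 0.0004 0.03; -0.1 0.1 -0.2 0.0003 0.0005 0.0004 0.03
[[316.49071607 224.49435792]]
```

View pics/w26.png

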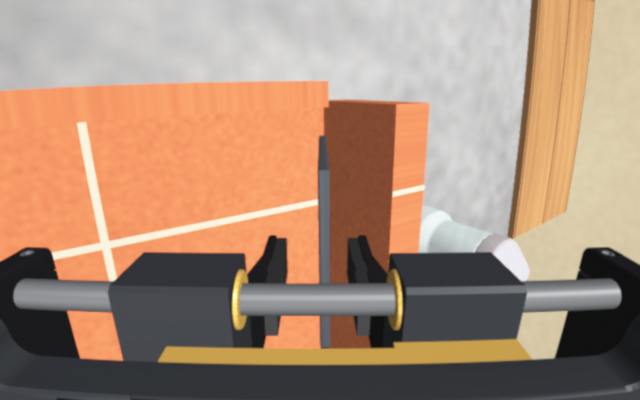

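The slate's edge (column 323) sits between the pads, about 20 mm deep. I'll close at 30 N.

Request:
step_arm(commands="0 0 0 0 0 0 0; 0 0 0 0 0 0 0; 0 0 0 0 0 0 0; 0 0 0 0 0 0 0; 0 0 0 0 0 0 0", grip_force=30)

```text
time: 34.7
eef_pos: [0.6381, 0.0581, 0.055]
ee_rot: [0.2, 0.701, 0.657, 0.19]
contact_force: [0.7, -0.2, -1.2]
width: 0.055
```

```bash
python3 - <<'E'
from meas import *
lstat()
s=st(); p=s['eef_pos'].copy(); Rt=R.from_quat(np.roll(s['ee_rot'],-1))
plan(p+[0.01,0,.12],Rt,w=0,near=False)
E
```

```text
t 34.7 p [0.6381 0.0581 0.055 ] jaw -3.8 z [ 0.53  -0.031 -0.847] F [ 0.7 -0.2 -1.2] w 4.8 q [-0.96  0.04  0.76  2.21  0.32  0.38 -0.55]
TIP world [0.6175 0.0593 0.0881] ledge xy mm [-10.4 116.9] z 0.0881
need 2.5 rows, n=5, dist [0.01 0.   0.12] rv [0. 0. 0.]
0.0 0.0 0.0 0.0002 0.0144 -0.0193 0; 0.0 0.0 0.0 0.0002 0.0144 -0.0193 0; 0.0 0.0 0.0 0.0002 0.0144 -0.0193 0; 0.0 0.0 0.0 0.0002 0.0144 -0.0193 0; 0.0 0.0 0.0 0.0002 0.0144 -0.0193 0
```

Held at 4.8 mm, which is the slate's thickness. I'll lift straight up.

Request:
step_arm(commands="0 0 0 0 0.005 -0.007 0; 0 0 0 0 0.012 -0.018 0; 0 0 0 0 0.016 -0.023 0; 0 0 0 0 0.018 -0.023 0; 0 0 0 0 0.018 -0.023 0")

```text
time: 35.2
eef_pos: [0.6388, 0.0547, 0.1673]
ee_rot: [0.197, 0.703, 0.658, 0.181]
contact_force: [0.5, 1.0, -1.4]
width: 0.057
```

```bash
python3 - <<'E'
from meas import *
lstat()
cam('wrist','w27.png')
c=cam('scene'); b=cv2.resize(c['image'][100:280,250:480],None,fx=3.3,fy=3.3,interpolation=cv2.INTER_CUBIC); cv2.imwrite('pics/s27.png',b[...,::-1])
E
```

```text
t 35.2 p [0.6388 0.0547 0.1673] jaw -3.7 z [ 0.514 -0.038 -0.857] F [ 0.5  1.  -1.4] w 5.0 q [-0.99 -0.15  0.72  2.07  0.42  0.7  -0.57]
TIP world [0.6188 0.0562 0.2007] ledge xy mm [ -8.9 113.8] z 0.2007
```

View pics/s27.png

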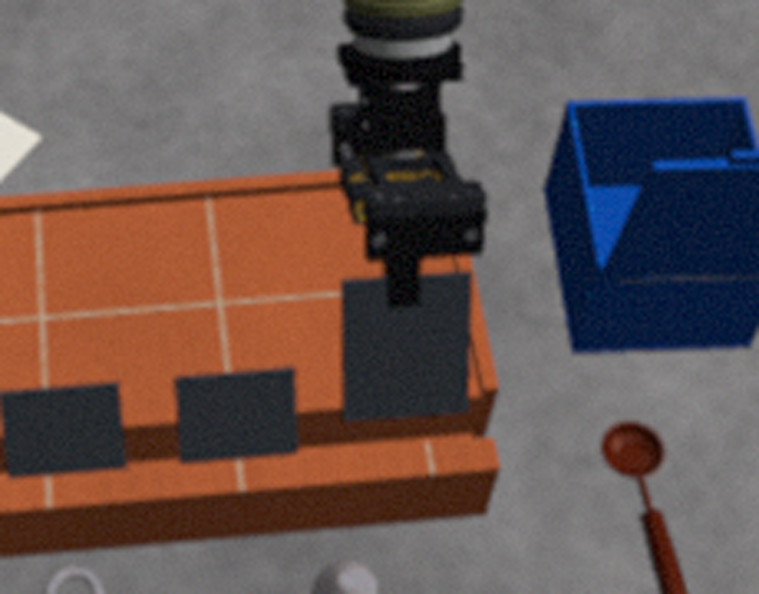

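The slate is held. I'll measure the open lid and plan the way to the tub, untilting on the way.

```bash
cat >> h.py <<'E'
TO=np.array([.492,.311]); TA=np.radians(-6.5); TX=np.array([np.cos(TA),np.sin(TA)]); TYv=np.array([-np.sin(TA),np.cos(TA)])
def tub(x,y,z):
    p=TO+TX*x/1e3+TYv*y/1e3; return np.array([p[0],p[1],z])
def totub(p):
    d=np.atleast_2d(p)[:,:2]-TO; return np.c_[d@TX,d@TYv]*1e3
E
python3 - <<'E'
from meas import *
c=cam('scene'); hsv=cv2.cvtColor(c['image'],cv2.COLOR_RGB2HSV); im=c['image']
u,v=np.meshgrid(np.arange(640),np.arange(400)); P=depthpts(c,np.c_[u.ravel(),v.ravel()]).reshape(400,640,3)
b=(hsv[...,0]>105)&(hsv[...,0]<130)&(hsv[...,1]>130)&(c['z_map']>0)&(P[...,2]>.14)&(P[...,2]<.4)&(P[...,1]>.15)
q=P[b]; t=totub(q); print(b.sum(),'tubx',np.percentile(t[:,0],[1,50,99]),'tuby',np.percentile(t[:,1],[1,99]),'z',np.percentile(q[:,2],[1,99]))
k=np.polyfit(q[:,2]*1e3,t[:,0],1); print('tubx=',k,'lid angle',90+np.degrees(np.arctan(k[0])))
tipplan([.53,.10,.27],rot(-6.5,-10),near=False,w=0)
E
```

```text
2053 tubx [ 92.25264381 104.48478718 113.00149571] tuby [-69.99654779  74.11889977] z [0.14179001 0.30057668]
tubx= [ 0.12147437 76.20916902] lid angle 96.92603475304752
need 2.7 rows, n=5, dist [-0.1042  0.0438  0.0625] rv [21.3 -0.9  2.5]
4.3 -0.2 0.5 0.0073 -0.0118 -0.0218 0; 4.3 -0.2 0.5 0.0071 -0.0134 -0.0209 0; 4.3 -0.2 0.5 0.0070 -0.0150 -0.0198 0; 4.3 -0.2 0.5 0.0068 -0.0165 -0.0187 0; 4.3 -0.2 0.5 0.0065 -0.0179 -0.0174 0
```

Request:
step_arm(commands="4.3 -0.2 0.5 0.007 -0.012 -0.022 0; 4.3 -0.2 0.5 0.007 -0.013 -0.021 0; 4.3 -0.2 0.5 0.007 -0.015 -0.02 0; 4.3 -0.2 0.5 0.007 -0.017 -0.019 0; 4.3 -0.2 0.5 0.007 -0.018 -0.018 0")

```text
time: 35.85
eef_pos: [0.5223, 0.0973, 0.2245]
ee_rot: [0.055, 0.746, 0.663, 0.041]
contact_force: [0.2, -1.5, -1.3]
width: 0.057
```

```bash
python3 - <<'E'
from meas import *
lstat()
tipplan(tub(-12,0,.25),rot(-6.5,-18),near=False,w=0)
E
```

```text
t 35.85 p [0.5223 0.0973 0.2245] jaw -6.7 z [ 0.134 -0.027 -0.991] F [ 0.2 -1.5 -1.3] w 5.0 q [-1.06 -0.11  0.73  1.82  0.15  1.29 -0.48]
TIP world [0.5171 0.0984 0.2632] ledge xy mm [-112.6  150.8] z 0.2632
need 4.5 rows, n=5, dist [-0.0302  0.2137 -0.0116] rv [-10.2   0.7  -0.1]
-2.0 0.1 -0.0 0.0418 -0.0112 0.0003 0; -2.0 0.1 -0.0 0.0418 -0.0112 0.0000 0; -2.0 0.1 -0.0 0.0418 -0.0112 -0.0003 0; -2.0 0.1 -0.0 0.0418 -0.0111 -0.0006 0; -2.0 0.1 -0.0 0.0418 -0.0111 -0.0009 0
```

Request:
step_arm(commands="0 0.1 0 0.04 -0.011 0 0; -2 0.1 0 0.042 -0.011 0 0; -2 0.1 0 0.042 -0.011 -0.001 0; -2 0.1 0 0.042 -0.011 -0.001 0; -2 0.1 0 0.034 -0.01 -0.001 0")

```text
time: 36.35
eef_pos: [0.492, 0.3, 0.2112]
ee_rot: [0.106, 0.745, 0.653, 0.086]
contact_force: [-0.4, -0.4, -0.8]
width: 0.057
```

```bash
python3 - <<'E'
from meas import *
lstat(); s=st(); print(totub(s['eef_pos']))
c=cam('top'); b=cv2.resize(c['image'][150:270,130:290],None,fx=4.5,fy=4.5,interpolation=cv2.INTER_CUBIC); cv2.imwrite('pics/t28.png',b[...,::-1])
c=cam('scene'); b=cv2.resize(c['image'][80:230,380:560],None,fx=4,fy=4,interpolation=cv2.INTER_CUBIC); cv2.imwrite('pics/s28.png',b[...,::-1])
tipplan(tub(-10,0,.14),rot(-6.5,-22),near=False,w=0)
E
```

```text
t 36.35 p [0.492  0.3    0.2112] jaw -7.4 z [ 0.266 -0.045 -0.963] F [-0.4 -0.4 -0.8] w 5.0 q [-1.23 -0.02  0.48  1.82  0.25  1.19 -0.95]
TIP world [0.4817 0.3018 0.2487] ledge xy mm [-158.3  352.1] z 0.2487
[[  1.29424149 -10.92757656]]
need 2.2 rows, n=5, dist [ 0.008   0.006  -0.1059] rv [-6.5  0.8 -0.3]
-1.3 0.2 -0.1 0.0016 -0.0043 0.0208 0; -1.3 0.2 -0.1 0.0016 -0.0047 0.0207 0; -1.3 0.2 -0.1 0.0015 -0.0052 0.0206 0; -1.3 0.2 -0.1 0.0015 -0.0057 0.0205 0; -1.3 0.2 -0.1 0.0014 -0.0061 0.0203 0
```

View pics/s28.png

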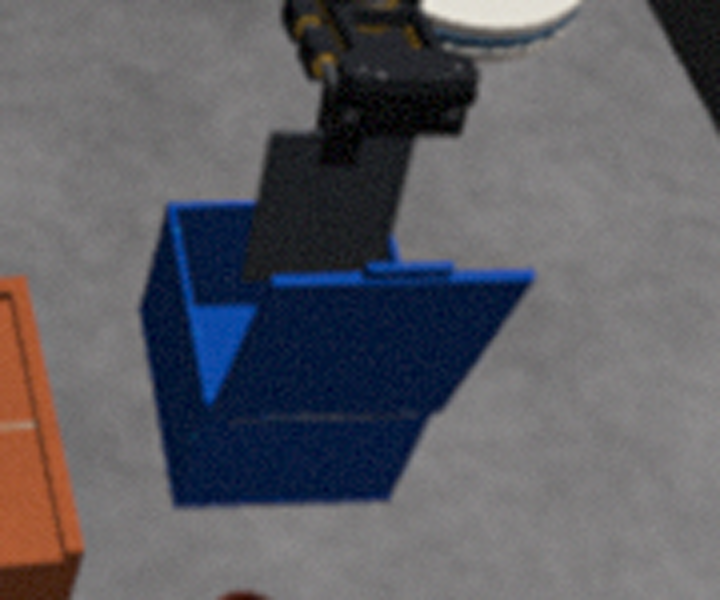

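View pics/t28.png

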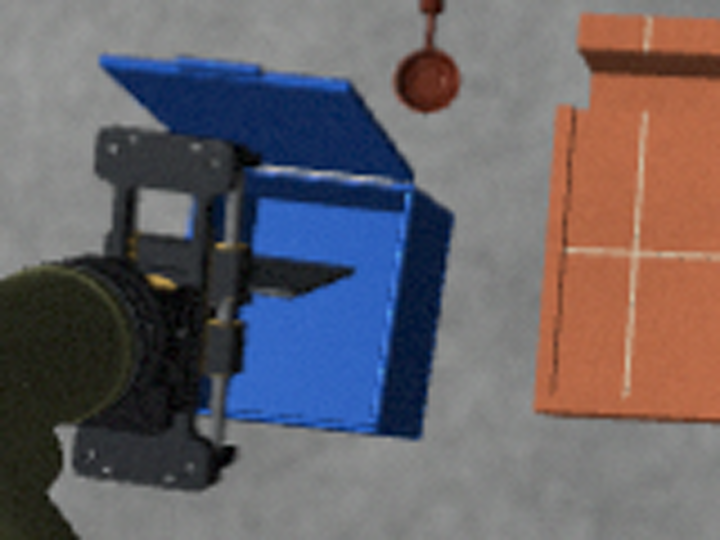

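The slate hangs inside the tub's outline and clear of the lid. I'll lower it.

Request:
step_arm(commands="-1.3 0.2 0 0.002 -0.004 0.021 0; -1.3 0.2 0 0.002 -0.005 0.021 0; -1.3 0.2 0 0.002 -0.005 0.021 0; -1.3 0.2 0 0.002 -0.006 0.02 0; -1.3 0.2 0 0.002 -0.006 0.02 0")

```text
time: 36.95
eef_pos: [0.4942, 0.3095, 0.0955]
ee_rot: [0.143, 0.733, 0.653, 0.126]
contact_force: [1.8, 0.4, -1.4]
width: 0.056
```

```bash
python3 - <<'E'
from meas import *
lstat(); s=st(); Rt=R.from_quat(np.roll(s['ee_rot'],-1)); t=s['eef_pos']-OFF*Rt.apply([0,0,1]); print('tip in tub',totub(t))
tipplan(tub(-8,0,.115),rot(-6.5,-24),near=False,w=0)
c=cam('wrist','w29.png')
E
```

```text
t 36.95 p [0.4942 0.3095 0.0955] jaw -6.7 z [ 0.371 -0.046 -0.928] F [ 1.8  0.4 -1.4] w 4.9 q [-1.26  0.04  0.45  2.03  0.38  0.88 -1.14]
TIP world [0.4798 0.3113 0.1316] ledge xy mm [-160.6  361.6] z 0.1316
tip in tub [[-12.2029562   -1.05922114]]
need 0.4 rows, n=5, dist [ 0.0056  0.0006 -0.0161] rv [-2.1  0.2 -0.1]
-0.4 0.0 -0.0 0.0002 -0.0002 0.0034 0; -0.4 0.0 -0.0 0.0002 -0.0002 0.0034 0; -0.4 0.0 -0.0 0.0002 -0.0002 0.0034 0; -0.4 0.0 -0.0 0.0002 -0.0003 0.0034 0; -0.4 0.0 -0.0 0.0002 -0.0003 0.0034 0
```

View pics/w29.png

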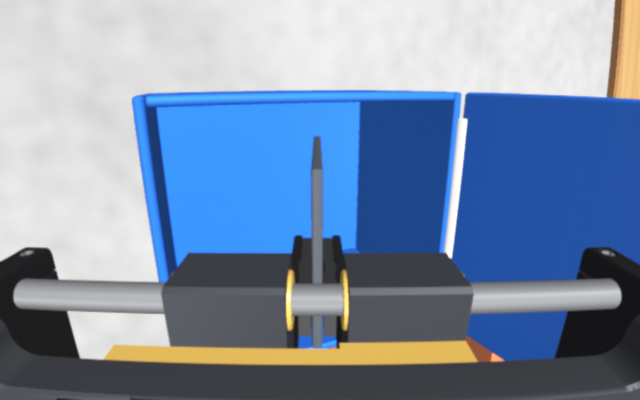

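The slate's edge (column 317) is centred in the tub with clearance on both sides. I'll lower 22 mm more and release.

Request:
step_arm(commands="-0.4 0 0 0 0 0.006 0; -0.4 0 0 0 0 0.006 0; -0.4 0 0 0 0 0.006 0; -0.4 0 0 0 0 0.006 0; 0 0 0 0 0 0 0")

```text
time: 37.5
eef_pos: [0.5007, 0.3034, 0.0662]
ee_rot: [0.155, 0.732, 0.651, 0.13]
contact_force: [0.1, -0.3, -0.8]
width: 0.057
```

```bash
python3 - <<'E'
from meas import *
lstat()
E
```

```text
t 37.5 p [0.5007 0.3034 0.0662] jaw -6.5 z [ 0.392 -0.058 -0.918] F [ 0.1 -0.3 -0.8] w 5.0 q [-1.26  0.08  0.45  2.07  0.42  0.8  -1.18]
TIP world [0.4854 0.3056 0.102 ] ledge xy mm [-154.7  356.2] z 0.102
```

Request:
step_arm(commands="0 0 0 0 0 0 0.03; 0 0 0 0 0 0 0.03; 0 0 0 0 0 0 0.03; 0 0 0 0 0 0 0.03; 0 0 0 0 0 0 0.03")

```text
time: 38.0
eef_pos: [0.5025, 0.3051, 0.0689]
ee_rot: [0.155, 0.732, 0.651, 0.132]
contact_force: [-0.3, -0.4, -0.9]
width: 0.329
```

Request:
step_arm(commands="0 0 0 0 0 -0.02 0.03; 0 0 0 0 0 -0.035 0.03; 0 0 0 0 0 -0.04 0.03; 0 0 0 0 0 -0.04 0.03; 0 0 0 0 0 -0.04 0.03")

```text
time: 38.5
eef_pos: [0.4307, 0.3103, 0.2295]
ee_rot: [0.157, 0.733, 0.65, 0.127]
contact_force: [0.6, 0.1, -0.0]
width: 0.347
```

```bash
python3 - <<'E'
from meas import *
lstat()
c=cam('wrist','w30.png')
c=cam('scene','s30.png'); lean(c,-60,65); lean(c,-180,-75)
c=cam('top'); b=cv2.resize(c['image'][130:270,130:330],None,fx=4,fy=4,interpolation=cv2.INTER_CUBIC); cv2.imwrite('pics/t30.png',b[...,::-1])
E
```

```text
t 38.5 p [0.4307 0.3103 0.2295] jaw -6.6 z [ 0.389 -0.066 -0.919] F [ 0.6  0.1 -0. ] w 30.2 q [-1.35 -0.18  0.35  1.94  0.46  1.23 -1.24]
TIP world [0.4155 0.3129 0.2653] ledge xy mm [-224.9  359.9] z 0.2653
n 793 slope deg -56.9 k [-1.5350e+00 -3.0000e-03  7.5561e+01] ly [-39.   3.  44.] top lx,z -17.3 103.0 foot 19.4 45.9
n 812 slope deg -57.1 k [-1.5450e+00  3.0000e-03  7.6178e+01] ly [-169. -128.  -86.] top lx,z -17.2 103.7 foot 19.4 46.3
```

View pics/w30.png

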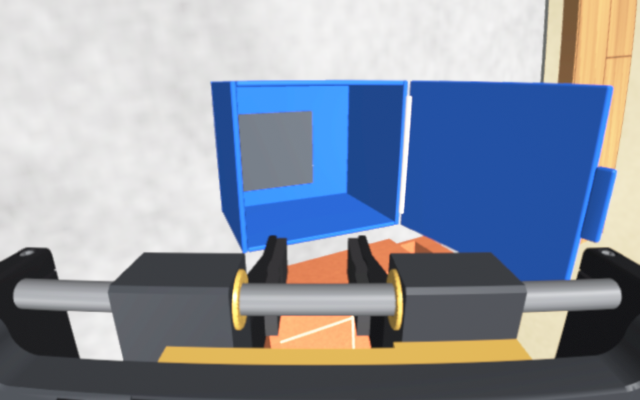

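View pics/t30.png

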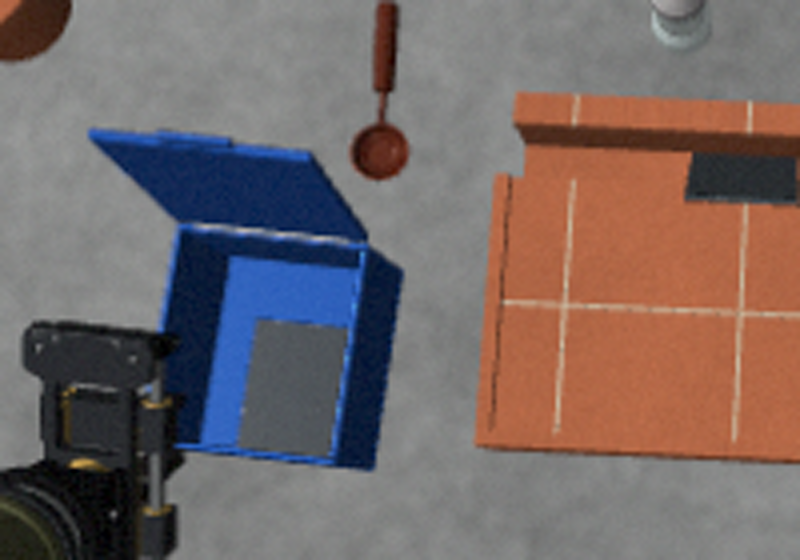

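The first slate lies flat in the tub (top crop (295,385)). The other two still lean in the gutter. Next is the middle one.

```bash
python3 - <<'E'
from meas import *
grasp(2,-.06)
E
```

```text
need 8.6 rows, n=10, dist [ 0.1582 -0.3672 -0.1115] rv [-8.7  2.5 -3.3]
-0.9 0.3 -0.3 -0.0344 0.0139 0.0186 0.03; -0.9 0.3 -0.3 -0.0346 0.0134 0.0187 0.03; -0.9 0.3 -0.3 -0.0347 0.0129 0.0187 0.03; -0.9 0.3 -0.3 -0.0349 0.0125 0.0188 0.03; -0.9 0.3 -0.3 -0.0350 0.0120 0.0188 0.03
-0.9 0.3 -0.3 -0.0352 0.0115 0.0188 0.03; -0.9 0.3 -0.3 -0.0353 0.0110 0.0188 0.03; -0.9 0.3 -0.3 -0.0355 0.0105 0.0188 0.03; -0.9 0.3 -0.3 -0.0356 0.0100 0.0188 0.03; -0.9 0.3 -0.3 -0.0357 0.0096 0.0188 0.03
```

Request:
step_arm(commands="0 0 0 -0.036 0.015 0.006 0.03; 0 0.3 0 -0.036 0.015 0.006 0.03; -1 0.3 -0.5 -0.036 0.015 0.006 0.03; -1 0.3 -0.5 -0.036 0.015 0.01 0.03; -1 0.3 -0.5 -0.036 0.014 0.012 0.03")

```text
time: 39.15
eef_pos: [0.4707, 0.194, 0.2307]
ee_rot: [0.155, 0.723, 0.658, 0.142]
contact_force: [-0.9, 0.3, 0.1]
width: 0.342
```

```bash
python3 - <<'E'
from meas import *
lstat(); grasp(2,-.06,n=5)
E
```

```text
t 39.15 p [0.4707 0.194  0.2307] jaw -5.5 z [ 0.41  -0.038 -0.911] F [-0.9  0.3  0.1] w 29.8 q [-0.73 -0.3   0.05  2.05  0.35  1.1  -0.9 ]
TIP world [0.4547 0.1955 0.2662] ledge xy mm [-179.8  244.6] z 0.2662
need 6.2 rows, n=5, dist [ 0.1192 -0.2482 -0.1109] rv [-7.7  1.2 -2.3]
-1.5 0.2 -0.5 -0.0472 0.0168 0.0319 0.03; -1.5 0.2 -0.5 -0.0474 0.0156 0.0321 0.03; -1.5 0.2 -0.5 -0.0477 0.0143 0.0323 0.03; -1.5 0.2 -0.5 -0.0479 0.0131 0.0325 0.03; -1.5 0.2 -0.5 -0.0482 0.0118 0.0326 0.03
```

Joint 2 is at its lower limit here (too close in, with tilt), so I'll move outwards and reduce the tilt first.

Request:
step_arm(commands="3 0 0 -0.015 0.025 0.008 0.03; 3 0 0 -0.025 0.025 0.008 0.03; 0 0 0 -0.035 0.025 0.01 0.03; -1 0 0 -0.035 0.025 0.012 0.03; -1 0 0 -0.035 0.015 0.015 0.03")

```text
time: 39.65
eef_pos: [0.5847, 0.031, 0.2158]
ee_rot: [0.131, 0.727, 0.664, 0.116]
contact_force: [0.0, 0.5, -0.9]
width: 0.345
```

```bash
python3 - <<'E'
from meas import *
lstat(); grasp(2,-.06,n=5)
E
```

```text
t 39.65 p [0.5847 0.031  0.2158] jaw -5.2 z [ 0.342 -0.037 -0.939] F [ 0.   0.5 -0.9] w 30.0 q [-0.61 -0.14  0.41  1.92  0.19  1.02 -0.36]
TIP world [0.5714 0.0324 0.2524] ledge xy mm [-55.   87.6] z 0.2524
need 2.7 rows, n=5, dist [ 0.0052 -0.0852 -0.096 ] rv [-11.9   1.3  -2. ]
-2.4 0.3 -0.4 -0.0168 -0.0042 0.0190 0.03; -2.4 0.3 -0.4 -0.0168 -0.0051 0.0187 0.03; -2.4 0.3 -0.4 -0.0169 -0.0060 0.0184 0.03; -2.4 0.3 -0.4 -0.0169 -0.0068 0.0181 0.03; -2.4 0.3 -0.4 -0.0169 -0.0077 0.0177 0.03
```

Request:
step_arm(commands="-2.4 0.3 -0.4 -0.017 -0.004 0.015 0.03; -2.4 0.3 -0.4 -0.017 -0.005 0.015 0.03; -2.4 0.3 -0.4 -0.017 -0.005 0.015 0.03; -2.4 0.3 -0.4 -0.017 -0.006 0.015 0.03; -2.4 0.3 -0.4 -0.017 -0.007 0.015 0.03")

```text
time: 40.15
eef_pos: [0.5854, -0.0684, 0.1289]
ee_rot: [0.203, 0.7, 0.658, 0.19]
contact_force: [-0.1, -0.3, -0.4]
width: 0.346
```

```bash
python3 - <<'E'
from meas import *
lstat(); grasp(2,-.012,n=5); cam('wrist','w31.png')
E
```

```text
t 40.15 p [ 0.5854 -0.0684  0.1289] jaw -3.5 z [ 0.533 -0.035 -0.845] F [-0.1 -0.3 -0.4] w 30.1 q [-0.51 -0.24  0.53  2.25  0.26  0.55 -0.21]
TIP world [ 0.5646 -0.067   0.1618] ledge xy mm [-56.8 -12. ] z 0.1618
need 1.2 rows, n=5, dist [ 0.0299  0.0128 -0.0498] rv [ 0.3  0.5 -0.5]
0.1 0.1 -0.1 0.0030 -0.0004 0.0115 0.03; 0.1 0.1 -0.1 0.0029 -0.0004 0.0115 0.03; 0.1 0.1 -0.1 0.0029 -0.0004 0.0115 0.03; 0.1 0.1 -0.1 0.0029 -0.0004 0.0115 0.03; 0.1 0.1 -0.1 0.0029 -0.0003 0.0115 0.03
```

View pics/w31.png

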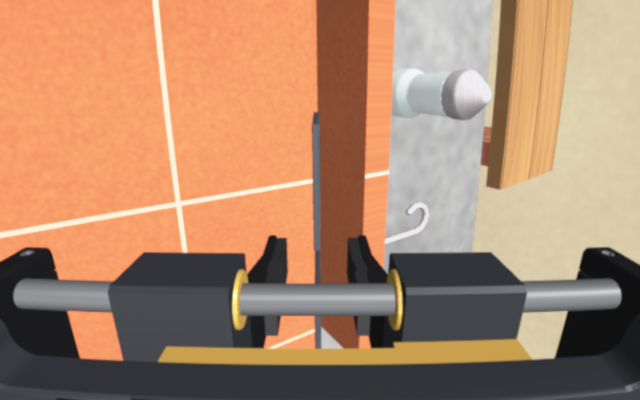

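Aligned again (slate edge at column ~317). I'll shift sideways a bit and advance.

Request:
step_arm(commands="0 0.1 -0.1 0.003 0 0.011 0.03; 0 0.1 -0.1 0.003 0 0.011 0.03; 0 0.1 -0.1 0.003 0 0.011 0.03; 0 0.1 -0.1 0.002 0 0.011 0.03; 0 0.1 -0.1 0.002 0 0.008 0.03")

```text
time: 40.7
eef_pos: [0.6064, -0.063, 0.0724]
ee_rot: [0.198, 0.701, 0.66, 0.185]
contact_force: [-0.5, 0.6, -0.1]
width: 0.343
```

```bash
python3 - <<'E'
from meas import *
lstat(); grasp(2,.02,n=5); cam('wrist','w32.png')
E
```

```text
t 40.7 p [ 0.6064 -0.063   0.0724] jaw -3.4 z [ 0.52  -0.032 -0.853] F [-0.5  0.6 -0.1] w 29.8 q [-0.57 -0.08  0.62  2.25  0.13  0.41 -0.1 ]
TIP world [ 0.5862 -0.0617  0.1057] ledge xy mm [-35.5  -5.6] z 0.1057
need 0.7 rows, n=5, dist [ 0.0258  0.0065 -0.0204] rv [-0.6  0.3 -0.4]
-0.1 0.1 -0.1 0.0016 0.0022 0.0061 0.03; -0.1 0.1 -0.1 0.0016 0.0022 0.0061 0.03; -0.1 0.1 -0.1 0.0016 0.0022 0.0061 0.03; -0.1 0.1 -0.1 0.0016 0.0022 0.0061 0.03; -0.1 0.1 -0.1 0.0016 0.0022 0.0062 0.03
```

View pics/w32.png

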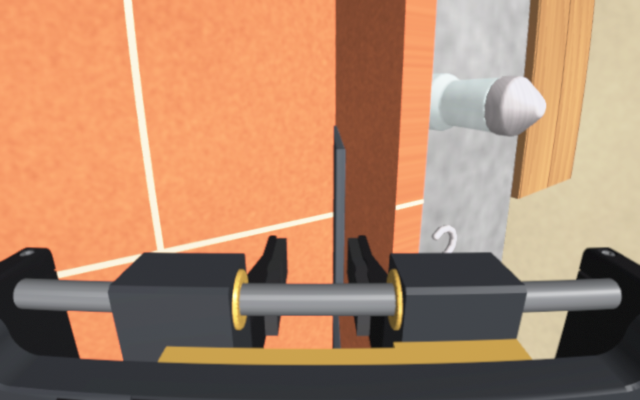

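The slate edge is at column 339, near the right finger, so I'll shift about 10 mm along tool y before going deeper.

Request:
step_arm(commands="0 0.1 0 0.001 0.005 -0.001 0.03; -0.2 0.1 0 0.001 0.004 0.003 0.03; -0.2 0 0 0.001 0.002 0.008 0.03; 0 0 0 0.001 0 0.007 0.03; 0 0 0 0.001 0 0.006 0.03")

```text
time: 41.25
eef_pos: [0.6319, -0.0576, 0.0594]
ee_rot: [0.2, 0.699, 0.66, 0.19]
contact_force: [0.2, -0.0, -0.2]
width: 0.343
```

```bash
python3 - <<'E'
from meas import *
lstat(); grasp(2,.02,n=5); cam('wrist','w33.png')
E
```

```text
t 41.25 p [ 0.6319 -0.0576  0.0594] jaw -3.3 z [ 0.529 -0.028 -0.848] F [ 0.2 -0.  -0.2] w 29.9 q [-0.59  0.    0.65  2.22 -0.01  0.36  0.01]
TIP world [ 0.6113 -0.0565  0.0925] ledge xy mm [-10.7   0.9] z 0.0925
need 0.2 rows, n=5, dist [ 0.0004  0.0012 -0.0075] rv [-0.   0.1 -0.3]
-0.0 0.0 -0.1 0.0002 -0.0007 0.0013 0.03; -0.0 0.0 -0.1 0.0002 -0.0007 0.0013 0.03; -0.0 0.0 -0.1 0.0002 -0.0007 0.0013 0.03; -0.0 0.0 -0.1 0.0002 -0.0007 0.0013 0.03; -0.0 0.0 -0.1 0.0002 -0.0007 0.0013 0.03
```

View pics/w33.png

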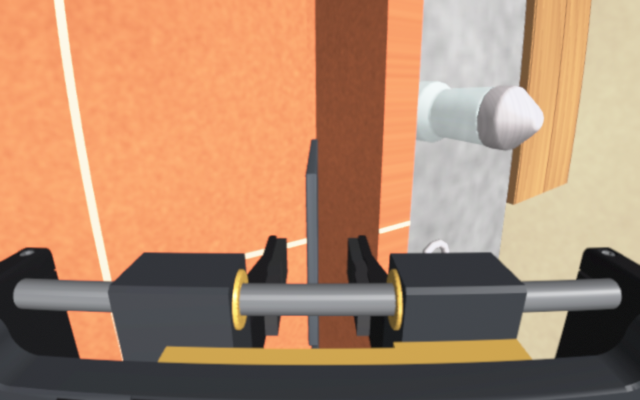

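Between the pads now (column ~311). A little deeper, then close.

Request:
step_arm(commands="0 0 0 0 -0.001 0.003 0.03; 0 0 0 0 -0.001 0.003 0.03; 0 0 0 0 -0.001 0.003 0.03; 0 0 0 0 0 0 0; 0 0 0 0 0 0 0", grip_force=30)

```text
time: 41.8
eef_pos: [0.6352, -0.0573, 0.0501]
ee_rot: [0.2, 0.698, 0.66, 0.19]
contact_force: [-0.0, -0.4, -0.3]
width: 0.241
```

Request:
step_arm(commands="0 0 0 0 0 0 0; 0 0 0 0 0 0 0; 0 0 0 0 0 0 0; 0 0 0 0 0 0 0; 0 0 0 0 0 0 0")

```text
time: 42.3
eef_pos: [0.6352, -0.0574, 0.0505]
ee_rot: [0.2, 0.698, 0.66, 0.19]
contact_force: [-0.6, -0.0, -1.0]
width: 0.054
```

Request:
step_arm(commands="0 0 0 0 0.005 -0.007 0; 0 0 0 0 0.012 -0.018 0; 0 0 0 0 0.016 -0.023 0; 0 0 0 0 0.018 -0.023 0; 0 0 0 0 0.018 -0.023 0")

```text
time: 42.8
eef_pos: [0.6372, -0.0585, 0.1612]
ee_rot: [0.195, 0.7, 0.662, 0.183]
contact_force: [0.0, -0.1, -1.0]
width: 0.055
```

```bash
python3 - <<'E'
from meas import *
lstat(); tipplan([.55,.09,.27],rot(-6.5,-10),near=False,w=0)
c=cam('scene'); b=cv2.resize(c['image'][100:280,230:460],None,fx=3,fy=3,interpolation=cv2.INTER_CUBIC); cv2.imwrite('pics/s34.png',b[...,::-1])
E
```

```text
t 42.8 p [ 0.6372 -0.0585  0.1612] jaw -3.2 z [ 0.515 -0.031 -0.857] F [ 0.  -0.1 -1. ] w 4.8 q [-0.6  -0.14  0.61  2.09  0.16  0.63 -0.14]
TIP world [ 0.6172 -0.0573  0.1946] ledge xy mm [-4.8  0.4] z 0.1946
need 3.8 rows, n=5, dist [-0.0805  0.1477  0.0704] rv [21.1 -1.   3.1]
4.2 -0.2 0.6 0.0286 -0.0079 -0.0213 0; 4.2 -0.2 0.6 0.0284 -0.0098 -0.0207 0; 4.2 -0.2 0.6 0.0282 -0.0116 -0.0200 0; 4.2 -0.2 0.6 0.0280 -0.0133 -0.0192 0; 4.2 -0.2 0.6 0.0278 -0.0150 -0.0183 0
```

View pics/s34.png

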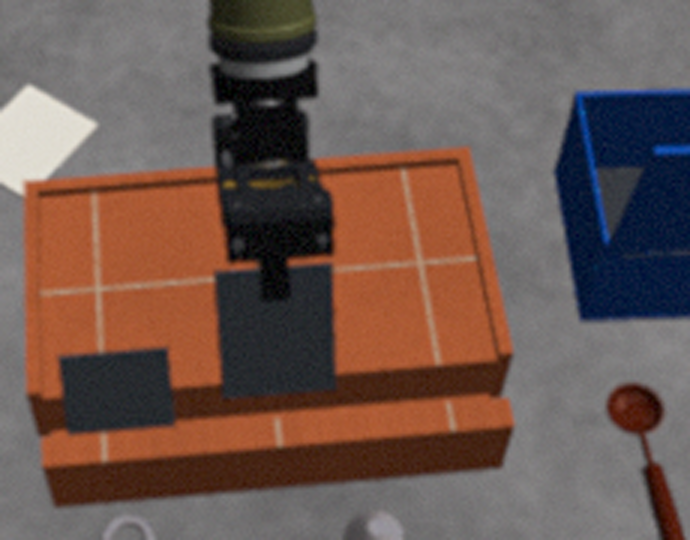

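The second slate is held at (275,330). To the tub.

Request:
step_arm(commands="4.2 -0.2 0.6 0.028 -0.008 -0.021 0; 4.2 -0.2 0.6 0.028 -0.01 -0.021 0; 4.2 -0.2 0.6 0.028 -0.012 -0.02 0; 4.2 -0.2 0.6 0.028 -0.013 -0.019 0; 4.2 -0.2 0.6 0.028 -0.015 -0.018 0")

```text
time: 43.35
eef_pos: [0.5554, 0.0869, 0.2392]
ee_rot: [0.062, 0.747, 0.659, 0.058]
contact_force: [1.3, -0.3, -1.3]
width: 0.056
```

```bash
python3 - <<'E'
from meas import *
lstat(); tipplan(tub(-12,0,.25),rot(-6.5,-18),near=False,w=0)
E
```

```text
t 43.35 p [0.5554 0.0869 0.2392] jaw -7.2 z [ 0.169 -0.017 -0.986] F [ 1.3 -0.3 -1.3] w 4.9 q [-0.7  -0.05  0.45  1.76  0.08  1.26 -0.4 ]
TIP world [0.5488 0.0875 0.2776] ledge xy mm [-80.4 141.5] z 0.2776
need 4.9 rows, n=5, dist [-0.0633  0.2241 -0.0263] rv [-8.2 -0.1 -0.7]
-1.6 -0.0 -0.1 0.0429 -0.0188 0.0023 0; -1.6 -0.0 -0.1 0.0429 -0.0188 0.0017 0; -1.6 -0.0 -0.1 0.0430 -0.0187 0.0012 0; -1.6 -0.0 -0.1 0.0430 -0.0186 0.0006 0; -1.6 -0.0 -0.1 0.0431 -0.0185 0.0001 0
```

Request:
step_arm(commands="0 0 0 0.036 -0.026 0.002 0; -1.6 0 0 0.04 -0.022 0.001 0; -1.6 0 0 0.043 -0.018 0.001 0; -1.6 0 0 0.043 -0.014 0 0; -1.6 0 0 0.043 -0.012 0 0")

```text
time: 43.85
eef_pos: [0.4953, 0.3068, 0.2205]
ee_rot: [0.106, 0.745, 0.651, 0.098]
contact_force: [1.6, 0.1, -0.3]
width: 0.053
```

```bash
python3 - <<'E'
from meas import *
lstat(); tipplan(tub(-10,0,.14),rot(-6.5,-22),near=False,w=0)
c=cam('wrist','w35.png')
E
```

```text
t 43.85 p [0.4953 0.3068 0.2205] jaw -7.8 z [ 0.285 -0.03  -0.958] F [ 1.6  0.1 -0.3] w 4.6 q [-0.92 -0.02  0.16  1.8   0.24  1.18 -0.96]
TIP world [0.4842 0.308  0.2579] ledge xy mm [-156.   358.5] z 0.2579
need 2.4 rows, n=5, dist [ 0.0013  0.0036 -0.1167] rv [-5.3 -0.1 -1.3]
-1.1 -0.0 -0.3 0.0006 -0.0065 0.0224 0; -1.1 -0.0 -0.3 0.0006 -0.0070 0.0223 0; -1.1 -0.0 -0.3 0.0006 -0.0074 0.0221 0; -1.1 -0.0 -0.3 0.0007 -0.0078 0.0220 0; -1.1 -0.0 -0.3 0.0007 -0.0082 0.0219 0
```

View pics/w35.png

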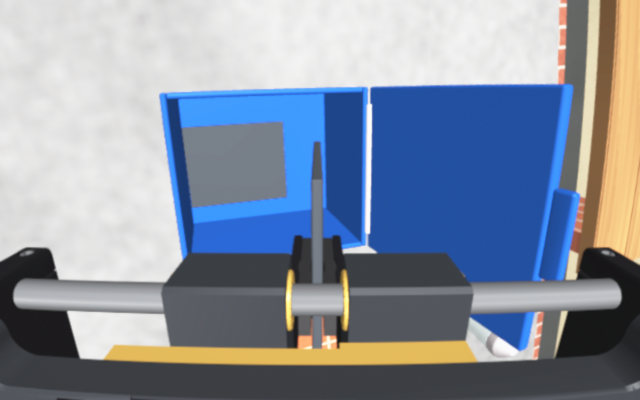

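The held slate (column 317) is over the tub's opening and clear of the hinge wall. The first slate lies flat at (235,165). I'll lower.

Request:
step_arm(commands="-1.1 0 -0.2 0.001 -0.006 0.022 0; -1.1 0 -0.2 0.001 -0.007 0.022 0; -1.1 0 -0.2 0.001 -0.007 0.022 0; -1.1 0 -0.2 0.001 -0.008 0.022 0; -1.1 0 -0.2 0.001 -0.008 0.022 0")

```text
time: 44.4
eef_pos: [0.4919, 0.3314, 0.1009]
ee_rot: [0.139, 0.726, 0.659, 0.135]
contact_force: [0.4, 0.2, -1.1]
width: 0.052
```

```bash
python3 - <<'E'
from meas import *
lstat(); tipplan(tub(-10,0,.112),rot(-6.5,-24),near=False,w=0)
E
```

```text
t 44.4 p [0.4919 0.3314 0.1009] jaw -5.7 z [ 0.379 -0.024 -0.925] F [ 0.4  0.2 -1.1] w 4.5 q [-0.96  0.05  0.12  2.01  0.39  0.88 -1.16]
TIP world [0.4771 0.3324 0.1369] ledge xy mm [-164.4  382.5] z 0.1369
need 0.7 rows, n=5, dist [ 0.006  -0.0211 -0.0245] rv [-1.7 -1.1  0.7]
-0.3 -0.2 0.1 -0.0041 -0.0004 0.0051 0; -0.3 -0.2 0.1 -0.0041 -0.0004 0.0051 0; -0.3 -0.2 0.1 -0.0041 -0.0004 0.0051 0; -0.3 -0.2 0.1 -0.0041 -0.0004 0.0051 0; -0.3 -0.2 0.1 -0.0041 -0.0005 0.0051 0
```

It drifted 21 mm towards the tub's +y wall, so I'll correct that first.

Request:
step_arm(commands="0 -0.2 0 -0.006 0 -0.001 0; -0.3 -0.2 0 -0.006 0 0 0; -0.3 -0.2 0 -0.005 0 0.003 0; -0.3 -0.2 0 -0.003 0 0.006 0; -0.3 0 0 0 0 0.006 0")

```text
time: 44.9
eef_pos: [0.4952, 0.3078, 0.0871]
ee_rot: [0.152, 0.726, 0.657, 0.135]
contact_force: [-0.4, -0.7, -1.5]
width: 0.055
```

```bash
python3 - <<'E'
from meas import *
lstat(); tipplan(tub(-10,0,.108),rot(-6.5,-24),near=False,w=0)
c=cam('wrist','w36.png')
E
```

```text
t 44.9 p [0.4952 0.3078 0.0871] jaw -5.7 z [ 0.396 -0.043 -0.917] F [-0.4 -0.7 -1.5] w 4.8 q [-0.95  0.04  0.13  2.05  0.44  0.84 -1.19]
TIP world [0.4798 0.3094 0.1228] ledge xy mm [-160.5  359.7] z 0.1228
need 0.3 rows, n=5, dist [ 0.0026  0.0026 -0.0147] rv [-0.5 -0.1  0.7]
-0.1 -0.0 0.1 0.0006 -0.0007 0.0029 0; -0.1 -0.0 0.1 0.0006 -0.0008 0.0029 0; -0.1 -0.0 0.1 0.0006 -0.0008 0.0029 0; -0.1 -0.0 0.1 0.0006 -0.0008 0.0029 0; -0.1 -0.0 0.1 0.0006 -0.0008 0.0029 0
```

View pics/w36.png

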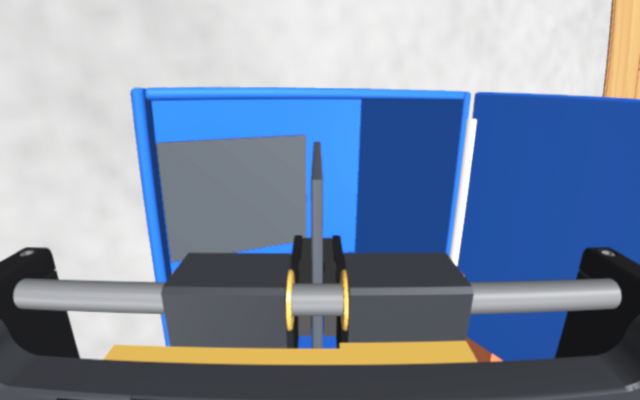

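Centred. I'll lower 12 mm and release.

Request:
step_arm(commands="0 0 0 0 0 0.004 0; 0 0 0 0 0 0.004 0; 0 0 0 0 0 0.004 0; 0 0 0 0 0 0 0.03; 0 0 0 0 0 0 0.03")

```text
time: 45.45
eef_pos: [0.5012, 0.3077, 0.0748]
ee_rot: [0.152, 0.726, 0.657, 0.136]
contact_force: [0.2, -0.4, -0.9]
width: 0.161
```

Request:
step_arm(commands="0 0 0 0 0 0 0.03; 0 0 0 0 0 0 0.03; 0 0 0 0 0 0 0.03; 0 0 0 0 0 0 0.03; 0 0 0 0 0 -0.01 0.03")

```text
time: 45.95
eef_pos: [0.497, 0.3079, 0.0839]
ee_rot: [0.152, 0.726, 0.657, 0.135]
contact_force: [-0.0, 0.2, -0.5]
width: 0.343
```

Request:
step_arm(commands="1.5 0 0 0 0 -0.02 0.03; 1.5 0 0 0 0 -0.03 0.03; 1.5 0 0 0 0 -0.04 0.03; 1.5 0 0 0 0.005 -0.04 0.03; 1.5 0 0 0 0.01 -0.035 0.03")

```text
time: 46.45
eef_pos: [0.4482, 0.3114, 0.2466]
ee_rot: [0.102, 0.733, 0.667, 0.086]
contact_force: [1.2, 0.5, 0.6]
width: 0.347
```

```bash
python3 - <<'E'
from meas import *
lstat()
c=cam('wrist','w37.png')
c=cam('scene'); lean(c,-180,-75)
tipplan([.55,.09,.25],rot(-4,-14),near=False,w=0.03)
E
```

```text
t 46.45 p [0.4482 0.3114 0.2466] jaw -5.4 z [ 0.263 -0.035 -0.964] F [1.2 0.5 0.6] w 30.2 q [-0.96 -0.08  0.13  1.8   0.24  1.27 -0.98]
TIP world [0.438  0.3128 0.2842] ledge xy mm [-202.4  360.9] z 0.2842
n 804 slope deg -56.9 k [-1.5320e+00 -3.0000e-03  7.5229e+01] ly [-170. -127.  -86.] top lx,z -17.1 102.8 foot 18.9 45.1
need 5.2 rows, n=10, dist [ 0.1069 -0.2239 -0.0397] rv [ 1.8  0.5 -1.6]
0.2 0.1 -0.2 -0.0212 0.0113 0.0074 0.03; 0.2 0.1 -0.2 -0.0213 0.0112 0.0073 0.03; 0.2 0.1 -0.2 -0.0213 0.0112 0.0072 0.03; 0.2 0.1 -0.2 -0.0213 0.0112 0.0072 0.03; 0.2 0.1 -0.2 -0.0214 0.0111 0.0071 0.03
0.2 0.1 -0.2 -0.0214 0.0111 0.0071 0.03; 0.2 0.1 -0.2 -0.0214 0.0111 0.0070 0.03; 0.2 0.1 -0.2 -0.0215 0.0110 0.0070 0.03; 0.2 0.1 -0.2 -0.0215 0.0110 0.0069 0.03; 0.2 0.1 -0.2 -0.0216 0.0109 0.0069 0.03
```

View pics/w37.png

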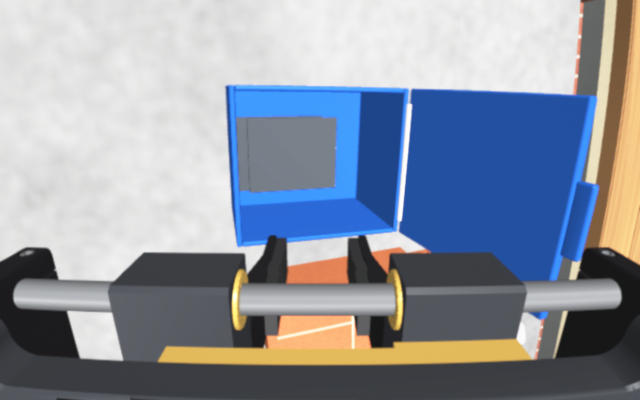

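Two slates are stacked flat in the tub (290,153). Now the last one, at ly −128.

Request:
step_arm(commands="0 0 0 -0.042 0.022 0.006 0.03; 0 0 -0.3 -0.042 0.022 0.006 0.03; 0 0 -0.3 -0.042 0.022 0.006 0.03; 0 0 -0.3 -0.042 0.022 0.006 0.03; 0 0 -0.3 -0.042 0.02 0.008 0.03")

```text
time: 47.05
eef_pos: [0.5465, 0.0976, 0.2543]
ee_rot: [0.102, 0.72, 0.679, 0.096]
contact_force: [0.3, -0.3, 0.1]
width: 0.343
```

```bash
python3 - <<'E'
from meas import *
lstat()
grasp(-128,-.06)
E
```

```text
t 47.05 p [0.5465 0.0976 0.2543] jaw -3.4 z [ 0.277 -0.017 -0.961] F [ 0.3 -0.3  0.1] w 29.8 q [-0.77 -0.17  0.42  1.85  0.19  1.19 -0.45]
TIP world [0.5357 0.0983 0.2918] ledge xy mm [-94.  151.6] z 0.2918
need 6.5 rows, n=10, dist [ 0.0369 -0.2817 -0.1345] rv [-15.9   0.3  -0.4]
-1.6 0.0 -0.0 -0.0279 0.0014 0.0144 0.03; -1.6 0.0 -0.0 -0.0279 0.0010 0.0145 0.03; -1.6 0.0 -0.0 -0.0279 0.0006 0.0145 0.03; -1.6 0.0 -0.0 -0.0279 0.0001 0.0145 0.03; -1.6 0.0 -0.0 -0.0279 -0.0003 0.0144 0.03
-1.6 0.0 -0.0 -0.0279 -0.0007 0.0144 0.03; -1.6 0.0 -0.0 -0.0279 -0.0011 0.0144 0.03; -1.6 0.0 -0.0 -0.0279 -0.0015 0.0143 0.03; -1.6 0.0 -0.0 -0.0279 -0.0020 0.0143 0.03; -1.6 0.0 -0.0 -0.0279 -0.0024 0.0142 0.03
```

Request:
step_arm(commands="0 0 0 -0.032 0.006 0.012 0.03; -1.6 0 0 -0.04 0.004 0.014 0.03; -1.6 0 0 -0.04 0.002 0.014 0.03; -1.6 0 0 -0.04 0.001 0.014 0.03; -1.6 0 0 -0.04 0 0.014 0.03")

```text
time: 47.55
eef_pos: [0.5713, -0.1057, 0.1951]
ee_rot: [0.146, 0.714, 0.671, 0.138]
contact_force: [1.0, 0.7, 0.4]
width: 0.348
```

```bash
python3 - <<'E'
from meas import *
lstat()
grasp(-128,-.05,n=5)
E
```

```text
t 47.55 p [ 0.5713 -0.1057  0.1951] jaw -3.6 z [ 0.393 -0.023 -0.919] F [1.  0.7 0.4] w 30.3 q [-0.62 -0.25  0.69  2.03  0.19  0.91 -0.06]
TIP world [ 0.556  -0.1048  0.2309] ledge xy mm [-63.5 -50.2] z 0.2309
need 2.4 rows, n=5, dist [ 0.0174 -0.0787 -0.0837] rv [-8.8  0.2 -0.6]
-1.8 0.0 -0.1 -0.0155 -0.0025 0.0171 0.03; -1.8 0.0 -0.1 -0.0155 -0.0031 0.0170 0.03; -1.8 0.0 -0.1 -0.0155 -0.0036 0.0169 0.03; -1.8 0.0 -0.1 -0.0155 -0.0042 0.0168 0.03; -1.8 0.0 -0.1 -0.0155 -0.0047 0.0166 0.03
```

Request:
step_arm(commands="0 0 0 -0.015 0.001 0.017 0.03; -1.8 0 0 -0.016 -0.002 0.017 0.03; -2.2 0 0 -0.016 -0.003 0.017 0.03; -2.4 0 0 -0.016 -0.004 0.015 0.03; -2.4 0 0 -0.012 -0.004 0.012 0.03")

```text
time: 48.05
eef_pos: [0.5881, -0.1912, 0.118]
ee_rot: [0.204, 0.703, 0.654, 0.192]
contact_force: [0.2, 0.1, -0.0]
width: 0.344
```

```bash
python3 - <<'E'
from meas import *
lstat()
grasp(-128,-.015,n=5); cam('wrist','w38.png')
E
```

```text
t 48.05 p [ 0.5881 -0.1912  0.118 ] jaw -4.2 z [ 0.537 -0.035 -0.843] F [ 0.2  0.1 -0. ] w 29.9 q [-0.64 -0.21  0.96  2.2   0.03  0.52  0.26]
TIP world [ 0.5672 -0.1898  0.1509] ledge xy mm [ -48.  -134.5] z 0.1509
need 0.9 rows, n=5, dist [ 0.019   0.0059 -0.0364] rv [ 0.5  0.5 -1.1]
0.1 0.1 -0.2 0.0014 -0.0008 0.0081 0.03; 0.1 0.1 -0.2 0.0014 -0.0008 0.0081 0.03; 0.1 0.1 -0.2 0.0014 -0.0007 0.0081 0.03; 0.1 0.1 -0.2 0.0014 -0.0007 0.0081 0.03; 0.1 0.1 -0.2 0.0014 -0.0007 0.0081 0.03
```

View pics/w38.png

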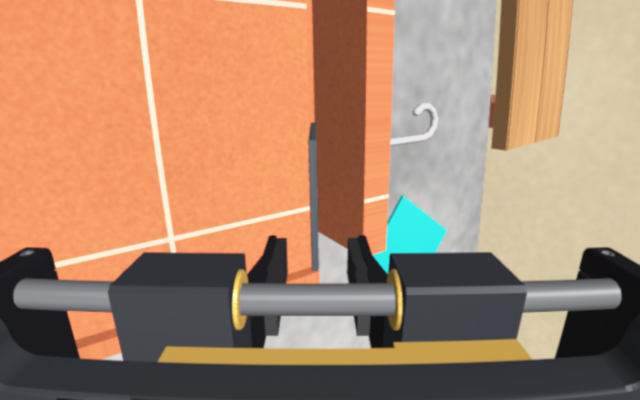

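Aligned (slate edge at column ~313, rows 123–270). I'll advance.

Request:
step_arm(commands="0 0.1 -0.2 0.002 0 0.008 0.03; 0 0.1 -0.2 0.002 0 0.008 0.03; 0 0.1 -0.2 0.002 0 0.008 0.03; 0 0.1 -0.2 0.001 0 0.008 0.03; 0 0.1 -0.2 0.001 0 0.007 0.03")

```text
time: 48.6
eef_pos: [0.6053, -0.1824, 0.0812]
ee_rot: [0.198, 0.698, 0.66, 0.194]
contact_force: [0.3, 1.0, -0.2]
width: 0.343
```

```bash
python3 - <<'E'
from meas import *
lstat()
grasp(-128,.02,n=5); cam('wrist','w39.png')
E
```

```text
t 48.6 p [ 0.6053 -0.1824  0.0812] jaw -3.4 z [ 0.532 -0.019 -0.846] F [ 0.3  1.  -0.2] w 29.8 q [-0.83 -0.07  1.19  2.2  -0.25  0.45  0.52]
TIP world [ 0.5845 -0.1817  0.1142] ledge xy mm [ -31.1 -125.5] z 0.1142
need 0.7 rows, n=5, dist [ 0.0204 -0.0038 -0.0292] rv [ 0.2 -0.4 -0.4]
0.0 -0.1 -0.1 -0.0006 0.0004 0.0071 0.03; 0.0 -0.1 -0.1 -0.0006 0.0004 0.0071 0.03; 0.0 -0.1 -0.1 -0.0006 0.0004 0.0071 0.03; 0.0 -0.1 -0.1 -0.0006 0.0004 0.0071 0.03; 0.0 -0.1 -0.1 -0.0006 0.0004 0.0071 0.03
```

View pics/w39.png

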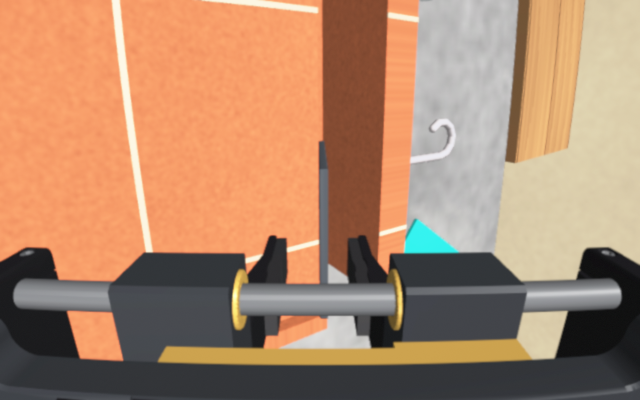

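Joint 3 (1.19) is close to its limit (1.24). I'll advance in a small step and check.

Request:
step_arm(commands="0 0 0 0 0 0.006 0.03; 0 0 0 0 0 0.004 0.03; 0 0 0 0 0 0 0.03; 0 0 0 0 0 0 0.03; 0 0 0 0 0 0 0.03")

```text
time: 49.15
eef_pos: [0.6115, -0.1775, 0.0729]
ee_rot: [0.195, 0.696, 0.663, 0.195]
contact_force: [-0.9, -0.2, 0.8]
width: 0.345
```

```bash
python3 - <<'E'
from meas import *
lstat(); print(st()['qpos'])
E
```

```text
t 49.15 p [ 0.6115 -0.1775  0.0729] jaw -3.1 z [ 0.53  -0.013 -0.848] F [-0.9 -0.2  0.8] w 30.0 q [-0.83 -0.    1.2   2.19 -0.42  0.45  0.65]
TIP world [ 0.5908 -0.177   0.106 ] ledge xy mm [ -25.  -120.5] z 0.106
[-0.82867319 -0.00296456  1.19955685  2.19315979 -0.41765245  0.45282064
  0.6530678 ]
```

Request:
step_arm(commands="0 -0.2 0 -0.002 0 0.006 0.03; 0 -0.2 0 -0.002 0 0.006 0.03; 0 -0.2 0 -0.002 0 0.006 0.03; 0 0 0 -0.001 0 0.004 0.03; 0 0 0 0 0 0 0.03")

```text
time: 49.65
eef_pos: [0.6242, -0.1831, 0.0558]
ee_rot: [0.198, 0.697, 0.661, 0.194]
contact_force: [0.1, 0.4, 0.3]
width: 0.347
```

```bash
python3 - <<'E'
from meas import *
lstat();grasp(-124,.02,n=5); cam('wrist','w40.png')
E
```

```text
t 49.65 p [ 0.6242 -0.1831  0.0558] jaw -3.2 z [ 0.532 -0.019 -0.847] F [0.1 0.4 0.3] w 30.2 q [-0.73  0.13  1.14  2.18 -0.71  0.46  0.9 ]
TIP world [ 0.6035 -0.1824  0.0888] ledge xy mm [ -12.1 -125.3] z 0.0888
need 0.1 rows, n=5, dist [ 0.0017  0.0009 -0.0039] rv [ 0.2 -0.5 -0.2]
0.0 -0.1 -0.0 0.0002 -0.0001 0.0008 0.03; 0.0 -0.1 -0.0 0.0002 -0.0001 0.0008 0.03; 0.0 -0.1 -0.0 0.0002 -0.0001 0.0008 0.03; 0.0 -0.1 -0.0 0.0002 -0.0001 0.0008 0.03; 0.0 -0.1 -0.0 0.0002 -0.0001 0.0008 0.03
```

View pics/w40.png

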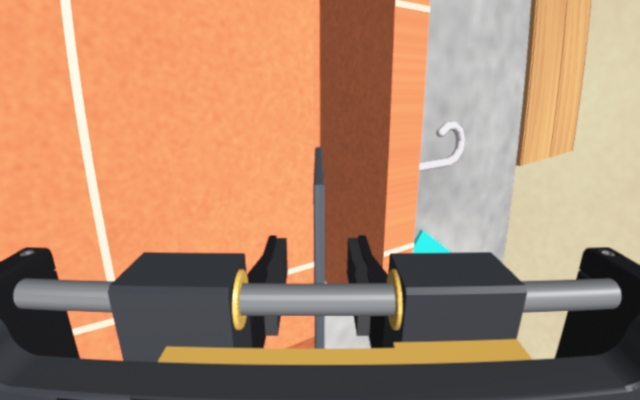

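Centred between the pads (column 319). I'll go 4 mm deeper and close.

Request:
step_arm(commands="0 0 0 0 0 0.003 0.03; 0 0 0 0 0 0.001 0.03; 0 0 0 0 0 0 0; 0 0 0 0 0 0 0; 0 0 0 0 0 0 0", grip_force=30)

```text
time: 50.2
eef_pos: [0.6269, -0.1827, 0.0537]
ee_rot: [0.198, 0.697, 0.661, 0.196]
contact_force: [0.1, -0.4, -1.0]
width: 0.153
```

Request:
step_arm(commands="0 0 0 0 0 0 0; 0 0 0 0 0 0 0; 0 0 0 0 0 0 0; 0 0 0 0 0 0 0; 0 0 0 0 0 0 0")

```text
time: 50.7
eef_pos: [0.6269, -0.1826, 0.0539]
ee_rot: [0.198, 0.697, 0.661, 0.196]
contact_force: [0.1, 0.1, -0.9]
width: 0.057
```

Request:
step_arm(commands="0 0 0 0 0.005 -0.007 0; 0 0 0 0 0.012 -0.018 0; 0 0 0 0 0.016 -0.023 0; 0 0 0 0 0.018 -0.023 0; 0 0 0 0 0.018 -0.023 0")

```text
time: 51.2
eef_pos: [0.6285, -0.1827, 0.1608]
ee_rot: [0.192, 0.699, 0.663, 0.19]
contact_force: [0.2, 1.0, -2.0]
width: 0.056
```

```bash
python3 - <<'E'
from meas import *
lstat();tipplan([.59,.0,.28],rot(-4,-14),near=False,w=0.0)
c=cam('scene'); b=cv2.resize(c['image'][100:280,200:430],None,fx=3,fy=3,interpolation=cv2.INTER_CUBIC); cv2.imwrite('pics/s41.png',b[...,::-1])
E
```

```text
t 51.2 p [ 0.6285 -0.1827  0.1608] jaw -3.3 z [ 0.52  -0.016 -0.854] F [ 0.2  1.  -2. ] w 4.8 q [-0.78 -0.16  1.07  2.05 -0.01  0.64  0.27]
TIP world [ 0.6083 -0.1821  0.1942] ledge xy mm [  -7.3 -124.7] z 0.1942
need 4.2 rows, n=5, dist [-0.0291  0.1821  0.0813] rv [17.3 -1.   0.8]
3.5 -0.2 0.2 0.0363 0.0017 -0.0175 0.0; 3.5 -0.2 0.2 0.0362 0.0006 -0.0177 0.0; 3.5 -0.2 0.2 0.0361 -0.0006 -0.0178 0.0; 3.5 -0.2 0.2 0.0361 -0.0018 -0.0179 0.0; 3.5 -0.2 0.2 0.0360 -0.0030 -0.0179 0.0
```

View pics/s41.png

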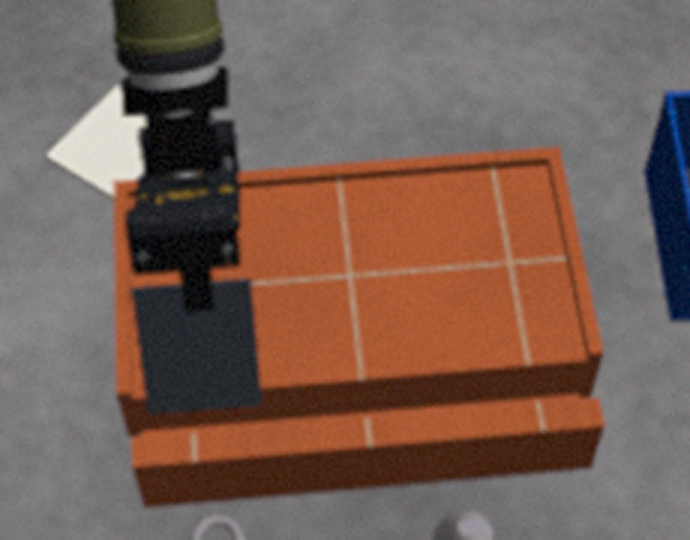

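The last slate is held at (197,345). To the tub by the same route.

Request:
step_arm(commands="3.5 -0.2 0.2 0.036 0.003 -0.018 0; 3.5 -0.2 0.2 0.036 0.001 -0.018 0; 3.5 -0.2 0.2 0.036 -0.001 -0.018 0; 3.5 -0.2 0.2 0.036 -0.002 -0.018 0; 3.5 -0.2 0.2 0.036 -0.003 -0.018 0")

```text
time: 51.75
eef_pos: [0.5992, -0.007, 0.2519]
ee_rot: [0.085, 0.735, 0.668, 0.082]
contact_force: [0.5, -1.0, -1.4]
width: 0.055
```

```bash
python3 - <<'E'
from meas import *
lstat();tipplan([.53,.12,.28],rot(-6.5,-12),near=False,w=0.0)
E
```

```text
t 51.75 p [ 0.5992 -0.007   0.2519] jaw -5.5 z [ 0.234 -0.015 -0.972] F [ 0.5 -1.  -1.4] w 4.8 q [-0.81 -0.05  0.75  1.74  0.07  1.2  -0.18]
TIP world [ 0.5901 -0.0064  0.2898] ledge xy mm [-34.3  49.8] z 0.2898
need 2.9 rows, n=5, dist [-0.0612  0.1261 -0.01  ] rv [ 1.5 -0.7  1. ]
0.3 -0.1 0.2 0.0239 -0.0147 -0.0013 0.0; 0.3 -0.1 0.2 0.0239 -0.0147 -0.0013 0.0; 0.3 -0.1 0.2 0.0238 -0.0148 -0.0012 0.0; 0.3 -0.1 0.2 0.0238 -0.0149 -0.0012 0.0; 0.3 -0.1 0.2 0.0237 -0.0150 -0.0012 0.0
```

Request:
step_arm(commands="0.3 -0.1 0.2 0.024 -0.015 -0.001 0; 0.3 -0.1 0.2 0.024 -0.015 -0.001 0; 0.3 -0.1 0.2 0.024 -0.015 -0.001 0; 0.3 -0.1 0.2 0.024 -0.015 -0.001 0; 0.3 -0.1 0.2 0.024 -0.015 -0.001 0")

```text
time: 52.25
eef_pos: [0.5377, 0.1285, 0.2407]
ee_rot: [0.077, 0.741, 0.663, 0.07]
contact_force: [0.3, 0.1, -1.1]
width: 0.053
```

```bash
python3 - <<'E'
from meas import *
lstat();tipplan(tub(-12,0,.25),rot(-6.5,-18),near=False,w=0)
E
```

```text
t 52.25 p [0.5377 0.1285 0.2407] jaw -6.4 z [ 0.207 -0.021 -0.978] F [ 0.3  0.1 -1.1] w 4.6 q [-0.94 -0.11  0.55  1.81  0.16  1.24 -0.54]
TIP world [0.5297 0.1293 0.2789] ledge xy mm [-101.6  182.3] z 0.2789
need 4.0 rows, n=5, dist [-0.0457  0.1825 -0.0278] rv [-6.  -0.1  0.1]
-1.2 -0.0 0.0 0.0352 -0.0140 0.0028 0; -1.2 -0.0 0.0 0.0352 -0.0141 0.0025 0; -1.2 -0.0 0.0 0.0352 -0.0141 0.0022 0; -1.2 -0.0 0.0 0.0352 -0.0142 0.0018 0; -1.2 -0.0 0.0 0.0352 -0.0142 0.0015 0
```

Request:
step_arm(commands="0 0 0 0.035 -0.016 0.003 0; -1.2 0 0 0.035 -0.014 0.002 0; -1.2 0 0 0.035 -0.014 0.002 0; -1.2 0 0 0.035 -0.014 0.002 0; -1.2 0 0 0.025 -0.012 0.001 0")

```text
time: 52.75
eef_pos: [0.4875, 0.3057, 0.2117]
ee_rot: [0.107, 0.739, 0.658, 0.098]
contact_force: [0.7, 0.1, -0.7]
width: 0.05
```

```bash
python3 - <<'E'
from meas import *
lstat();tipplan(tub(-12,0,.14),rot(-6.5,-22),near=False,w=0)
cam('wrist','w42.png')
E
```

```text
t 52.75 p [0.4875 0.3057 0.2117] jaw -6.6 z [ 0.285 -0.029 -0.958] F [ 0.7  0.1 -0.7] w 4.4 q [-1.1  -0.04  0.33  1.83  0.25  1.17 -0.96]
TIP world [0.4763 0.3068 0.249 ] ledge xy mm [-163.8  356.9] z 0.249
need 2.3 rows, n=5, dist [ 0.0071  0.005  -0.1078] rv [-5.3 -0.2 -0.1]
-1.1 -0.0 -0.0 0.0011 -0.0049 0.0210 0; -1.1 -0.0 -0.0 0.0011 -0.0053 0.0209 0; -1.1 -0.0 -0.0 0.0011 -0.0057 0.0208 0; -1.1 -0.0 -0.0 0.0011 -0.0061 0.0207 0; -1.1 -0.0 -0.0 0.0011 -0.0065 0.0206 0
```

View pics/w42.png

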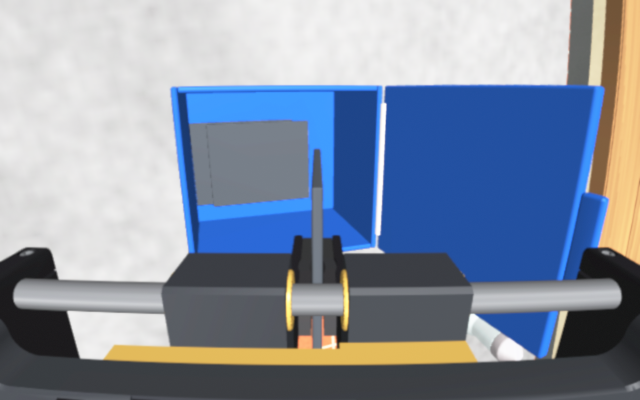

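Over the opening again (column 317), with two slates flat below. I'll lower.

Request:
step_arm(commands="-1.1 0 0 0 -0.005 0.021 0; -1.1 0 0 0 -0.005 0.021 0; -1.1 0 0 0 -0.006 0.021 0; -1.1 0 0 0 -0.006 0.02 0; -0.8 0 0 -0.001 -0.003 0.012 0")

```text
time: 53.3
eef_pos: [0.488, 0.3137, 0.107]
ee_rot: [0.138, 0.729, 0.658, 0.128]
contact_force: [0.3, -1.0, -1.7]
width: 0.055
```

```bash
python3 - <<'E'
from meas import *
lstat();tipplan(tub(-12,0,.112),rot(-6.5,-23),near=False,w=0)
cam('wrist','w43.png')
E
```

```text
t 53.3 p [0.488  0.3137 0.107 ] jaw -6.0 z [ 0.369 -0.032 -0.929] F [ 0.3 -1.  -1.7] w 4.8 q [-1.12  0.02  0.3   2.02  0.38  0.9  -1.13]
TIP world [0.4737 0.3149 0.1432] ledge xy mm [-166.9  364.9] z 0.1432
need 0.7 rows, n=5, dist [ 0.0072 -0.003  -0.0309] rv [-1.3 -0.6  0.5]
-0.3 -0.1 0.1 -0.0005 -0.0009 0.0063 0; -0.3 -0.1 0.1 -0.0005 -0.0009 0.0063 0; -0.3 -0.1 0.1 -0.0005 -0.0010 0.0063 0; -0.3 -0.1 0.1 -0.0005 -0.0010 0.0063 0; -0.3 -0.1 0.1 -0.0005 -0.0010 0.0063 0
```

View pics/w43.png

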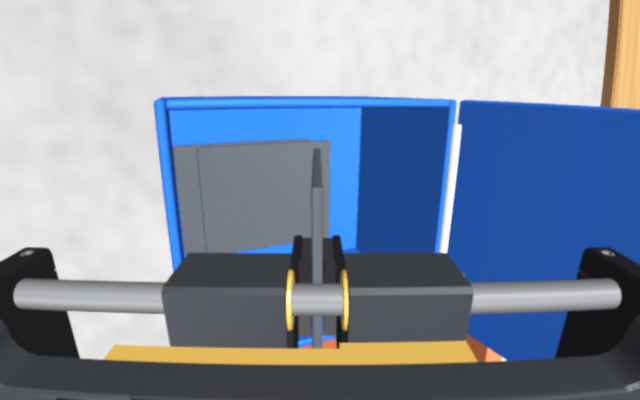

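Request:
step_arm(commands="-0.3 -0.1 0 0 -0.001 0.006 0; -0.3 -0.1 0 0 -0.001 0.006 0; -0.3 -0.1 0 0 -0.001 0.006 0; 0 -0.1 0 0 -0.001 0.006 0; 0 0 0 0 0 0.003 0")

```text
time: 53.85
eef_pos: [0.4944, 0.3118, 0.0771]
ee_rot: [0.146, 0.729, 0.656, 0.13]
contact_force: [-0.1, 0.8, -1.5]
width: 0.052
```

Request:
step_arm(commands="0 0 0 0 0 0 0.03; 0 0 0 0 0 0 0.03; 0 0 0 0 0 0 0.03; 0 0 0 0 0 0 0.03; 0 0 0 0 0 0 0.03")

```text
time: 54.35
eef_pos: [0.4959, 0.3128, 0.0789]
ee_rot: [0.146, 0.729, 0.656, 0.131]
contact_force: [-0.5, 0.2, -1.5]
width: 0.331
```

Request:
step_arm(commands="1.5 0 0 0 0 -0.02 0.03; 1.5 0 0 0 0 -0.03 0.03; 1.5 0 0 0 0 -0.04 0.03; 1.5 0 0 0 0.005 -0.04 0.03; 1.5 0 0 0 0.01 -0.035 0.03")

```text
time: 54.85
eef_pos: [0.4507, 0.3147, 0.2383]
ee_rot: [0.097, 0.736, 0.665, 0.081]
contact_force: [0.9, 0.6, -0.4]
width: 0.343
```

```bash
python3 - <<'E'
from meas import *
lstat()
c=cam('wrist','w44.png')
c=cam('scene','s44.png')
c=cam('top','t44.png')
E
```

```text
t 54.85 p [0.4507 0.3147 0.2383] jaw -5.8 z [ 0.248 -0.036 -0.968] F [ 0.9  0.6 -0.4] w 29.9 q [-1.12 -0.07  0.3   1.8   0.24  1.27 -0.98]
TIP world [0.4411 0.316  0.276 ] ledge xy mm [-199.5  364.3] z 0.276
```

View pics/w44.png

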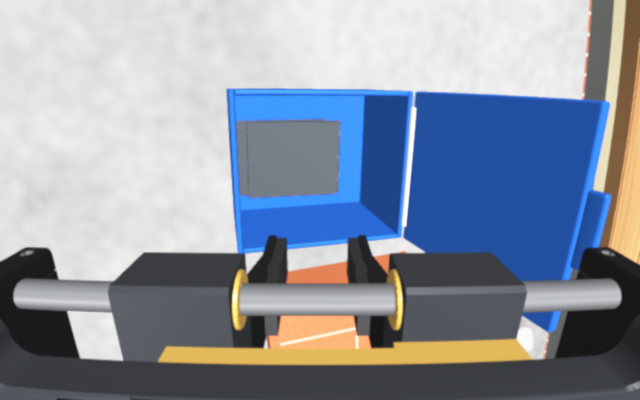

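View pics/s44.png

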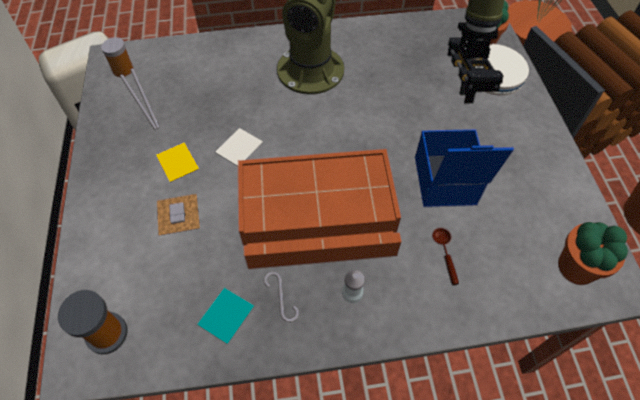

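All three slates lie flat in the tub (wrist (290,155)), and the ledge and gutter are empty. The lighter is on the mat at (177,212). Now the lid: I'll go over and behind it with shut fingers.

```bash
python3 - <<'E'
from meas import *
tipplan(tub(-40,0,.37),rot(-6.5,0),near=False,w=0)
E
```

```text
need 1.9 rows, n=5, dist [-0.0015  0.0002  0.0911] rv [14.8  0.3  0.5]
3.0 0.1 0.1 -0.0001 0.0044 -0.0177 0; 3.0 0.1 0.1 -0.0001 0.0034 -0.0179 0; 3.0 0.1 0.1 -0.0001 0.0025 -0.0181 0; 3.0 0.1 0.1 -0.0000 0.0016 -0.0182 0; 3.0 0.1 0.1 -0.0000 0.0006 -0.0182 0
```

Request:
step_arm(commands="3 0 0 0 0.004 -0.02 0; 3 0 0 0 0.003 -0.022 0; 3 0 0 0 0.002 -0.022 0; 3 0 0 0 0.002 -0.022 0; 3 0 0 0 0.001 -0.018 0")

```text
time: 55.5
eef_pos: [0.4435, 0.3152, 0.3387]
ee_rot: [-0.003, 0.741, 0.671, -0.014]
contact_force: [0.1, -0.4, -0.3]
width: 0.025
```

```bash
python3 - <<'E'
from meas import *
lstat(); tipplan(tub(145,0,.375),rot(-6.5,0),near=False,w=0)
E
```

```text
t 55.5 p [0.4435 0.3152 0.3387] jaw -5.7 z [-0.025 -0.015 -1.   ] F [ 0.1 -0.4 -0.3] w 2.2 q [-1.04  0.09  0.41  1.43 -0.04  1.66 -0.73]
TIP world [0.4444 0.3158 0.3777] ledge xy mm [-196.1  364.2] z 0.3777
need 4.0 rows, n=5, dist [ 0.1926 -0.0206 -0.0027] rv [-1.3  1.   0.8]
-0.3 0.2 0.2 -0.0003 0.0387 -0.0003 0; -0.3 0.2 0.2 -0.0002 0.0387 -0.0002 0; -0.3 0.2 0.2 -0.0000 0.0387 0.0000 0; -0.3 0.2 0.2 0.0001 0.0387 0.0002 0; -0.3 0.2 0.2 0.0002 0.0387 0.0004 0
```

Request:
step_arm(commands="-0.2 0.2 0.1 0 0.039 -0.001 0; -0.2 0.2 0.1 0 0.039 -0.001 0; -0.2 0.2 0.1 0 0.039 0 0; -0.2 0.2 0.1 0 0.039 0 0; -0.2 0.2 0.1 0 0.039 0 0")

```text
time: 56.0
eef_pos: [0.6404, 0.2986, 0.3341]
ee_rot: [-0.004, 0.742, 0.67, -0.003]
contact_force: [0.2, 1.3, 1.1]
width: 0.005
```

```bash
python3 - <<'E'
from meas import *
lstat(); tipplan(tub(145,0,.245),rot(-6.5,0),near=False,w=0)
E
```

```text
t 56.0 p [0.6404 0.2986 0.3341] jaw -5.8 z [-0.01   0.002 -1.   ] F [0.2 1.3 1.1] w 0.4 q [-0.77  0.47  0.51  1.01 -0.23  1.72 -0.45]
TIP world [0.6408 0.2985 0.3731] ledge xy mm [  0.9 356.9] z 0.3731
need 2.7 rows, n=5, dist [-0.0044 -0.004  -0.1281] rv [-0.6 -0.1  0.7]
-0.1 -0.0 0.1 -0.0009 -0.0005 0.0256 0; -0.1 -0.0 0.1 -0.0009 -0.0006 0.0256 0; -0.1 -0.0 0.1 -0.0009 -0.0006 0.0256 0; -0.1 -0.0 0.1 -0.0009 -0.0007 0.0256 0; -0.1 -0.0 0.1 -0.0009 -0.0007 0.0256 0
```

Request:
step_arm(commands="0 0 0.1 0 0 0.026 0; 0 0 0.1 0 0 0.027 0; 0 0 0.1 0 0 0.027 0; 0 0 0.1 0 0 0.026 0; 0 0 0.1 0 0 0.02 0")

```text
time: 56.5
eef_pos: [0.6455, 0.2919, 0.1926]
ee_rot: [-0.001, 0.749, 0.663, -0.009]
contact_force: [-0.1, -0.7, -0.5]
width: 0.004
```

```bash
python3 - <<'E'
from meas import *
lstat(); s=st(); print(totub(s['eef_pos'])); c=cam('scene'); b=cv2.resize(c['image'][60:230,380:580],None,fx=3.5,fy=3.5,interpolation=cv2.INTER_CUBIC); cv2.imwrite('pics/s45.png',b[...,::-1])
E
```

```text
t 56.5 p [0.6455 0.2919 0.1926] jaw -6.9 z [-0.014 -0.01  -1.   ] F [-0.1 -0.7 -0.5] w 0.4 q [-0.8   0.49  0.5   1.26 -0.22  1.46 -0.44]
TIP world [0.6461 0.2923 0.2316] ledge xy mm [  6.4 351. ] z 0.2316
[[154.70413906  -1.5747183 ]]
```

View pics/s45.png

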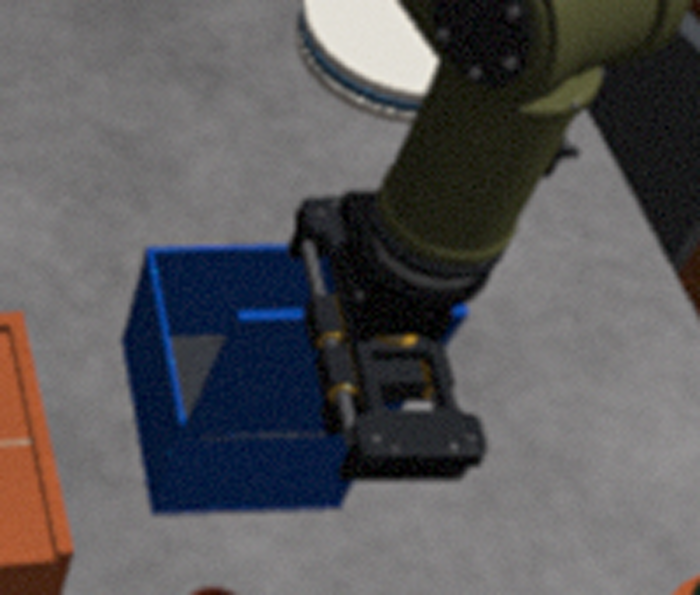

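The fingers are behind the lid. The lip reaches z ≈ 0.30, so I'll raise 15 mm before pushing forward.

Request:
step_arm(commands="0.1 0 0 0 0 -0.008 0; 0.1 0 0 0 0 -0.008 0; 0 0 0 0 -0.01 0 0; 0 0 0 0 -0.02 0 0; 0 0 0 0 -0.02 0 0")

```text
time: 57.05
eef_pos: [0.5954, 0.2957, 0.208]
ee_rot: [-0.001, 0.75, 0.661, -0.012]
contact_force: [0.4, -0.1, -0.6]
width: 0.007
```

Request:
step_arm(commands="0 0 0 0 -0.02 0 0; 0 0 0 0 -0.02 0 0; 0 0 0 0 -0.02 0 0; 0 0 0 0 -0.015 0 0; 0 0 0 0 -0.01 0 0")

```text
time: 57.55
eef_pos: [0.5104, 0.3082, 0.2193]
ee_rot: [0.0, 0.75, 0.662, -0.003]
contact_force: [1.0, 0.7, 0.5]
width: 0.008
```

```bash
python3 - <<'E'
from meas import *
lstat(); s=st(); print(totub(s['eef_pos'])); c=cam('scene'); b=cv2.resize(c['image'][60:230,380:580],None,fx=3.5,fy=3.5,interpolation=cv2.INTER_CUBIC); cv2.imwrite('pics/s46.png',b[...,::-1])
E
```

```text
t 57.55 p [0.5104 0.3082 0.2193] jaw -7.2 z [-0.004 -0.005 -1.   ] F [1.  0.7 0.5] w 0.7 q [-1.    0.21  0.48  1.55 -0.09  1.42 -0.64]
TIP world [0.5105 0.3084 0.2583] ledge xy mm [-129.8  360.2] z 0.2583
[[18.55750671 -0.6611264 ]]
```

View pics/s46.png

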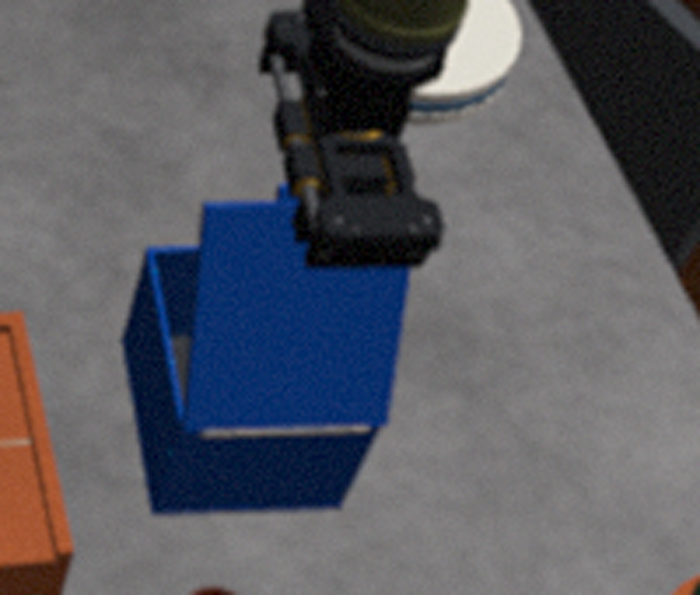

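The lid has come forward to about 60°. I'll keep pushing while lowering.

Request:
step_arm(commands="0 0 0 0 -0.012 0.004 0; 0 0 0 0 -0.012 0.008 0; 0 0 0 0 -0.012 0.008 0; 0 0 0 0 -0.012 0.01 0; 0 0 0 0 -0.01 0.01 0")

```text
time: 58.1
eef_pos: [0.4555, 0.3165, 0.1854]
ee_rot: [0.001, 0.751, 0.661, 0.004]
contact_force: [0.3, 0.2, -0.0]
width: 0.008
```

```bash
python3 - <<'E'
from meas import *
lstat(); s=st(); print(totub(s['eef_pos'])); c=cam('scene'); b=cv2.resize(c['image'][60:230,380:580],None,fx=3.5,fy=3.5,interpolation=cv2.INTER_CUBIC); cv2.imwrite('pics/s47.png',b[...,::-1])
E
```

```text
t 58.1 p [0.4555 0.3165 0.1854] jaw -7.3 z [ 0.007  0.004 -1.   ] F [ 0.3  0.2 -0. ] w 0.7 q [-1.06  0.11  0.44  1.71 -0.05  1.32 -0.74]
TIP world [0.4552 0.3164 0.2244] ledge xy mm [-185.4  365.4] z 0.2244
[[-36.9151613    1.33504609]]
```

View pics/s47.png

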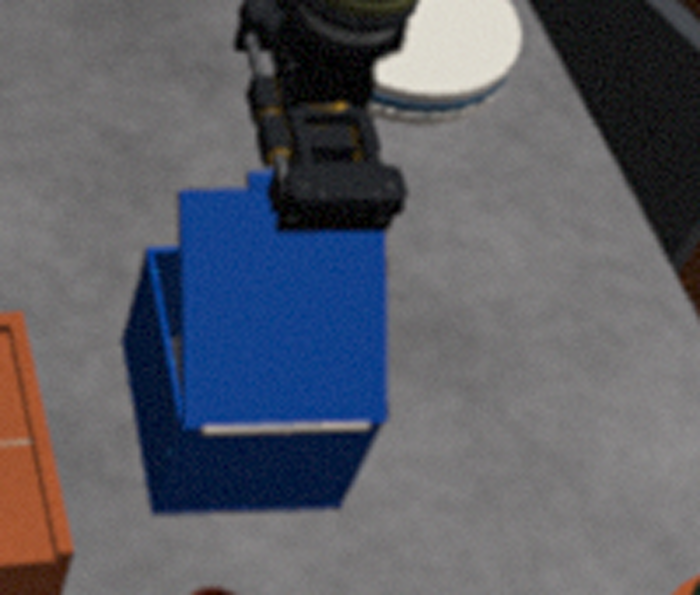

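The lid is at about 42°. Now I push straight down.

Request:
step_arm(commands="0 0 0 0 -0.002 0.015 0; 0 0 0 0 -0.002 0.015 0; 0 0 0 0 -0.001 0.015 0; 0 0 0 0 -0.001 0.015 0; 0 0 0 0 0 0.012 0")

```text
time: 58.65
eef_pos: [0.4516, 0.3198, 0.1157]
ee_rot: [-0.0, 0.751, 0.661, 0.007]
contact_force: [-0.8, -0.2, -0.2]
width: 0.004
```

```bash
python3 - <<'E'
from meas import *
lstat(); s=st(); print(totub(s['eef_pos']))
E
```

```text
t 58.65 p [0.4516 0.3198 0.1157] jaw -7.3 z [ 0.01  0.01 -1.  ] F [-0.8 -0.2 -0.2] w 0.4 q [-1.06  0.15  0.44  1.81 -0.07  1.18 -0.73]
TIP world [0.4512 0.3194 0.1547] ledge xy mm [-189.6  368.2] z 0.1547
[[-41.12834491   4.18099048]]
```

Request:
step_arm(commands="0 0 0 0 -0.002 0.007 0; 0 0 0 0 -0.002 0.006 0; 0 0 0 0 -0.002 0.006 0; 0 0 0 0 0 0.004 0; 0 0 0 0 0 0.003 0")

```text
time: 59.15
eef_pos: [0.447, 0.3209, 0.0898]
ee_rot: [-0.0, 0.751, 0.66, 0.008]
contact_force: [-5.4, -5.4, 22.9]
width: 0.008
```

```bash
python3 - <<'E'
from meas import *
lstat(); s=st(); print(totub(s['eef_pos'])); c=cam('scene'); b=cv2.resize(c['image'][60:230,380:580],None,fx=3.5,fy=3.5,interpolation=cv2.INTER_CUBIC); cv2.imwrite('pics/s48.png',b[...,::-1])
E
```

```text
t 59.15 p [0.447  0.3209 0.0898] jaw -7.4 z [ 0.011  0.011 -1.   ] F [-5.4 -5.4 22.9] w 0.7 q [-1.06  0.17  0.43  1.85 -0.08  1.12 -0.73]
TIP world [0.4465 0.3205 0.1288] ledge xy mm [-194.3  369. ] z 0.1288
[[-45.8435078    4.75215376]]
```

View pics/s48.png

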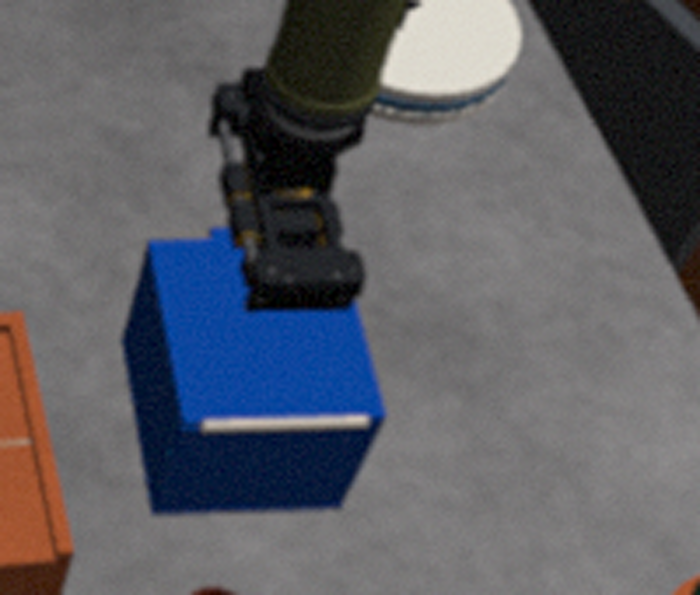

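Shut, with firm contact at 23 N and the tip at z 0.129 (lid top 0.128). I'll retreat upwards and check.

Request:
step_arm(commands="0 0 0 0 0 -0.02 0; 0 0 0 0 0 -0.04 0; 0 0 0 0 0 -0.04 0; 0 0 0 0 0 -0.04 0; 0 0 0 0 0 -0.04 0")

```text
time: 59.7
eef_pos: [0.4417, 0.3167, 0.2703]
ee_rot: [-0.0, 0.751, 0.66, 0.002]
contact_force: [0.1, 0.0, 0.2]
width: 0.003
```

Request:
step_arm(commands="0 0 0 0.04 0 0 0; 0 0 0 0.04 0 0 0; 0 0 0 0.04 0 0 0; 0 0 0 0.04 0 0 0; 0 0 0 0 0 0 0")

```text
time: 60.2
eef_pos: [0.4674, 0.4829, 0.2827]
ee_rot: [-0.002, 0.752, 0.659, 0.011]
contact_force: [-1.5, 0.7, -0.6]
width: 0.003
```

```bash
python3 - <<'E'
from meas import *
lstat(); c=cam('scene','s49.png'); hsv=cv2.cvtColor(c['image'],cv2.COLOR_RGB2HSV)
for n in ('scene','top'):
    c=cam(n); hsv=cv2.cvtColor(c['image'],cv2.COLOR_RGB2HSV)
    u,v=np.meshgrid(np.arange(640),np.arange(400)); P=depthpts(c,np.c_[u.ravel(),v.ravel()]).reshape(400,640,3)
    b=(hsv[...,0]>100)&(hsv[...,0]<130)&(hsv[...,1]>130)&(c['z_map']>0)&(P[...,2]>.11)&(P[...,2]<.2)
    q=P[b]; t=totub(q); 
    if len(q)>50: A=np.c_[t,np.ones(len(t))]; k=np.linalg.lstsq(A,q[:,2]*1e3,rcond=None)[0]; print(n,len(q),'plane z=',k.round(3),'x',np.percentile(t[:,0],[1,99]))
    m=np.zeros((400,640),np.uint8); ok=(hsv[...,1]<60)&(c['image'].min(2)>100)&(P[...,2]>.008)&(P[...,2]<.025)&(abs(P[...,0]-.493)<.06)&(abs(P[...,1]+.429)<.06)
    rect(c,ok,.017,n+' lighter',20)
E
```

```text
t 60.2 p [0.4674 0.4829 0.2827] jaw -7.5 z [ 0.014  0.019 -1.   ] F [-1.5  0.7 -0.6] w 0.3 q [-1.13  0.34  0.39  1.26 -0.13  1.54 -0.88]
TIP world [0.4669 0.4822 0.3217] ledge xy mm [-182.2  531.6] z 0.3217
scene 3075 plane z= [-1.20000e-02  1.70000e-02  1.28632e+02] x [-91.48225718  82.66975222]
scene lighter pix [177. 212.] area 248 ctr [ 495.9 -426.4] wh [55.8 37.7] ang 3.6
top 2841 plane z= [1.00000e-03 9.00000e-03 1.28286e+02] x [-94.16477774  77.36247785]
top lighter pix [427. 217.] area 193 ctr [ 494.1 -427.8] wh [39.5 53.5] ang 89.8
```

View pics/s49.png

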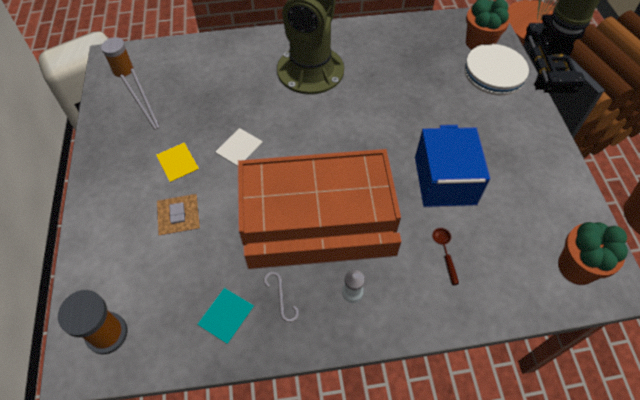

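The lid is flat at z 0.128 (tilt under 1°). The lighter is on the mat (177,212), and the grinder (355,285), spoon (445,255) and hook (281,297) look unmoved. I'm handing in.

```bash
python3 - <<'E'
from h import *
stat(); print(r.close_job())
E
```

```text
t 60.35 p [0.4702 0.4759 0.2848] jaw -8.0 z [ 0.016  0.017 -1.   ] F [ 0.7  0.1 -0.1] w 0.4 q [-1.12  0.33  0.4   1.27 -0.13  1.54 -0.88]
the job is handed in; nothing more can be done
None
```

I put the lighter on the cork mat first. Then I slid all three slates over the gutter, tipped each one up, pinched it and laid it in the blue tub, and pushed the lid shut. The job was handed in at about 60 s.

**Last checks:**
- **Lid:** it lies flat at z ≈ 0.128 m, tilted less than 1° in both views. The fingertip pressed it shut with 23 N.
- **Slates:** the wrist view showed all three flat in the tub before I shut the lid, and the ledge and gutter are empty.
- **Lighter:** it lies flat, within a few millimetres of the mat's middle.
- **Grinder, spoon and hook:** they look unmoved in the last picture; I did not measure their positions.

**What went wrong or disagreed:**
- **Fingertip position:** the reported TCP lies about 39–41 mm beyond the real finger ends. My first two tries at the lighter closed above it; after that I corrected for the offset.
- **Slipped drag:** the finger slipped once while dragging the middle slate, so I dragged it again.
- **Force peak:** pressing the first slate down reached about 47 N in z (about 52 N in total) on the fingertips. That is above the 40 N limit set for the arm and gripper body. I saw no sign that the body itself was touching anything, but I could not rule it out.
- **Joint limits:** joint 2 read −0.30, its lower limit, once, and joint 3 came within 0.04 of its upper limit. I saw neither pass its range.

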